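Square up a pair of gel plates and clamp them in the casting cradle

ROBOT

A 6-joint arm with a two-finger parallel gripper is mounted at the origin on a cart in front of the work surface, level with it; the furniture and walls round the work are solid. World frame = base frame: x ahead of the robot, y to its left, z up, the work surface at z = 0. Lengths are in m, angles in rad, forces in N, time in s.
With the tool pointing down it reaches from about 0.275 to 0.725 m from the base axis. Payload 15.9 kg.
Tool frame: the origin (TCP) lies between the finger pads; the fingertips stand robot.nose_length ahead of it and the grasp point (between the pads) lies 11 mm behind it (robot.nose_length is the distance from the TCP to the fingertips, in m); z points along the fingers, y is the direction in which the jaws open and shut (so a half turn about z gives the same grasp; the last joint's range is limited). The gripper opens to 85 mm and grips with 20 to 120 N. Pads are 22 mm wide; open, the fingers measure 114 mm over their backs; the gripper's body (76 mm by 85 mm) begins 54 mm behind the grasp point. The pads swing forward as they close: fully open they stand 13 mm farther back than shut.
Start: joints at [-1.277, 0.213, -0.034, 1.323, 0, 1.571], TCP at [0.145, -0.479, 0.2] pointing down, gripper open.
Joint ranges: [-2.98, 2.98], [-0.74, 1.72], [-1.14, 1.35], [-2.1, 2.04], [-1.57, 1.44], [-3.14, 3.14]. Speed limits (rad/s): [1.89, 1.89, 2.39, 2.57, 3.14, 3.14].

INTERFACE

Orientations are given as a rotation vector (axis times angle).
In Python, from station import telemetry, snapshot, calibration, robot gives the robot as it stands. The module is installed in compiled form; this text tells all that it offers.
- The arm moves only by the tool carry_out, never from a script. Its argument "deltas" is a list of rows, each an object of numbers: "dx", "dy", "dz": the shift along the tool's x, y, z in m; "turn": the turn about the tool's z in units of 6 degrees (1.0 is 6 degrees). A call has 1 to 10 rows; each row is the pose to reach, as a shift and turn from the pose commanded when the call began, along the tool's axes at that moment; what a row does not reach only later rows make up. A row lasts 1/10 s, in which the tool goes at most 50 mm and 8.59 degrees, less where a joint would pass 70% of its speed; a pose out of reach is approached as far as the arm can. A call with a gripper value outside its range is refused whole. "claw" is the opening, from 0 (shut) to 1 (fully open), set as the call begins (left out, the last holds). The fingers move at their own pace and stop on an object; the grip force is fixed at half the most. Time passes only in rows, so rows that repeat a pose let the fingers close. It gives the time, the measured TCP pose, the force and the opening at its end, in the units of the state.
- telemetry.get_state(): the state, without advancing time (a new reading comes with each control period).
- snapshot(name): name is "scene" or "top"; returns the picture (384x512x3 uint8, blue, green, red); there is no depth.
- calibration(name): a dict with "fx", "fy", "cx", "cy" (pixels), "view" (4x4, takes a point from world to camera coordinates). Camera axes: x right, y up, looking along -z (the intrinsics and any distortion apply to the point x, -y, -z); pixel columns grow to the right and rows downward; lengths in m; the calibration is good to about 2 mm. A picture is of the moment at which its call begins. calibration takes no time and is no camera call.
- robot.job_done(): hands the job in, once; it reports no verdict.
The state is a dict: "t": time; "joint_positions": joint angles; "joint_vel": joint speeds; "tau": joint torques, N m; "eef_pos": TCP position; "tool_rot": TCP orientation; "ft_force": force on the tool from outside, world axes, zero at the start; "moment": the same for the moment, N m; "grip_width": opening from 0.0 (shut) to 1.0 (fully open).
Only numpy, scipy, OpenCV 4.12 (cv2) and the standard library are available. Lean on these libraries where they do the work, as an engineer would, in place of code of your own. Each camera call takes 0.05 s, during which the arm holds its last target.

TASK

The two glass gel plates lie askew on each other on the squaring board: slide them both fully home into the corner of its fence, flush with each other, then pick the squared pair up together, carry it over and lower it, without letting it drop, into the bed of the casting cradle (swing the pressure bar clear first if it is in the way). Let go and fold the pressure bar down onto the plates, fully shut; leave the bottle, the cup and the timer where they stand.

Things in the scene. Friction and masses are not known exactly. Their poses are not given: they have to be found in the camera images.
- squaring_board: Grey flat board, fixed, 190 x 150 mm (its x by y), top surface 15 mm above the counter; origin under its centre at counter height, x toward its far end, z up. Two aluminium fence strips 14 mm high and 14 mm thick (tops 29 mm above the counter) form a corner at its far left; its near and right sides are open. The board stands to the robot's right or left.
- corner (a point): Inner corner of the fence, on the board's top, at x +79, y +59 mm of the board. The end fence has its face at x = +79 mm and spans y -40 to +75 mm. The side fence has its face at y = +59 mm, in two pieces, x -40 to +5 and x +54 to +79 mm; the 49 mm gap between them is open, for a fingertip.
- corner_home (a point): Point of the board's top surface (15 mm above the counter) at x +29, y +28 mm of the board: under the middle of the plates when they are home in the corner; the finger gap lies beside it. Axes as the board's.
- plain_mid (a point): Middle of the lower plate: plain rectangular clear greenish glass, 100 x 62 x 6 mm (long side along its x), about 0.1 kg, loose, lying flat on the board. Its middle starts 20 to 45 mm short of home in both the board's x and y, turned up to 0.25 rad against the board; its x points roughly along the board's x.
- notched_mid (a point): Middle (of the outline) of the upper plate: same glass, outline, thickness and weight, loose, lying flat on the lower plate, shifted up to 7 mm along each axis and turned up to 0.15 rad against it. Its +x end has a notch 40 mm wide and 8 mm deep between two 11 mm ears.
- plain_plate: The lower plate again; origin in the middle of its underside.
- notched_plate: The upper plate again; origin in the middle of its underside.
- cradle: Casting cradle, fixed, on the other side than the board: grey base 156 x 118 mm, top 15 mm above the counter; origin under the middle of its bed at counter height, x along the bed's length, away from the bar's hinge, z up. Low rails, 9 mm high with 4 mm sloped lead-ins, enclose the bed, 104 x 66 mm (2 mm play all round); its long sides are open for fingertips over the middle 54 mm.
- bed (a point): Middle of the bed floor, 15 mm above the counter, axes as the cradle's: the middle of the lower plate comes 3 mm above it, that of the upper plate 9 mm.
- bar_hinge (a point): Middle of the pressure bar's hinge axis, at x -77 mm of the cradle, 33 mm above the counter; the axis runs along the cradle's y. The bar is a U-shaped steel frame: two arms at y = +-51 mm and a cross bar 108 mm long, 10 x 10 mm thick, with a rubber strip beneath.
- pressure_bar (a joint): Hinge of the pressure bar (rad): 0 = flat on the pair in the bed (shut), 1.57 = upright, 1.9 = leaning back at its stop. The hinge is stiff (0.12 N m): the bar stays where it is left and takes 3 to 5 N at the cross bar to move. It starts between 1.0 and 1.85; below about 1.4 it leans over the bed and hinders the hand.
- bar_mid (a point): Middle of the cross bar, 47 mm from the hinge axis; a thumb tab 34 mm wide reaches 15 mm beyond this point.
- stain_bottle_mid (a point): Middle of a stain bottle with a dropper cap, 38 mm across, 96 mm tall, standing loose on the brown mat; a bystander.
- specimen_cup_mid (a point): Middle of a specimen cup with a screw lid, 69 mm across, 68 mm tall, standing loose on the brown mat; a bystander.
- timer_mid (a point): Middle of a flat bench timer, 66 x 66 x 16 mm, lying loose at the right; a bystander.

How it is judged:
By the outcome, as a careful person would: the job done as asked, in the order asked, and still so for the second after the job is handed in, with the robot touching nothing.
It also fails if it takes over 72 s, if anything falls off the work surface, if the arm or the gripper's body presses on something with over 40 N, if the wrist force passes 120 N, or if a joint passes its speed limit or range.

## Working session

There is one attempt and no reset: what is moved stays moved. The work goes in short steps, Python scripts to look and compute and a tool call to move; the robot and the scene stay as the last step left them, time stands still between calls to the robot, and variables do not carry over. Pictures are saved under pics/ and viewed, and the job is handed in when it is done.

Besides the shell and the picture viewer there is one more tool, called after "Call:" by a JSON object that holds its "api" and its "payload", one argument or row to a line. carry_out: Moves the arm, as the interface text tells. Its arguments: {"type":"object","properties":{"deltas":{"type":"array","items":{"type":"object","properties":{"dx":{"type":"number"},"dy":{"type":"number"},"dz":{"type":"number"},"turn":{"type":"number"}}}},"claw":{"type":"number"}},"required":["deltas"]}

```bash
mkdir -p pics; ls; python3 - <<'E'
from station import telemetry, snapshot, calibration, robot
import cv2
for n in("scene","top"):
    im=snapshot(n); cv2.imwrite(f"pics/{n}0.png",im)
    print(calibration(n))
print(telemetry.get_state(), robot.nose_length)
E
```

```text
pics
{'fx': 406.5237409818793, 'fy': 406.5237409818793, 'cx': 250.3904556728609, 'cy': 187.0998814608025, 'view': array([[-0.91096091, -0.41240533, -0.00848879,  0.47309078],
       [ 0.24806457, -0.56415912,  0.78752045, -0.23448529],
       [-0.32956666,  0.71529458,  0.61623006, -0.94337854],
       [ 0.        ,  0.        ,  0.        ,  1.        ]])}
{'fx': 390.4456040971982, 'fy': 390.4456040971982, 'cx': 256.32216746639114, 'cy': 193.38353167921187, 'view': array([[ 0.00300543, -0.99994993, -0.009545  , -0.08466148],
       [ 0.99485804,  0.00202356,  0.10125902, -0.54442167],
       [-0.10123464, -0.00980025,  0.99481431, -1.0748149 ],
       [ 0.        ,  0.        ,  0.        ,  1.        ]])}
{'t': 0.1, 'joint_positions': array([-1.27701005e+00,  2.13280735e-01, -3.49594497e-02,  1.32352460e+00,
       -2.45646521e-05,  1.57079367e+00]), 'joint_vel': array([ 2.97199342e-05, -8.97215737e-04,  6.95226982e-04, -9.87000936e-04,
        4.31592441e-04,  1.11174674e-03]), 'tau': array([-1.06034753e-03, -6.87245178e+01,  4.87808990e+01,  1.20597600e-02,
       -7.29066369e-05, -1.27239292e-05]), 'eef_pos': array([ 0.1446845 , -0.4782606 ,  0.19979342]), 'tool_rot': array([-3.10681477e+00, -4.59685051e-01,  2.60748422e-04]), 'ft_force': array([ 0.03626649, -0.70701104,  0.20427423]), 'moment': array([-0.00613673,  0.01040939, -0.0186048 ]), 'grip_width': 0.9998872215700223} 0.008
```

View pics/scene0.png

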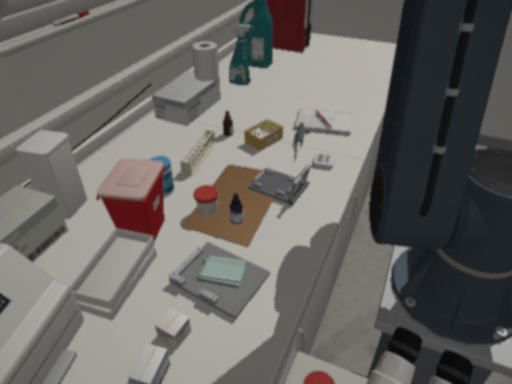

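View pics/top0.png

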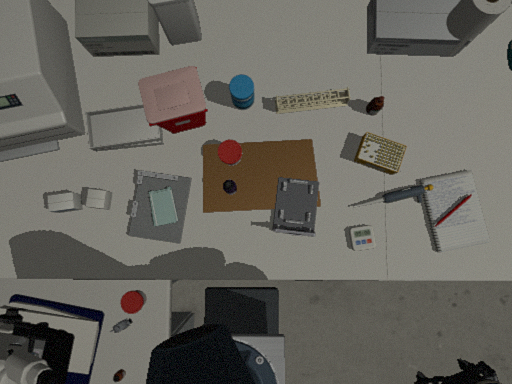

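The top view shows the board at about (158,207), with the plates at (163,207). The cradle is at about (295,205) on the right, the cup at (230,152), the bottle at (229,186) and the timer at (362,237). I'll zoom in next.

```bash
python3 - <<'E'
import cv2,numpy as np
t=cv2.imread("pics/top0.png"); s=cv2.imread("pics/scene0.png")
a=cv2.resize(t[160:250,120:200],None,fx=6,fy=6,interpolation=cv2.INTER_CUBIC)
cv2.imwrite("pics/a.png",a)
b=cv2.resize(t[165:250,240:325],None,fx=6,fy=6,interpolation=cv2.INTER_CUBIC)
cv2.imwrite("pics/b.png",b)
c=cv2.resize(s[150:320,160:320],None,fx=3.5,fy=3.5,interpolation=cv2.INTER_CUBIC)
cv2.imwrite("pics/c.png",c)
E
```

```text
(no output)
```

View pics/a.png

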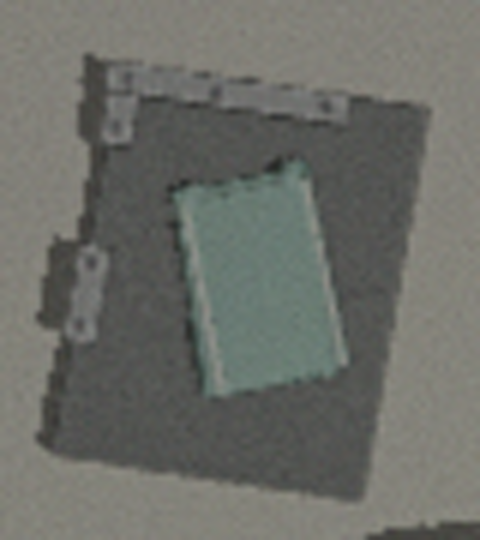

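View pics/b.png

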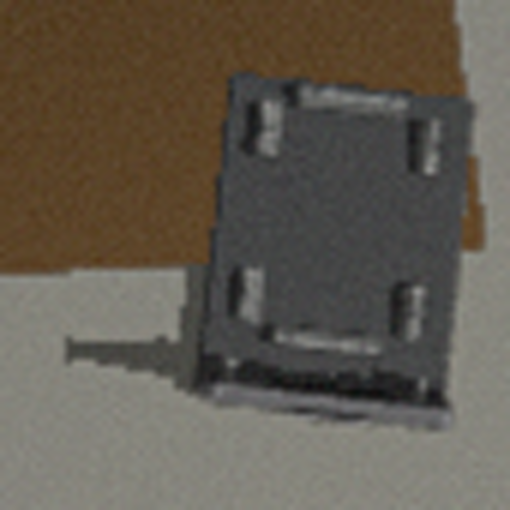

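View pics/c.png

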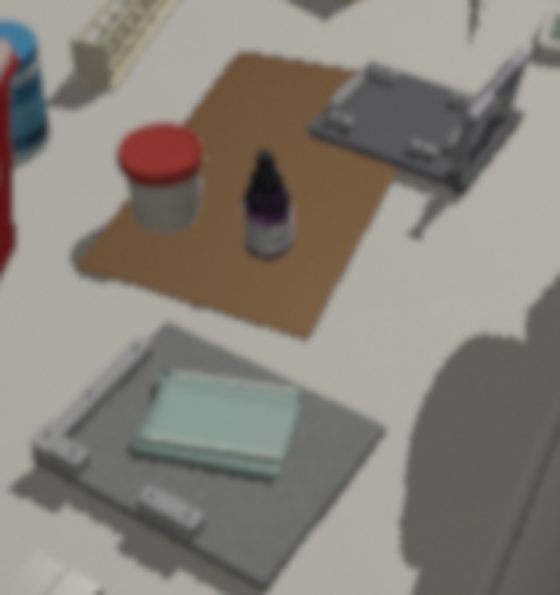

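```bash
cat > h.py <<'E'
import numpy as np, cv2
from station import calibration
from scipy.ndimage import map_coordinates, gaussian_filter1d
def cam(n):
    c=calibration(n); V=c['view']; return c,V[:3,:3],V[:3,3]
def px2w(n,p,z):
    c,R,t=cam(n); p=np.atleast_2d(np.asarray(p,float))
    d=np.stack([(p[:,0]-c['cx'])/c['fx'],-(p[:,1]-c['cy'])/c['fy'],-np.ones(len(p))],1)@R
    o=-R.T@t; return o+d*((z-o[2])/d[:,2])[:,None]
def w2px(n,X):
    c,R,t=cam(n); q=np.atleast_2d(X)@R.T+t
    return np.stack([c['cx']+c['fx']*q[:,0]/-q[:,2],c['cy']-c['fy']*q[:,1]/-q[:,2]],1)
def edge(img,p,q,w=3,trim=.12,sign=0):
    """refine an edge near p-q: returns (mean point, dir, rms) in px"""
    g=cv2.cvtColor(img,cv2.COLOR_BGR2GRAY).astype(float)
    p,q=np.array(p,float),np.array(q,float); d=(q-p)/np.linalg.norm(q-p); nrm=np.array([-d[1],d[0]])
    n=int(np.linalg.norm(q-p)*2)+4; s=np.linspace(trim,1-trim,n); o=np.arange(-w,w+.01,.1)
    P=p+(q-p)*s[:,None]
    S=P[:,None]+o[None,:,None]*nrm
    v=map_coordinates(g,[S[...,1],S[...,0]],order=1)
    v=gaussian_filter1d(gaussian_filter1d(v,3,axis=0),4,axis=1); gr=np.gradient(v,axis=1)
    gr=np.abs(gr) if sign==0 else gr*sign
    i=gr.argmax(1); E=P+o[i][:,None]*nrm
    l=cv2.fitLine(E.astype(np.float32),cv2.DIST_HUBER,0,.01,.01).ravel()
    r=(E-l[2:])@np.array([-l[1],l[0]])
    return l[2:],l[:2],np.sqrt((r**2).mean()),np.median(gr.max(1))
def wline(n,img,p,q,z,**k):
    m,d,r,st=edge(img,p,q,**k)
    if np.dot(d,np.array(q)-p)<0:d=-d
    L=np.linalg.norm(np.array(q)-p)/2*.8
    mid=(np.array(p)+q)/2; c=m+d*np.dot(mid-m,d)
    A,B=px2w(n,[c-d*L,c+d*L],z)
    u=(B-A)[:2]; 
    return (A+B)[:2]/2,np.arctan2(u[1],u[0]),r,st
E
python3 - <<'E'
from h import *
t=cv2.imread("pics/top0.png"); s=cv2.imread("pics/scene0.png")
for n in("top","scene"):
    c,R,tt=cam(n); print(n,-R.T@tt)
f=lambda u,v,o,k=6:((u+.5)/k-.5+o[0],(v+.5)/k-.5+o[1])
o=(120,160)
def show(nm,a,b,z,o=o,**k):
    m,th,r,st=wline("top",t,f(*a,o),f(*b,o),z,**k); print(nm,m.round(4),round(th,4),"rms",round(r,2),round(st,2))
show("board right",(365,495),(428,110),.015)
show("board near",(360,500),(50,455),.015)
show("far-right bit",(425,105),(355,95),.015)
show("end fence inner",(345,120),(140,95),.029)
show("end fence outer",(345,92),(110,62),.029)
show("side fence2 inner",(95,340),(107,252),.029)
show("plate left",(208,392),(178,195),.027)
show("plate left outer",(215,392),(185,195),.027)
show("plate right",(345,365),(305,180),.027)
show("plate near",(345,370),(212,393),.027)
show("plate far",(300,170),(180,195),.027)
o2=(240,165)
print('cradle')
show("right",(445,405),(470,105),.015,o2)
show("left",(205,375),(235,80),.015,o2)
show("far",(465,98),(240,78),.015,o2)
show("far rail inner",(405,108),(300,105),.024,o2)
show("near rail inner",(378,338),(280,328),.024,o2)
E
```

```text
top [ 0.43306822 -0.09408902  1.12356075]
scene [0.17822859 0.7376117  0.77001614]
board right [0.4983 0.1173] -0.1505 rms 0.11 2.51
board near [0.4145 0.2066] 1.4275 rms 0.12 2.93
far-right bit [0.5951 0.123 ] 1.4471 rms 0.16 3.45
end fence inner [0.5888 0.1901] 1.4219 rms 0.16 2.88
end fence outer [0.6051 0.1975] 1.4185 rms 0.16 1.46
side fence2 inner [0.4998 0.254 ] -0.1727 rms 0.1 2.24
plate left [0.5012 0.2126] 0.1761 rms 0.18 3.06
plate left outer [0.5007 0.2125] 0.1782 rms 0.18 3.05
plate right [0.5117 0.1478] 0.2316 rms 0.07 3.14
plate near [0.4595 0.1699] 1.7594 rms 0.19 2.14
plate far [0.5547 0.191 ] 1.7769 rms 0.23 2.07
cradle
right [ 0.5072 -0.2541] -0.1379 rms 0.69 3.04
left [ 0.5204 -0.1385] -0.1628 rms 1.76 1.43
far [ 0.5849 -0.203 ] 1.4694 rms 0.74 2.32
far rail inner [ 0.5802 -0.2017] 1.7538 rms 0.72 2.8
near rail inner [ 0.4657 -0.1908] 1.6462 rms 1.02 2.95
```

```bash
cat >> h.py <<'E'
from scipy.spatial.transform import Rotation as Ro
BC=np.array([.5092,.1930]); BY=-.146
CC=np.array([.52,-.195]); CY=-.1
def fr(c,y,p): return c+np.array([[np.cos(y),-np.sin(y)],[np.sin(y),np.cos(y)]])@np.asarray(p,float)
def inv(c,y,p): return np.array([[np.cos(y),np.sin(y)],[-np.sin(y),np.cos(y)]])@(np.asarray(p)-c)
def go(xy,z,yaw):
    from station import telemetry
    s=telemetry.get_state(); R=Ro.from_rotvec(s['tool_rot']).as_matrix()
    cy=np.arctan2(R[1,0],R[0,0]); d=R.T@(np.array([*xy,z])-s['eef_pos'])
    dy=(yaw-cy+np.pi/2)%np.pi-np.pi/2
    print("t",round(s['t'],2),"pos",s['eef_pos'].round(4),"yaw",round(cy,4),"q6",round(s['joint_positions'][5],3),"F",s['ft_force'].round(1),"w",round(s['grip_width'],3))
    print("deltas",d.round(4),"turn",round(-np.degrees(dy)/6,3))
E
python3 - <<'E'
from h import *
go(fr(BC,BY,(-.082,-.012)),.12,BY)
E
```

```text
t 0.1 pos [ 0.1447 -0.4783  0.1998] yaw 0.2938 q6 1.571 F [ 0.  -0.7  0.2] w 1.0
deltas [ 0.464  -0.5609  0.0803] turn 4.2
```

```bash
python3 - <<'E'
from h import *
t=cv2.imread("pics/top0.png")
# plates by colour: greenish
hsv=cv2.cvtColor(t,cv2.COLOR_BGR2HSV)
m=cv2.inRange(hsv,(65,25,60),(100,255,255)); m[:,:120]=0;m[:,200:]=0;m[:160]=0;m[250:]=0
c=max(cv2.findContours(m,cv2.RETR_EXTERNAL,cv2.CHAIN_APPROX_NONE)[0],key=cv2.contourArea)
h=cv2.convexHull(c)[:,0]
W=px2w("top",h,.024)[:,:2]; B=np.array([inv(BC,BY,p) for p in W])*1000
print(cv2.contourArea(c),B.min(0),B.max(0)); print(cv2.minAreaRect(B.astype(np.float32)))
for n,(px) in dict(bottle=(229,186),cup=(230,152)).items(): print(n,px2w("top",px,.08))
E
```

```text
627.5 [-53.69653782 -55.98600851] [57.84175919 36.69458085]
((0.5791816711425781, -10.826065063476562), (102.1942367553711, 66.65415954589844), 19.831430435180664)
bottle [[ 0.55910517 -0.01014837  0.08      ]]
cup [[ 0.65216875 -0.01192847  0.08      ]]
```

Call:
{"api": "carry_out", "payload": {
  "deltas": [
    {"dx": 0.1,"dy": -0.121,"dz": 0,"turn": 1},
    {"dx": 0.464,"dy": -0.561,"dz": 0,"turn": 4.2},
    {"dx": 0.464,"dy": -0.561,"dz": 0,"turn": 4.2},
    {"dx": 0.464,"dy": -0.561,"dz": 0,"turn": 4.2},
    {"dx": 0.464,"dy": -0.561,"dz": 0,"turn": 4.2},
    {"dx": 0.464,"dy": -0.561,"dz": 0,"turn": 4.2},
    {"dx": 0.464,"dy": -0.561,"dz": 0,"turn": 4.2},
    {"dx": 0.464,"dy": -0.561,"dz": 0,"turn": 4.2},
    {"dx": 0.464,"dy": -0.561,"dz": 0,"turn": 4.2},
    {"dx": 0.464,"dy": -0.561,"dz": 0,"turn": 4.2}
  ],
  "claw": 0
}}

```text
t: 1.1
eef_pos: [0.3267, -0.0488, 0.2003]
tool_rot: [-3.132, 0.226, -0.001]
ft_force: [0.8, -1.4, -0.1]
grip_width: -0.003
```

```bash
python3 - <<'E'
from h import *
go(fr(BC,BY,(-.082,-.011)),.10,BY)
E
```

```text
t 1.1 pos [ 0.3267 -0.0488  0.2003] yaw -0.1443 q6 3.136 F [ 0.8 -1.4 -0.1] w -0.003
deltas [ 0.0638 -0.2545  0.1007] turn 0.016
```

Call:
{"api": "carry_out", "payload": {
  "deltas": [
    {"dx": 0.064,"dy": -0.2545,"dz": 0,"turn": -30},
    {"dx": 0.064,"dy": -0.2545,"dz": 0,"turn": -30},
    {"dx": 0.064,"dy": -0.2545,"dz": 0,"turn": -30},
    {"dx": 0.064,"dy": -0.2545,"dz": 0,"turn": -30},
    {"dx": 0.064,"dy": -0.2545,"dz": 0.02,"turn": -30},
    {"dx": 0.064,"dy": -0.2545,"dz": 0.04,"turn": -30},
    {"dx": 0.064,"dy": -0.2545,"dz": 0.06,"turn": -30},
    {"dx": 0.064,"dy": -0.2545,"dz": 0.08,"turn": -30},
    {"dx": 0.064,"dy": -0.2545,"dz": 0.1,"turn": -30},
    {"dx": 0.064,"dy": -0.2545,"dz": 0.1,"turn": -30}
  ]
}}

```text
t: 2.1
eef_pos: [0.4248, 0.1916, 0.0981]
tool_rot: [-2.448, -1.965, 0.005]
ft_force: [0.7, -0.4, 0.3]
grip_width: -0.0
```

```bash
python3 - <<'E'
from h import *
go(fr(BC,BY,(-.082,-.011)),.10,BY)
E
```

```text
t 2.1 pos [0.4248 0.1916 0.0981] yaw 1.3528 q6 2.212 F [ 0.7 -0.4  0.3] w -0.0
deltas [ 0.0028  0.0011 -0.0019] turn 14.312
```

Call:
{"api": "carry_out", "payload": {
  "deltas": [
    {"dx": 0.003,"dy": 0.001,"turn": -15.69},
    {"dx": 0.003,"dy": 0.001,"turn": -15.69},
    {"dx": 0.003,"dy": 0.001,"turn": -15.69},
    {"dx": 0.003,"dy": 0.001,"turn": -15.69},
    {"dx": 0.003,"dy": 0.001,"turn": -15.69},
    {"dx": 0.003,"dy": 0.001,"dz": 0.01,"turn": -15.69},
    {"dx": 0.003,"dy": 0.001,"dz": 0.02,"turn": -15.69},
    {"dx": 0.003,"dy": 0.001,"dz": 0.035,"turn": -15.69},
    {"dx": 0.003,"dy": 0.001,"dz": 0.05,"turn": -15.69},
    {"dx": 0.003,"dy": 0.001,"dz": 0.064,"turn": -15.69}
  ]
}}

```text
invalid input at $.deltas[0]: expected keys dx, dy, dz, turn
```

```bash
sed -i 's/dy=(yaw-cy+np.pi\/2)%np.pi-np.pi\/2/dy=(yaw+np.pi-cy+np.pi)%(2*np.pi)-np.pi/' h.py; cat > look.py <<'E'
import sys
from station import snapshot
from h import *
tag=sys.argv[1]
for n,(x0,y0,x1,y1,k) in {"top":tuple(map(int,sys.argv[2:7])),"scene":tuple(map(int,sys.argv[7:12]))}.items():
    im=snapshot(n); cv2.imwrite(f"pics/{n}_{tag}_raw.png",im)
    cv2.imwrite(f"pics/{n}_{tag}.png",cv2.resize(im[y0:y1,x0:x1],None,fx=k,fy=k,interpolation=cv2.INTER_CUBIC))
E
python3 look.py 1 110 150 210 250 5 150 220 290 320 5;  python3 - <<'E'
from h import *
go(fr(BC,BY,(-.075,-.011)),.0255,BY)
E
```

```text
t 2.2 pos [0.4259 0.192  0.1001] yaw 1.3493 q6 2.215 F [ 0.5 -0.2 -0.5] w -0.004
deltas [0.0026 0.0072 0.0746] turn -15.721
```

View pics/top_1.png

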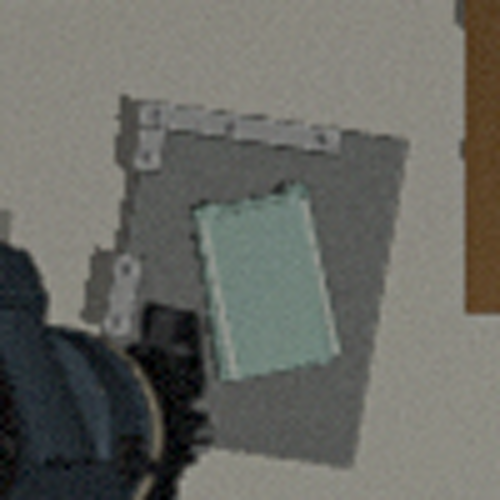

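View pics/scene_1.png

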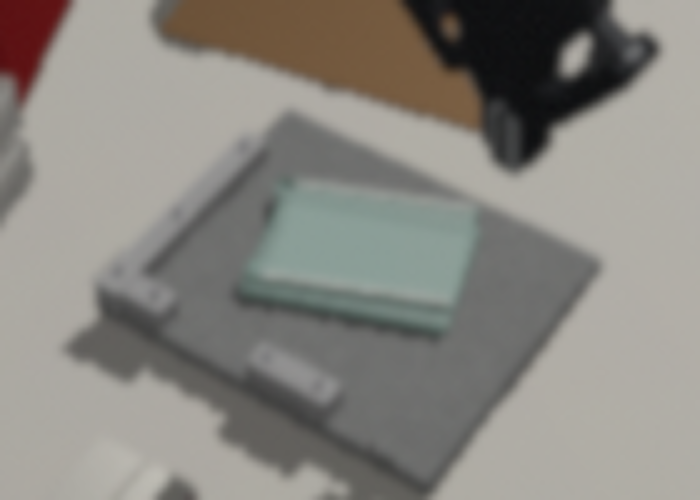

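The call was refused because every key is needed. The picture shows the board clear, with the hand above its near end.

Call:
{"api": "carry_out", "payload": {
  "deltas": [
    {"dx": 0,"dy": 0,"dz": 0,"turn": -15.7},
    {"dx": 0,"dy": 0,"dz": 0,"turn": -15.7},
    {"dx": 0,"dy": 0,"dz": 0,"turn": -15.7},
    {"dx": 0,"dy": 0,"dz": 0,"turn": -15.7},
    {"dx": 0,"dy": 0,"dz": 0,"turn": -15.7},
    {"dx": 0,"dy": 0,"dz": 0,"turn": -15.7},
    {"dx": 0,"dy": 0,"dz": 0.02,"turn": -15.7},
    {"dx": 0,"dy": 0,"dz": 0.035,"turn": -15.7},
    {"dx": 0,"dy": 0,"dz": 0.05,"turn": -15.7},
    {"dx": 0,"dy": 0,"dz": 0.064,"turn": -15.7}
  ]
}}

```text
t: 3.2
eef_pos: [0.4267, 0.1924, 0.0364]
tool_rot: [0.461, 3.107, 0.003]
ft_force: [-1.5, 0.3, -0.9]
grip_width: -0.002
```

```bash

python3 look.py 2 110 150 210 250 5 150 220 290 320 5;  python3 - <<'E'
from h import *
go(fr(BC,BY,(-.075,-.011)),.0255,BY)
E
```

```text
t 3.3 pos [0.4257 0.192  0.0357] yaw 2.8447 q6 0.719 F [-0.7  0.8  0.8] w -0.002
deltas [-0.0071  0.0033  0.0101] turn -1.441
```

View pics/scene_2.png

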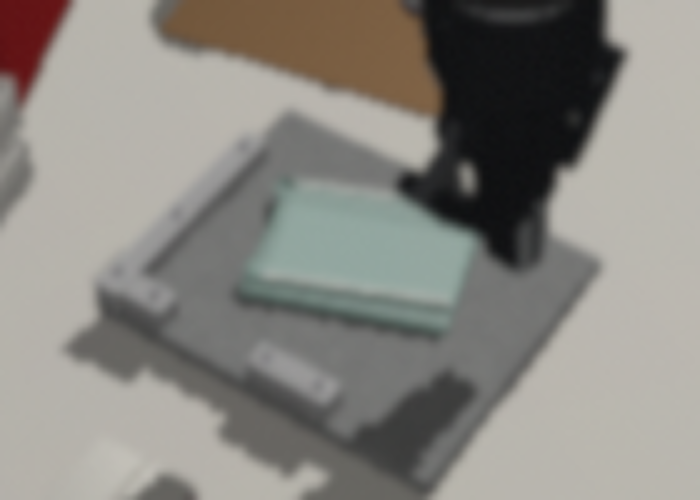

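Call:
{"api": "carry_out", "payload": {
  "deltas": [
    {"dx": 0,"dy": 0.0,"dz": 0.003,"turn": -1.44},
    {"dx": 0,"dy": 0.002,"dz": 0.006,"turn": -1.44},
    {"dx": 0,"dy": 0.002,"dz": 0.009,"turn": -1.44},
    {"dx": 0,"dy": 0.002,"dz": 0.01,"turn": -1.44},
    {"dx": 0,"dy": 0.002,"dz": 0.01,"turn": -1.44}
  ]
}}

```text
t: 3.8
eef_pos: [0.4271, 0.1943, 0.0268]
tool_rot: [0.232, 3.133, 0.003]
ft_force: [0.5, 0.3, -0.2]
grip_width: -0.0
```

```bash

 python3 - <<'E'
from h import *
go(fr(BC,BY,(-.045,-.011)),.0255,BY)
E
```

```text
t 3.8 pos [0.4271 0.1943 0.0268] yaw 2.9938 q6 0.574 F [ 0.5  0.3 -0.2] w -0.0
deltas [-0.0365 -0.0003  0.0012] turn -0.018
```

Call:
{"api": "carry_out", "payload": {
  "deltas": [
    {"dx": -0.005,"dy": 0,"dz": 0,"turn": 0},
    {"dx": -0.009,"dy": 0,"dz": 0,"turn": 0},
    {"dx": -0.013,"dy": 0,"dz": 0,"turn": 0},
    {"dx": -0.017,"dy": 0,"dz": 0,"turn": 0},
    {"dx": -0.021,"dy": 0,"dz": 0,"turn": 0},
    {"dx": -0.025,"dy": 0,"dz": 0,"turn": 0},
    {"dx": -0.029,"dy": 0,"dz": 0,"turn": 0},
    {"dx": -0.033,"dy": 0,"dz": 0,"turn": 0},
    {"dx": -0.037,"dy": 0,"dz": 0,"turn": 0},
    {"dx": -0.037,"dy": 0,"dz": 0,"turn": 0}
  ]
}}

```text
t: 4.8
eef_pos: [0.4642, 0.1889, 0.0267]
tool_rot: [0.227, 3.133, 0.003]
ft_force: [-0.4, 0.6, -0.2]
grip_width: 0.0
```

```bash

python3 look.py 3 110 150 210 250 5 150 220 290 320 5;  python3 - <<'E'
from h import *
go(fr(BC,BY,(-.032,-.011)),.0255,BY)
E
```

```text
t 4.9 pos [0.4637 0.1889 0.0267] yaw 2.9971 q6 0.53 F [ 0.2  0.  -0.3] w 0.001
deltas [-0.0124 -0.0004  0.0012] turn 0.015
```

View pics/scene_3.png

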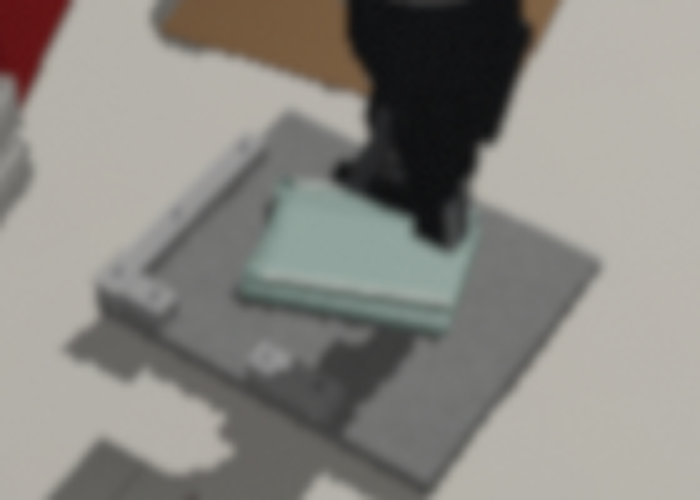

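View pics/top_3.png

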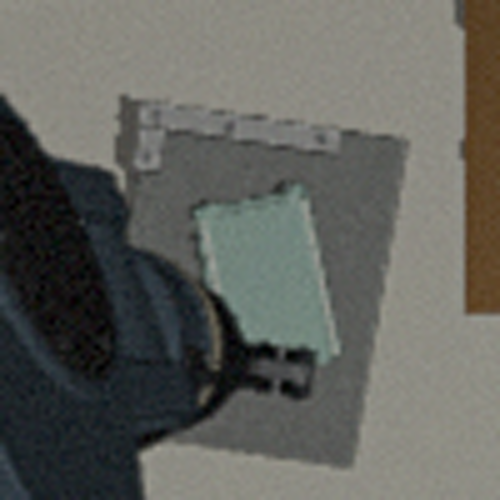

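```bash

 python3 - <<'E'
from h import *
for z in (.0,.015,.0187,.027,.035,.04): print(z,(w2px("scene",[.4637,.1889,z])-[150,220])*5, (w2px("top",[.4637,.1889,z])-[110,150])*5)
for z in (.0187,.027,.035,.04): print(z, [((w2px("scene",[*fr(BC,BY,(a,b)),z])-[150,220])*5).round() for a,b in ((-.034,.003),(-.056,.003))])
E
```

```text
0.0 [[444.3728835  313.53223547]] [[258.74579353 360.64707323]]
0.015 [[443.54180596 292.94858567]] [[252.12922134 359.90705401]]
0.0187 [[443.33431902 287.80966892]] [[250.46965696 359.72144286]]
0.027 [[442.86523105 276.19156828]] [[246.70632876 359.30053984]]
0.035 [[442.40826419 264.87367656]] [[243.02500263 358.8888082 ]]
0.04 [[442.12021662 257.73948018]] [[240.69671926 358.62840532]]
0.0187 [array([[408., 298.]]), array([[448., 318.]])]
0.027 [array([[408., 286.]]), array([[447., 307.]])]
0.035 [array([[407., 275.]]), array([[447., 295.]])]
0.04 [array([[407., 268.]]), array([[446., 288.]])]
```

```bash

 python3 - <<'E'
from h import *
im=cv2.imread("pics/scene_3_raw.png")
c=im[210:290,190:270]
c=cv2.resize(c,None,fx=7,fy=7,interpolation=cv2.INTER_CUBIC)
c=(255*(c/255.)**.6).astype(np.uint8)
for z in (.0187,.027,.04):
    for a,b in ((-.034,.0035),(-.056,.0035),(-.034,-.0255),(-.056,-.0255)):
        u,v=((w2px("scene",[*fr(BC,BY,(a,b)),z])-[190,210])*7)[0]; cv2.circle(c,(int(u),int(v)),3,(0,0,255) if z<.02 else (0,255,255) if z<.03 else (255,0,0),-1)
cv2.imwrite("pics/z3.png",c)
E
```

```text
(no output)
```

View pics/z3.png

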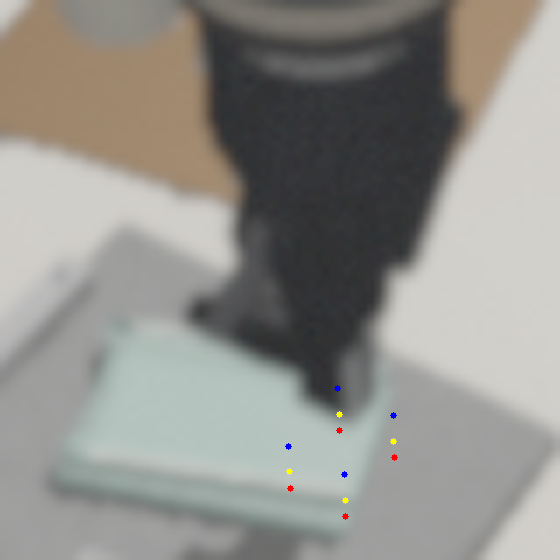

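```bash

 python3 - <<'E'
from h import *
for n in("scene","top"):
    im=cv2.imread(f"pics/{n}_3_raw.png")
    x0,y0=(150,190) if n=="scene" else (110,130)
    k=5
    c=cv2.resize(im[y0:y0+130,x0:x0+140],None,fx=k,fy=k,interpolation=cv2.INTER_CUBIC)
    c=(255*(c/255.)**.6).astype(np.uint8)
    def dot(P,col):
        u,v=((w2px(n,P)-[x0,y0]+.5)*k)[0]; cv2.circle(c,(int(u),int(v)),3,col,-1)
    for a in(-.095,.095):
        for b in (-.075,.075): dot([*fr(BC,BY,(a,b)),.015],(0,0,255))
    for a,b in ((.079,.059),(.079,-.04),(.005,.059),(-.04,.059)): dot([*fr(BC,BY,(a,b)),.029],(0,255,255))
    for z in (.02,.04,.06,.08,.1,.15): dot([.4637,.1889,z],(255,0,0))
    cv2.imwrite(f"pics/o{n}.png",c)
E
```

```text
(no output)
```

View pics/oscene.png

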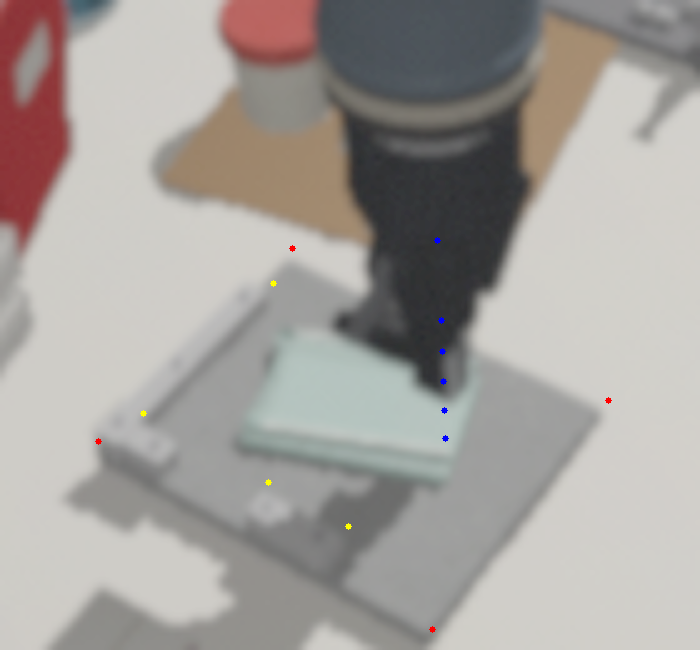

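View pics/otop.png

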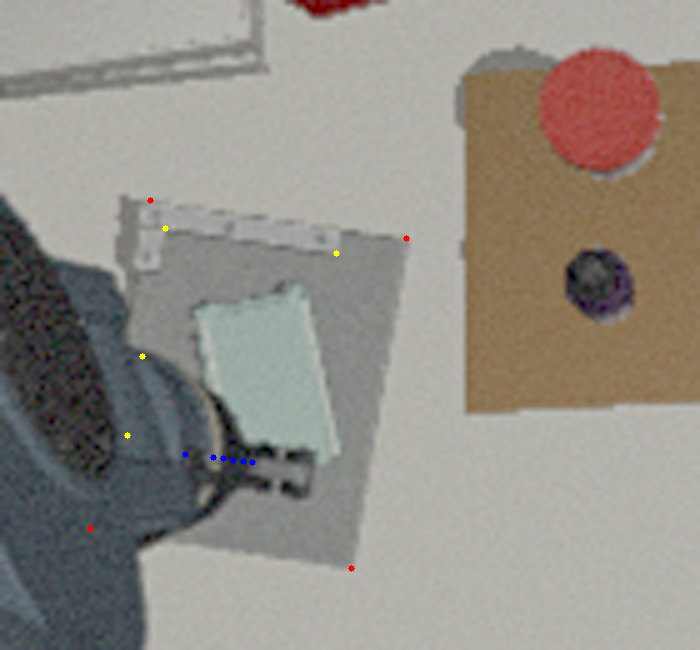

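Call:
{"api": "carry_out", "payload": {
  "deltas": [
    {"dx": 0,"dy": 0,"dz": -0.03,"turn": 0},
    {"dx": 0,"dy": 0,"dz": -0.06,"turn": 0},
    {"dx": 0,"dy": 0,"dz": -0.06,"turn": 0}
  ]
}}

```text
t: 5.2
eef_pos: [0.4655, 0.1898, 0.0901]
tool_rot: [0.226, 3.129, 0.006]
ft_force: [-0.4, -0.4, -0.3]
grip_width: -0.003
```

```bash

python3 look.py 4 110 130 240 250 5 180 180 300 290 6; python3 -c "
from h import *
go((.4637,.1889),.0867,BY)"
```

```text
t 5.3 pos [0.4639 0.1891 0.087 ] yaw 2.9973 q6 0.53 F [-0.6 -0.6 -0.4] w 0.003
deltas [ 0.0002 -0.0002  0.0003] turn 0.016
```

Call:
{"api": "carry_out", "payload": {
  "deltas": [
    {"dx": 0,"dy": 0,"dz": 0,"turn": 0},
    {"dx": 0,"dy": 0,"dz": 0,"turn": 0},
    {"dx": 0,"dy": 0,"dz": 0,"turn": 0},
    {"dx": 0,"dy": 0,"dz": 0,"turn": 0}
  ],
  "claw": 1
}}

```text
t: 5.7
eef_pos: [0.4635, 0.1888, 0.0863]
tool_rot: [-0.227, -3.133, -0.002]
ft_force: [0.5, -0.0, -0.3]
grip_width: 0.681
```

```bash

python3 look.py 5 110 130 240 250 5 180 180 300 290 6; python3 -c "
from h import *
go((.4637,.1889),.0867,BY)"
```

```text
t 5.8 pos [0.4636 0.1888 0.0866] yaw 2.9972 q6 0.53 F [-0.1  0.5 -0.6] w 0.846
deltas [-0.0001  0.0001 -0.0001] turn 0.015
```

View pics/scene_4.png

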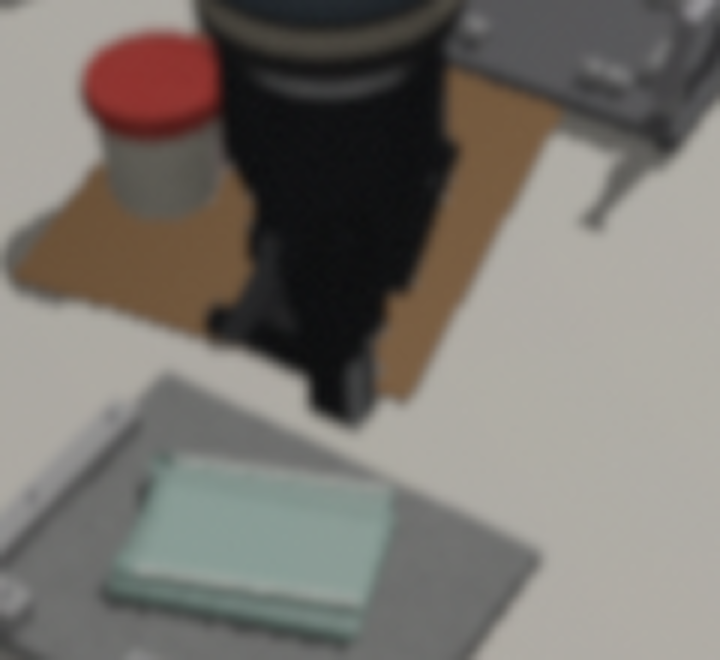

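View pics/scene_5.png

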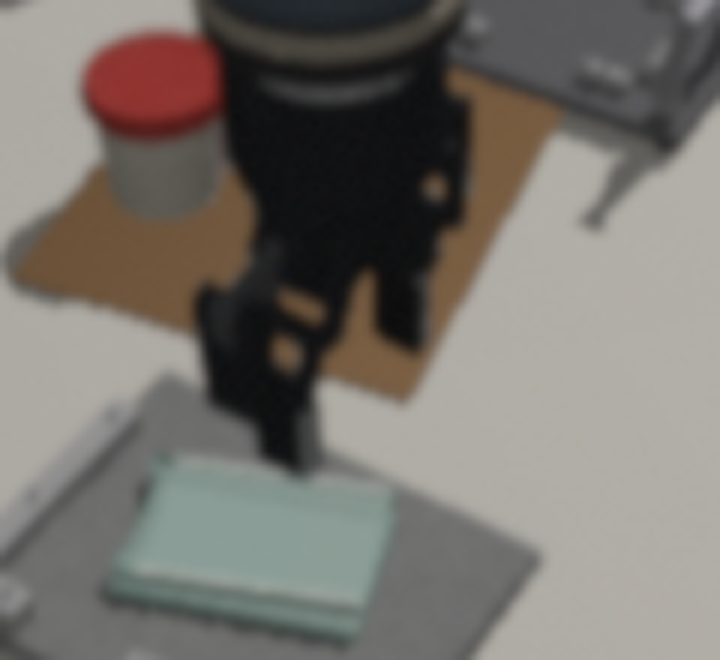

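View pics/top_5.png

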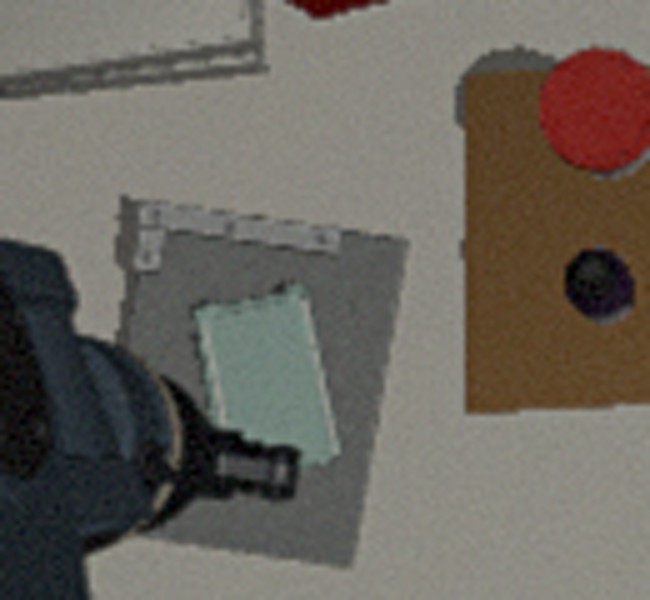

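```bash

 python3 - <<'E'
from h import *
off=np.array([-1.,2.2])
for z in (.07,.08,.09,.1,.11,.12): 
    print(z,((w2px("scene",[.4637,.1889,z])+off-[180,180])*6).round(), [((w2px("scene",[*fr([.4637,.1889],BY,(0,s*.036)),z])+off-[180,180])*6).round() for s in(1,-1)])
E
```

```text
0.07 [[342. 510.]] [array([[287., 573.]]), array([[395., 450.]])]
0.08 [[342. 492.]] [array([[286., 555.]]), array([[394., 432.]])]
0.09 [[341. 474.]] [array([[285., 537.]]), array([[394., 414.]])]
0.1 [[340. 455.]] [array([[284., 518.]]), array([[394., 395.]])]
0.11 [[339. 436.]] [array([[283., 500.]]), array([[393., 377.]])]
0.12 [[339. 417.]] [array([[282., 480.]]), array([[393., 358.]])]
```

```bash

 python3 - <<'E'
from h import *
def hsvm(im,lo,hi):
    h=cv2.cvtColor(im,cv2.COLOR_BGR2HSV); return cv2.inRange(h,lo,hi)
t=cv2.imread("pics/top0.png"); s=cv2.imread("pics/scene0.png")
for im,n,(x0,y0,x1,y1) in((t,"top",(215,138,245,168)),(s,"scene",(190,183,222,204))):
    m=hsvm(im,(0,150,60),(8,255,255))|hsvm(im,(172,150,60),(180,255,255)); mm=np.zeros_like(m); mm[y0:y1,x0:x1]=m[y0:y1,x0:x1]
    ys,xs=np.nonzero(mm); print(n,xs.mean(),ys.mean(),xs.min(),xs.max(),ys.min(),ys.max())
# triangulate points: px pairs
def tri(a,b):
    A=[]
    L=[]
    for n,p in(("top",a),("scene",b)):
        P0=px2w(n,p,0)[0];P1=px2w(n,p,.1)[0];d=(P1-P0)/np.linalg.norm(P1-P0); L.append((P0,d))
    M=sum(np.eye(3)-np.outer(d,d) for _,d in L); r=sum((np.eye(3)-np.outer(d,d))@p for p,d in L)
    X=np.linalg.solve(M,r); return X,[np.linalg.norm(np.cross(X-p,d)) for p,d in L]
print("bottle cap",tri((230,186),(236,197)))
print("cup lid",tri((230,152),(205,190)))
E
```

```text
top 229.37960954446854 151.47288503253796 218 241 140 163
scene 205.84098939929328 193.96113074204948 195 217 187 201
bottle cap (array([ 0.56248828, -0.01148707,  0.07807445]), [np.float64(0.003336330211597705), np.float64(0.0033363302115977634)])
cup lid (array([ 0.65697461, -0.00998964,  0.07268661]), [np.float64(0.003457324427902953), np.float64(0.003457324427902786)])
```

```bash

 python3 - <<'E'
from h import *
for z in (.08,.1,.12,.15):
    print(z,[((w2px("top",[*fr([.4637,.1889],BY,(0,s)),z])-[110,130])*5).round() for s in(0,-.03,-.05)])
# ray of scene tip midpoint
for z in (.07,.079,.1,.12): print(z, px2w("scene",(180+345/6+1,180+410/6-2.2),z).round(4))
go(fr(BC,BY,(-.078,-.011)),.03,BY)
E
```

```text
0.08 [array([[221., 456.]]), array([[276., 465.]]), array([[313., 470.]])]
0.1 [array([[211., 455.]]), array([[267., 464.]]), array([[305., 469.]])]
0.12 [array([[200., 454.]]), array([[258., 463.]]), array([[296., 469.]])]
0.15 [array([[183., 452.]]), array([[243., 461.]]), array([[282., 467.]])]
0.07 [[0.4851 0.1421 0.07  ]]
0.079 [[0.4812 0.1498 0.079 ]]
0.1 [[0.472  0.1676 0.1   ]]
0.12 [[0.4632 0.1846 0.12  ]]
t 5.8 pos [0.4636 0.1888 0.0866] yaw 2.9972 q6 0.53 F [-0.1  0.5 -0.6] w 0.846
deltas [ 0.0335 -0.0003  0.0566] turn 0.015
```

Call:
{"api": "carry_out", "payload": {
  "deltas": [
    {"dx": 0.0335,"dy": 0,"dz": 0,"turn": 0},
    {"dx": 0.0335,"dy": 0,"dz": 0.01,"turn": 0},
    {"dx": 0.0335,"dy": 0,"dz": 0.025,"turn": 0},
    {"dx": 0.0335,"dy": 0,"dz": 0.04,"turn": 0},
    {"dx": 0.0335,"dy": 0,"dz": 0.05,"turn": 0},
    {"dx": 0.0335,"dy": 0,"dz": 0.054,"turn": 0},
    {"dx": 0.0335,"dy": 0,"dz": 0.058,"turn": 0},
    {"dx": 0.0335,"dy": 0,"dz": 0.058,"turn": 0}
  ],
  "claw": 0
}}

```text
t: 6.6
eef_pos: [0.4306, 0.1938, 0.0286]
tool_rot: [0.227, 3.133, 0.003]
ft_force: [-1.2, -0.5, -0.1]
grip_width: -0.003
```

Call:
{"api": "carry_out", "payload": {
  "deltas": [
    {"dx": 0,"dy": 0,"dz": 0.001,"turn": 0},
    {"dx": 0,"dy": 0,"dz": 0.003,"turn": 0},
    {"dx": 0,"dy": 0,"dz": 0.005,"turn": 0},
    {"dx": 0,"dy": 0,"dz": 0.006,"turn": 0}
  ]
}}

```text
t: 7.0
eef_pos: [0.4305, 0.1938, 0.0226]
tool_rot: [0.227, 3.133, 0.003]
ft_force: [-0.1, -0.4, -0.3]
grip_width: 0.002
```

Call:
{"api": "carry_out", "payload": {
  "deltas": [
    {"dx": 0,"dy": 0,"dz": 0.002,"turn": 0},
    {"dx": 0,"dy": 0,"dz": 0.004,"turn": 0},
    {"dx": 0,"dy": 0,"dz": 0.005,"turn": 0}
  ]
}}

```text
t: 7.3
eef_pos: [0.4305, 0.1938, 0.0175]
tool_rot: [-0.227, -3.133, -0.002]
ft_force: [-0.3, 0.1, -0.6]
grip_width: -0.001
```

Call:
{"api": "carry_out", "payload": {
  "deltas": [
    {"dx": 0,"dy": 0,"dz": 0.002,"turn": 0},
    {"dx": 0,"dy": 0,"dz": 0.004,"turn": 0},
    {"dx": 0,"dy": 0,"dz": 0.005,"turn": 0}
  ]
}}

```text
t: 7.6
eef_pos: [0.4305, 0.1938, 0.0125]
tool_rot: [0.227, 3.133, 0.002]
ft_force: [0.3, -0.5, -0.1]
grip_width: 0.002
```

```bash

python3 look.py 6 110 130 240 250 5 180 220 300 320 6
```

```text
(no output)
```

View pics/scene_6.png

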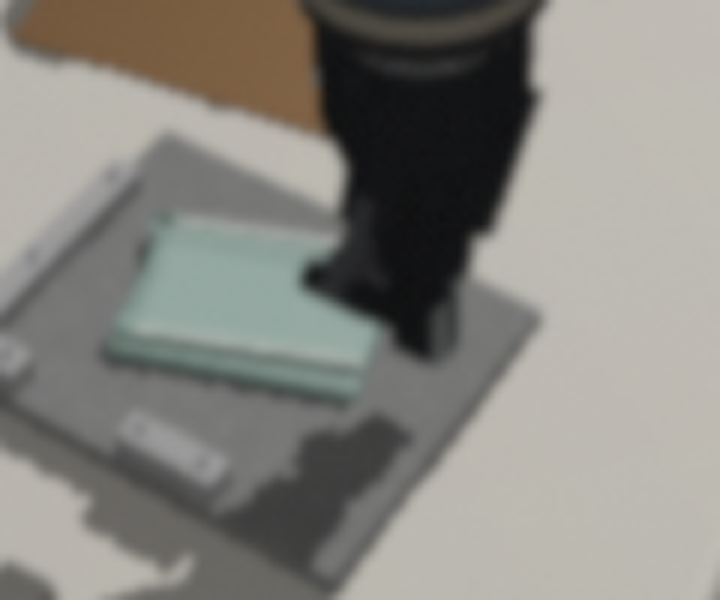

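Call:
{"api": "carry_out", "payload": {
  "deltas": [
    {"dx": 0,"dy": 0,"dz": 0.004,"turn": 0},
    {"dx": 0,"dy": 0,"dz": 0.008,"turn": 0},
    {"dx": 0,"dy": 0,"dz": 0.01,"turn": 0}
  ]
}}

```text
t: 8.0
eef_pos: [0.4303, 0.1938, 0.0022]
tool_rot: [-0.227, -3.133, -0.002]
ft_force: [-0.5, -0.2, -0.1]
grip_width: 0.002
```

Call:
{"api": "carry_out", "payload": {
  "deltas": [
    {"dx": 0,"dy": 0,"dz": 0.002,"turn": 0},
    {"dx": 0,"dy": 0,"dz": 0.004,"turn": 0},
    {"dx": 0,"dy": 0,"dz": 0.005,"turn": 0}
  ]
}}

```text
t: 8.3
eef_pos: [0.4305, 0.1938, -0.0025]
tool_rot: [-0.227, -3.133, -0.002]
ft_force: [0.3, 0.8, -0.4]
grip_width: -0.001
```

Call:
{"api": "carry_out", "payload": {
  "deltas": [
    {"dx": 0,"dy": 0,"dz": 0.001,"turn": 0},
    {"dx": 0,"dy": 0,"dz": 0.003,"turn": 0},
    {"dx": 0,"dy": 0,"dz": 0.004,"turn": 0}
  ]
}}

```text
t: 8.6
eef_pos: [0.4305, 0.1938, -0.0064]
tool_rot: [0.227, 3.133, 0.003]
ft_force: [-1.4, -0.9, -0.3]
grip_width: -0.001
```

Call:
{"api": "carry_out", "payload": {
  "deltas": [
    {"dx": 0,"dy": 0,"dz": 0.001,"turn": 0},
    {"dx": 0,"dy": 0,"dz": 0.002,"turn": 0},
    {"dx": 0,"dy": 0,"dz": 0.003,"turn": 0}
  ]
}}

```text
t: 8.9
eef_pos: [0.4306, 0.1939, -0.0093]
tool_rot: [0.227, 3.133, 0.003]
ft_force: [-0.1, -0.1, 0.1]
grip_width: -0.002
```

Call:
{"api": "carry_out", "payload": {
  "deltas": [
    {"dx": 0,"dy": 0,"dz": 0.001,"turn": 0},
    {"dx": 0,"dy": 0,"dz": 0.002,"turn": 0}
  ]
}}

```text
t: 9.1
eef_pos: [0.4306, 0.1938, -0.0114]
tool_rot: [0.227, 3.133, 0.003]
ft_force: [-0.5, -0.1, 0.3]
grip_width: -0.002
```

Call:
{"api": "carry_out", "payload": {
  "deltas": [
    {"dx": 0,"dy": 0,"dz": 0.001,"turn": 0},
    {"dx": 0,"dy": 0,"dz": 0.002,"turn": 0}
  ]
}}

```text
t: 9.3
eef_pos: [0.4306, 0.1939, -0.0134]
tool_rot: [0.227, 3.133, 0.003]
ft_force: [0.1, 0.7, 0.1]
grip_width: 0.002
```

```bash

python3 look.py 7 110 130 240 250 5 180 220 300 320 6
```

```text
(no output)
```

View pics/scene_7.png

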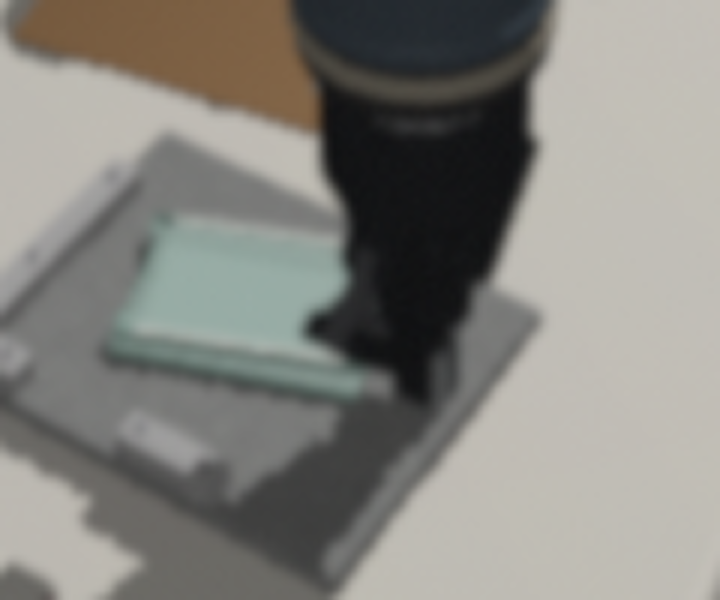

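Call:
{"api": "carry_out", "payload": {
  "deltas": [
    {"dx": 0,"dy": 0,"dz": 0.001,"turn": 0},
    {"dx": 0,"dy": 0,"dz": 0.002,"turn": 0}
  ]
}}

```text
t: 9.6
eef_pos: [0.4306, 0.1939, -0.0153]
tool_rot: [0.227, 3.133, 0.003]
ft_force: [-0.1, 0.5, 0.3]
grip_width: 0.002
```

Call:
{"api": "carry_out", "payload": {
  "deltas": [
    {"dx": 0,"dy": 0,"dz": 0.001,"turn": 0},
    {"dx": 0,"dy": 0,"dz": 0.002,"turn": 0}
  ]
}}

```text
t: 9.8
eef_pos: [0.4307, 0.194, -0.0163]
tool_rot: [0.227, 3.133, 0.003]
ft_force: [-16.2, -6.8, 49.5]
grip_width: 0.001
```

Call:
{"api": "carry_out", "payload": {
  "deltas": [
    {"dx": 0,"dy": 0,"dz": 0.001,"turn": 0},
    {"dx": 0,"dy": 0,"dz": 0.002,"turn": 0}
  ]
}}

```text
t: 10.0
eef_pos: [0.4309, 0.1941, -0.0165]
tool_rot: [0.226, 3.132, 0.004]
ft_force: [-30.2, -13.0, 96.6]
grip_width: 0.0
```

Call:
{"api": "carry_out", "payload": {
  "deltas": [
    {"dx": 0,"dy": 0,"dz": -0.0065,"turn": 0},
    {"dx": 0,"dy": 0,"dz": -0.0065,"turn": 0}
  ]
}}

```text
t: 10.2
eef_pos: [0.4311, 0.1941, -0.012]
tool_rot: [0.227, 3.132, 0.004]
ft_force: [0.0, 0.0, -0.8]
grip_width: -0.002
```

```bash
python3 -c "
from h import *
go(fr(BC,BY,(-.032,-.011)),-.013,BY)"
```

```text
t 10.2 pos [ 0.4311  0.1941 -0.012 ] yaw 2.9972 q6 0.566 F [ 0.   0.  -0.8] w -0.002
deltas [-0.0454 -0.0008  0.0011] turn 0.015
```

Call:
{"api": "carry_out", "payload": {
  "deltas": [
    {"dx": -0.005,"dy": 0,"dz": 0.001,"turn": 0},
    {"dx": -0.009,"dy": 0,"dz": 0.001,"turn": 0},
    {"dx": -0.013,"dy": 0,"dz": 0.001,"turn": 0},
    {"dx": -0.017,"dy": 0,"dz": 0.001,"turn": 0},
    {"dx": -0.021,"dy": 0,"dz": 0.001,"turn": 0},
    {"dx": -0.025,"dy": 0,"dz": 0.001,"turn": 0},
    {"dx": -0.028,"dy": 0,"dz": 0.001,"turn": 0},
    {"dx": -0.031,"dy": 0,"dz": 0.001,"turn": 0},
    {"dx": -0.034,"dy": 0,"dz": 0.001,"turn": 0},
    {"dx": -0.034,"dy": 0,"dz": 0.001,"turn": 0}
  ]
}}

```text
t: 11.2
eef_pos: [0.464, 0.189, -0.0139]
tool_rot: [-0.227, -3.133, -0.003]
ft_force: [-3.6, 1.6, 0.7]
grip_width: -0.001
```

```bash

python3 look.py 8 110 150 210 250 5 150 220 290 320 5;  python3 - <<'E'
from h import *
go(fr(BC,BY,(-.032,-.011)),-.013,BY)
E
```

```text
t 11.3 pos [ 0.464   0.189  -0.0138] yaw 2.9972 q6 0.53 F [-4.5  2.4  0.3] w -0.005
deltas [-0.0121 -0.0005 -0.0009] turn 0.016
```

View pics/scene_8.png

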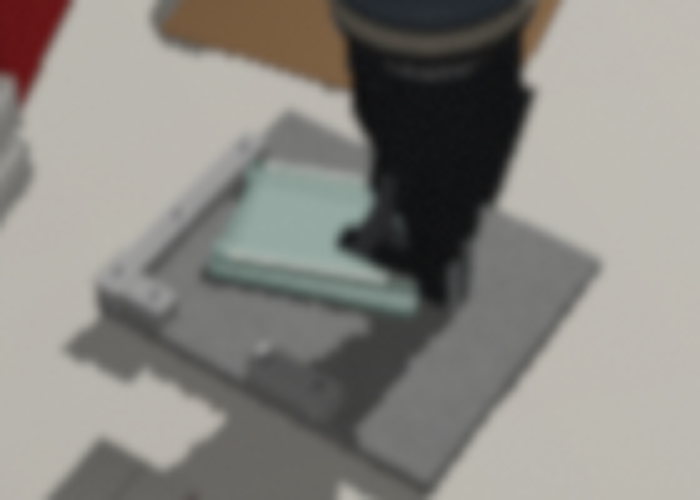

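View pics/top_8.png

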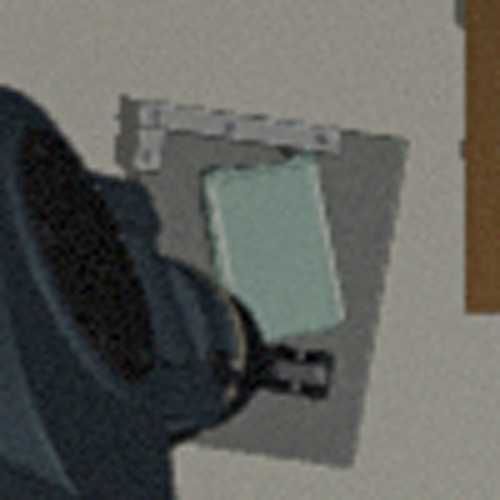

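The plates have moved up, and the far right corner is just touching the end fence at top px (310,150). I'll keep pushing.

Call:
{"api": "carry_out", "payload": {
  "deltas": [
    {"dx": -0.002,"dy": 0,"dz": 0,"turn": 0},
    {"dx": -0.004,"dy": 0,"dz": 0,"turn": 0},
    {"dx": -0.006,"dy": 0,"dz": 0,"turn": 0},
    {"dx": -0.006,"dy": 0,"dz": 0,"turn": 0}
  ]
}}

```text
t: 11.7
eef_pos: [0.4655, 0.1883, -0.0146]
tool_rot: [-0.224, -3.126, -0.003]
ft_force: [-30.7, 5.9, 14.7]
grip_width: 0.003
```

```bash

python3 look.py 9 110 150 210 250 5 150 220 290 320 5;  python3 - <<'E'
from h import *
go(fr(BC,BY,(-.032,-.011)),-.013,BY)
E
```

```text
t 11.8 pos [ 0.4655  0.1883 -0.0146] yaw 2.9986 q6 0.524 F [-28.7   5.6  14.8] w 0.001
deltas [-0.0105 -0.     -0.0017] turn 0.028
```

View pics/top_9.png

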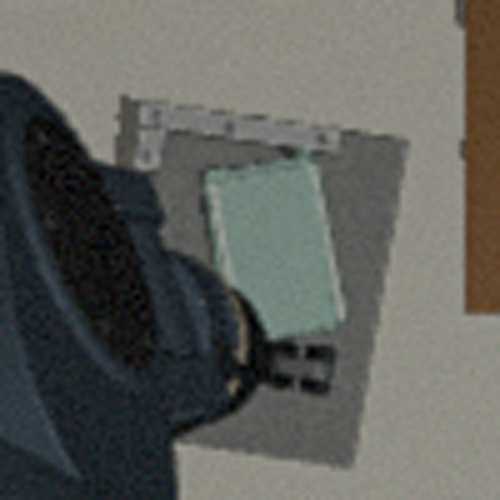

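Call:
{"api": "carry_out", "payload": {
  "deltas": [
    {"dx": 0.01,"dy": 0,"dz": -0.003,"turn": 0},
    {"dx": 0.02,"dy": 0,"dz": -0.02,"turn": 0},
    {"dx": 0.02,"dy": 0,"dz": -0.05,"turn": 0},
    {"dx": 0.02,"dy": -0.04,"dz": -0.05,"turn": 0},
    {"dx": 0.02,"dy": -0.08,"dz": -0.05,"turn": 0},
    {"dx": 0.02,"dy": -0.08,"dz": -0.05,"turn": 0}
  ]
}}

```text
t: 12.4
eef_pos: [0.4383, 0.1085, 0.0365]
tool_rot: [0.231, 3.132, 0.001]
ft_force: [0.8, -0.1, 0.0]
grip_width: 0.002
```

```bash

cat > plates.py <<'E'
import sys
from h import *
def run(tag):
    t=cv2.imread(f"pics/top_{tag}_raw.png")
    hsv=cv2.cvtColor(t,cv2.COLOR_BGR2HSV)
    m=cv2.inRange(hsv,(65,25,60),(100,255,255)); m[:,:120]=0;m[:,200:]=0;m[:160]=0;m[250:]=0
    c=max(cv2.findContours(m,cv2.RETR_EXTERNAL,cv2.CHAIN_APPROX_NONE)[0],key=cv2.contourArea)
    h=cv2.convexHull(c)[:,0]
    W=px2w("top",h,.025)[:,:2]; B=np.array([inv(BC,BY,p) for p in W])*1000
    r=cv2.minAreaRect(B.astype(np.float32))
    print(cv2.contourArea(c),B.min(0).round(1),B.max(0).round(1),r); print(cv2.boxPoints(r).round(1).tolist())
run(sys.argv[1])
E
python3 look.py 10 110 150 210 250 5 150 220 290 320 5; python3 plates.py 10;  python3 - <<'E'
from h import *
go(fr(BC,BY,(-.015,-.085)),.02,BY)
E
```

```text
135.5 [ 25.3 -40.1] [77.9  7.1] ((46.73878479003906, -18.34273910522461), (55.096920013427734, 36.792240142822266), 19.897064208984375)
[[14.600000381469727, -10.399999618530273], [27.100000381469727, -45.0], [78.9000015258789, -26.299999237060547], [66.4000015258789, 8.300000190734863]]
t 12.5 pos [0.4393 0.1112 0.0365] yaw 2.9954 q6 0.393 F [ 0.7 -0.   0. ] w 0.003
deltas [-0.0422  0.006   0.0166] turn -0.002
```

View pics/top_10.png

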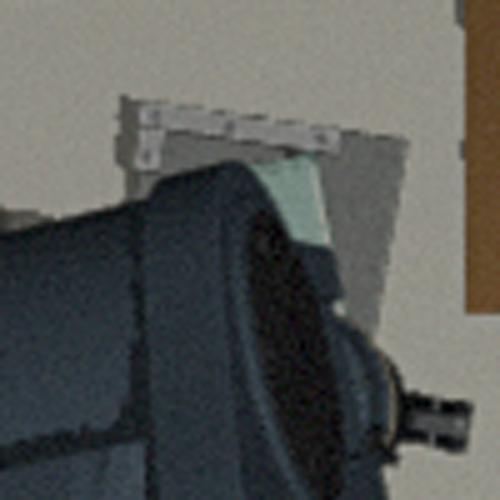

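Call:
{"api": "carry_out", "payload": {
  "deltas": [
    {"dx": -0.03,"dy": 0.003,"dz": 0,"turn": 0},
    {"dx": -0.059,"dy": 0.006,"dz": 0.01,"turn": 0},
    {"dx": -0.059,"dy": 0.006,"dz": 0.025,"turn": 0},
    {"dx": -0.059,"dy": 0.006,"dz": 0.04,"turn": 0},
    {"dx": -0.059,"dy": 0.006,"dz": 0.0495,"turn": 0},
    {"dx": -0.059,"dy": 0.006,"dz": 0.0495,"turn": 0}
  ]
}}

```text
t: 13.1
eef_pos: [0.4974, 0.1098, -0.0144]
tool_rot: [-0.225, -3.132, -0.002]
ft_force: [-0.3, 0.7, 1.1]
grip_width: -0.002
```

```bash

python3 look.py 11 110 150 210 250 5 150 220 290 320 5;  python3 - <<'E'
from h import *
go(fr(BC,BY,(.002,-.053)),-.013,BY)
E
```

```text
t 13.2 pos [ 0.4983  0.1097 -0.013 ] yaw 2.9977 q6 0.36 F [-0.1  0.1 -0. ] w 0.003
deltas [-0.0007  0.031   0.    ] turn 0.021
```

View pics/scene_11.png

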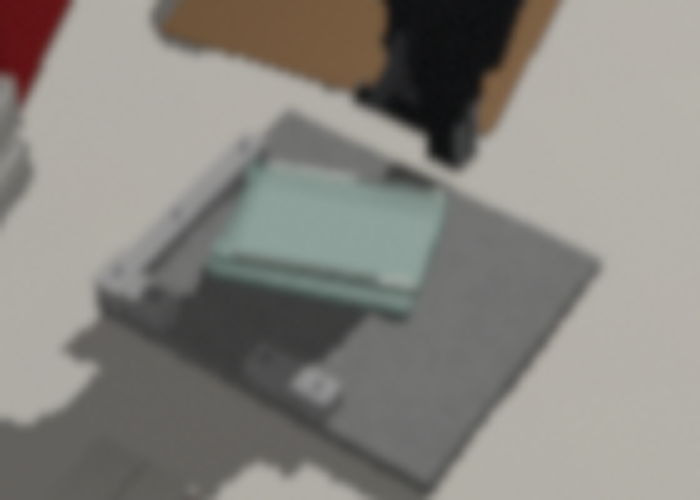

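Call:
{"api": "carry_out", "payload": {
  "deltas": [
    {"dx": 0,"dy": 0.004,"dz": 0,"turn": 0},
    {"dx": 0,"dy": 0.008,"dz": 0,"turn": 0},
    {"dx": 0,"dy": 0.012,"dz": 0,"turn": 0},
    {"dx": 0,"dy": 0.016,"dz": 0,"turn": 0},
    {"dx": 0,"dy": 0.019,"dz": 0,"turn": 0},
    {"dx": 0,"dy": 0.022,"dz": 0,"turn": 0},
    {"dx": 0,"dy": 0.025,"dz": 0,"turn": 0},
    {"dx": 0,"dy": 0.028,"dz": 0,"turn": 0},
    {"dx": 0,"dy": 0.028,"dz": 0,"turn": 0}
  ]
}}

```text
t: 14.1
eef_pos: [0.5022, 0.1373, -0.0134]
tool_rot: [0.226, 3.133, 0.003]
ft_force: [-0.4, -0.3, -0.4]
grip_width: -0.001
```

```bash

python3 look.py 12 110 150 210 250 5 150 220 290 320 5;  python3 - <<'E'
from h import *
go(fr(BC,BY,(.002,-.053)),-.013,BY)
E
```

```text
t 14.2 pos [ 0.5022  0.1371 -0.0134] yaw 2.9973 q6 0.41 F [ 0.2 -0.2  0.1] w -0.001
deltas [-0.0008  0.0034 -0.0004] turn 0.017
```

View pics/scene_12.png

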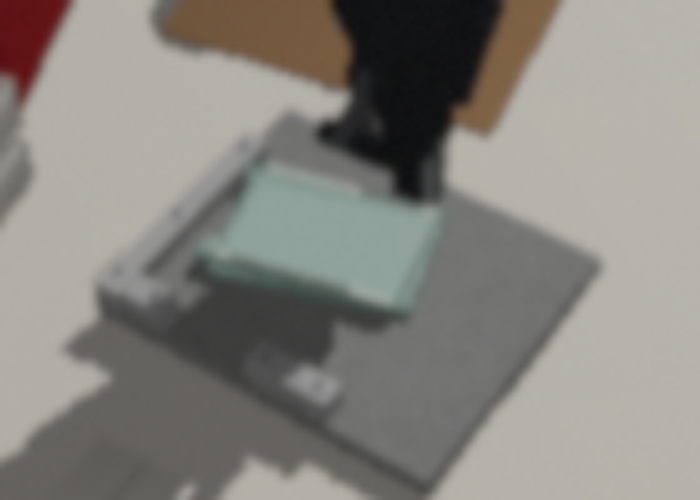

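Call:
{"api": "carry_out", "payload": {
  "deltas": [
    {"dx": 0,"dy": 0.003,"dz": 0,"turn": 0},
    {"dx": 0,"dy": 0.006,"dz": 0,"turn": 0},
    {"dx": 0,"dy": 0.009,"dz": 0,"turn": 0},
    {"dx": 0,"dy": 0.012,"dz": 0,"turn": 0},
    {"dx": 0,"dy": 0.012,"dz": 0,"turn": 0}
  ]
}}

```text
t: 14.7
eef_pos: [0.5039, 0.1493, -0.0133]
tool_rot: [0.226, 3.133, 0.003]
ft_force: [0.1, -0.4, 0.4]
grip_width: -0.001
```

```bash

python3 look.py 13 110 150 210 250 5 150 220 290 320 5;  python3 - <<'E'
from h import *
go(fr(BC,BY,(.002,-.041)),-.013,BY)
E
```

```text
t 14.8 pos [ 0.504   0.149  -0.0133] yaw 2.9974 q6 0.431 F [-0.6 -0.4  0.7] w 0.002
deltas [-0.0008  0.0032 -0.0003] turn 0.017
```

View pics/scene_13.png

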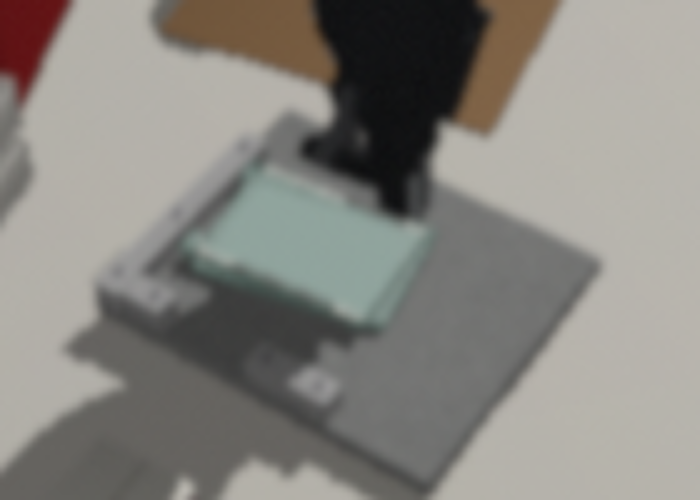

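View pics/top_13.png

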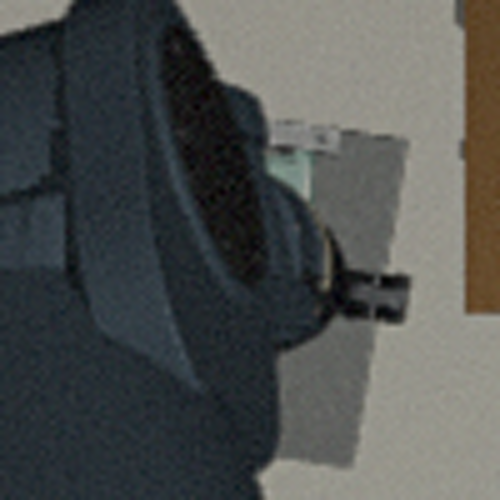

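Call:
{"api": "carry_out", "payload": {
  "deltas": [
    {"dx": 0,"dy": -0.006,"dz": 0,"turn": 0},
    {"dx": -0.015,"dy": -0.006,"dz": 0,"turn": 0},
    {"dx": -0.028,"dy": -0.006,"dz": 0,"turn": 0},
    {"dx": -0.028,"dy": 0,"dz": 0,"turn": 0},
    {"dx": -0.028,"dy": 0.004,"dz": 0,"turn": 0},
    {"dx": -0.028,"dy": 0.008,"dz": 0,"turn": 0},
    {"dx": -0.028,"dy": 0.012,"dz": 0,"turn": 0},
    {"dx": -0.028,"dy": 0.016,"dz": 0,"turn": 0},
    {"dx": -0.028,"dy": 0.02,"dz": 0,"turn": 0},
    {"dx": -0.028,"dy": 0.02,"dz": 0,"turn": 0}
  ]
}}

```text
t: 15.8
eef_pos: [0.5345, 0.1652, -0.0133]
tool_rot: [0.226, 3.133, 0.003]
ft_force: [0.1, -0.0, -0.5]
grip_width: -0.006
```

```bash

python3 look.py 14 110 150 210 250 5 150 220 290 320 5;  python3 - <<'E'
from h import *
go(fr(BC,BY,(.03,-.018)),-.013,BY)
E
```

```text
t 15.9 pos [ 0.5344  0.1648 -0.0133] yaw 2.9975 q6 0.442 F [-0.1 -0.  -0.3] w -0.002
deltas [-0.0009  0.0062 -0.0003] turn 0.018
```

View pics/scene_14.png

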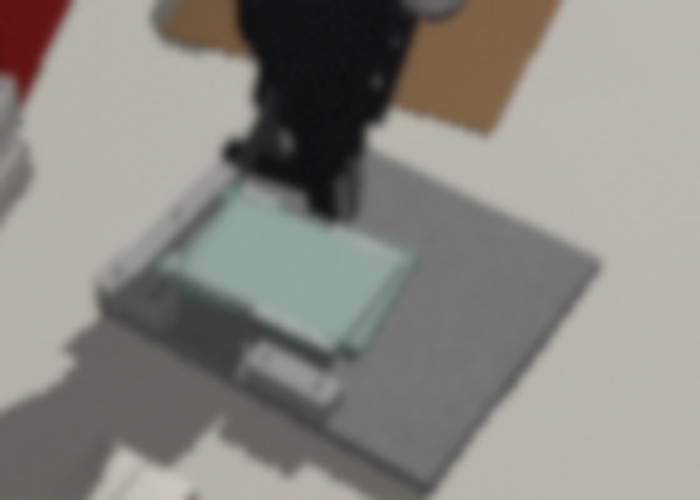

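Call:
{"api": "carry_out", "payload": {
  "deltas": [
    {"dx": 0,"dy": 0.003,"dz": 0,"turn": 0},
    {"dx": 0,"dy": 0.005,"dz": 0,"turn": 0},
    {"dx": 0,"dy": 0.007,"dz": 0,"turn": 0},
    {"dx": 0,"dy": 0.007,"dz": 0,"turn": 0}
  ]
}}

```text
t: 16.3
eef_pos: [0.5355, 0.1718, -0.0133]
tool_rot: [0.226, 3.133, 0.003]
ft_force: [1.3, -0.3, -0.1]
grip_width: 0.001
```

```bash

python3 look.py 15 110 150 210 250 5 150 220 290 320 5;  python3 - <<'E'
from h import *
go(fr(BC,BY,(.03,-.014)),-.013,BY)
E
```

```text
t 16.4 pos [ 0.5355  0.1717 -0.0133] yaw 2.9973 q6 0.454 F [-0.3  0.2  0.4] w 0.003
deltas [-0.0009  0.0033 -0.0003] turn 0.016
```

View pics/scene_15.png

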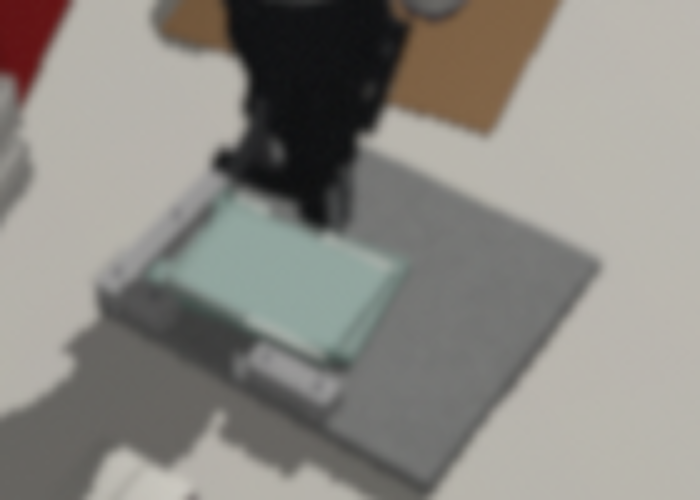

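Call:
{"api": "carry_out", "payload": {
  "deltas": [
    {"dx": 0,"dy": -0.015,"dz": 0,"turn": 0},
    {"dx": 0.03,"dy": -0.02,"dz": 0,"turn": 0},
    {"dx": 0.065,"dy": -0.02,"dz": 0,"turn": 0},
    {"dx": 0.088,"dy": -0.01,"dz": 0,"turn": 0},
    {"dx": 0.088,"dy": 0.02,"dz": 0,"turn": 0},
    {"dx": 0.088,"dy": 0.043,"dz": 0,"turn": 0},
    {"dx": 0.086,"dy": 0.043,"dz": 0,"turn": 0},
    {"dx": 0.08,"dy": 0.043,"dz": 0,"turn": 0},
    {"dx": 0.076,"dy": 0.043,"dz": 0,"turn": 0},
    {"dx": 0.072,"dy": 0.043,"dz": 0,"turn": 0}
  ]
}}

```text
t: 17.4
eef_pos: [0.4708, 0.2234, -0.0133]
tool_rot: [0.228, 3.133, 0.002]
ft_force: [-0.8, -0.2, -0.4]
grip_width: 0.001
```

```bash

python3 look.py 16 110 150 210 250 5 150 220 290 320 5; python3 plates.py 16; python3 - <<'E'
from h import *
go(fr(BC,BY,(-.032,.026)),-.013,BY)
E
```

```text
722.5 [-27.  -21.2] [77.8 57.6] ((26.715328216552734, 19.750246047973633), (105.36537170410156, 68.67236328125), 8.510744094848633)
[[-30.5, 45.900001525878906], [-20.299999237060547, -22.0], [83.9000015258789, -6.400000095367432], [73.69999694824219, 61.5]]
t 17.5 pos [ 0.471   0.2237 -0.0132] yaw 2.9959 q6 0.588 F [0.5 0.2 0.4] w 0.003
deltas [-0.0102  0.0012 -0.0002] turn 0.003
```

View pics/scene_16.png

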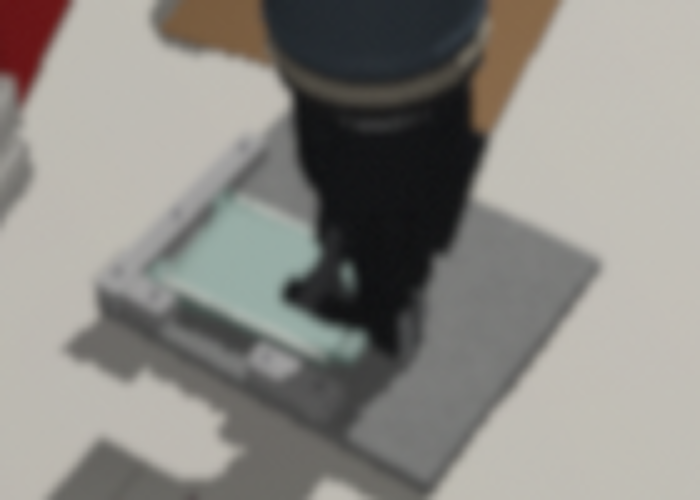

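View pics/top_16.png

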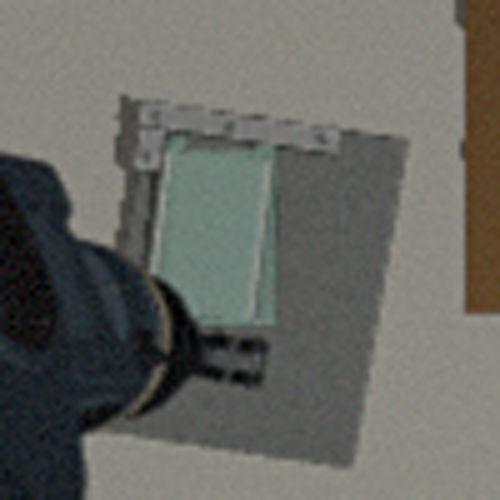

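Call:
{"api": "carry_out", "payload": {
  "deltas": [
    {"dx": -0.003,"dy": 0,"dz": 0,"turn": 0},
    {"dx": -0.006,"dy": 0,"dz": 0,"turn": 0},
    {"dx": -0.008,"dy": 0,"dz": 0,"turn": 0},
    {"dx": -0.008,"dy": 0,"dz": 0,"turn": 0}
  ]
}}

```text
t: 17.9
eef_pos: [0.4774, 0.2233, -0.0135]
tool_rot: [-0.226, -3.132, -0.003]
ft_force: [-5.7, 0.9, 2.0]
grip_width: -0.002
```

```bash

python3 look.py 17 110 150 210 250 5 150 220 290 320 5; python3 plates.py 17; python3 - <<'E'
from h import *
go(fr(BC,BY,(-.032,.026)),-.013,BY)
E
```

```text
626.5 [-24.1 -20.7] [78.3 58.1] ((27.974056243896484, 20.830493927001953), (109.30705261230469, 68.07136535644531), 9.897254943847656)
[[-31.700000762939453, 45.0], [-20.0, -22.100000381469727], [87.69999694824219, -3.299999952316284], [76.0, 63.79999923706055]]
t 18.0 pos [ 0.4774  0.2233 -0.0135] yaw 2.9976 q6 0.58 F [-4.2  2.2  0.2] w -0.0
deltas [-0.0039  0.0006 -0.0005] turn 0.019
```

View pics/top_17.png

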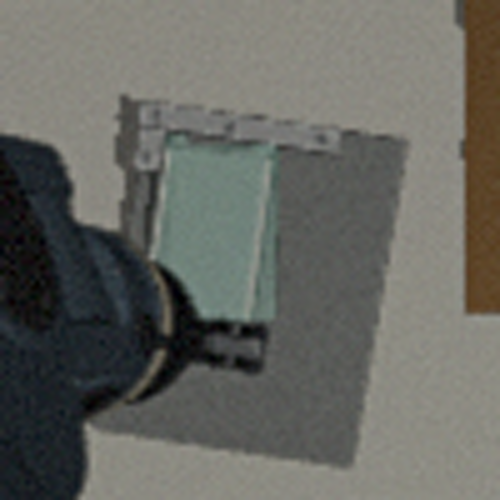

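Call:
{"api": "carry_out", "payload": {
  "deltas": [
    {"dx": 0.015,"dy": 0,"dz": 0,"turn": 0},
    {"dx": 0.022,"dy": -0.02,"dz": 0,"turn": 0},
    {"dx": 0.022,"dy": -0.05,"dz": 0,"turn": 0},
    {"dx": 0.01,"dy": -0.073,"dz": 0,"turn": 0},
    {"dx": -0.02,"dy": -0.073,"dz": 0,"turn": 0},
    {"dx": -0.032,"dy": -0.073,"dz": 0,"turn": 0},
    {"dx": -0.032,"dy": -0.066,"dz": 0,"turn": 0},
    {"dx": -0.032,"dy": -0.06,"dz": 0,"turn": 0},
    {"dx": -0.032,"dy": -0.054,"dz": 0,"turn": 0},
    {"dx": -0.032,"dy": -0.05,"dz": 0,"turn": 0}
  ]
}}

```text
t: 19.0
eef_pos: [0.5022, 0.1703, -0.0133]
tool_rot: [-0.225, -3.133, -0.003]
ft_force: [0.3, -0.7, -0.9]
grip_width: 0.001
```

Call:
{"api": "carry_out", "payload": {
  "deltas": [
    {"dx": 0,"dy": 0.003,"dz": 0,"turn": 0},
    {"dx": 0,"dy": 0.006,"dz": 0,"turn": 0},
    {"dx": 0,"dy": 0.006,"dz": 0,"turn": 0}
  ]
}}

```text
t: 19.3
eef_pos: [0.5035, 0.1755, -0.0133]
tool_rot: [0.226, 3.133, 0.003]
ft_force: [0.7, -0.9, -0.5]
grip_width: 0.006
```

```bash

python3 look.py 18 110 150 210 250 5 150 220 290 320 5; python3 - <<'E'
from h import *
s=go((.5,.2),-.013,BY)
from station import telemetry
print(inv(BC,BY,telemetry.get_state()['eef_pos'][:2]))
E
```

```text
t 19.4 pos [ 0.5036  0.1752 -0.0133] yaw 2.9973 q6 0.478 F [ 0.1 -0.  -0.8] w -0.002
deltas [ 0.0072  0.024  -0.0002] turn 0.016
[-0.0029172  -0.01844284]
```

View pics/scene_18.png

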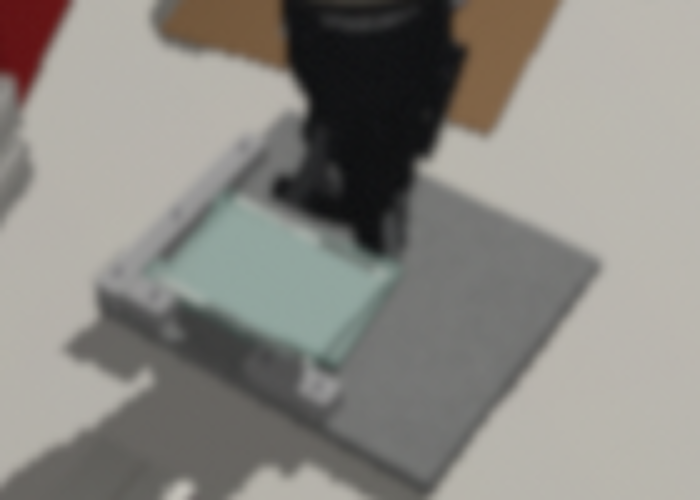

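Call:
{"api": "carry_out", "payload": {
  "deltas": [
    {"dx": 0,"dy": 0.002,"dz": 0,"turn": 0},
    {"dx": 0,"dy": 0.004,"dz": 0,"turn": 0},
    {"dx": 0,"dy": 0.004,"dz": 0,"turn": 0}
  ]
}}

```text
t: 19.7
eef_pos: [0.5042, 0.1792, -0.0133]
tool_rot: [-0.227, -3.133, -0.002]
ft_force: [-0.9, -1.5, -0.6]
grip_width: 0.003
```

```bash

python3 look.py 19 110 150 210 250 5 150 220 290 320 5; python3 - <<'E'
from h import *
from station import telemetry
s=telemetry.get_state()
print(inv(BC,BY,s['eef_pos'][:2]),s['ft_force'])
E
```

```text
[-0.00287717 -0.0144387 ] [-0.86394273 -0.09974456  0.4037092 ]
```

View pics/scene_19.png

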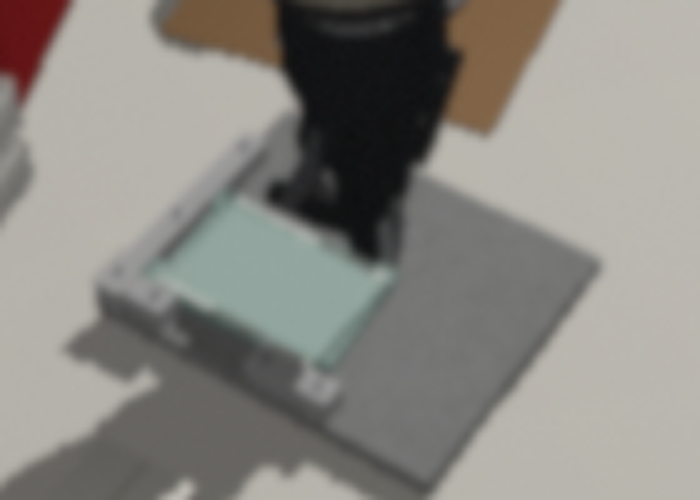

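Call:
{"api": "carry_out", "payload": {
  "deltas": [
    {"dx": 0,"dy": -0.006,"dz": 0,"turn": 0},
    {"dx": -0.02,"dy": -0.006,"dz": 0,"turn": 0},
    {"dx": -0.032,"dy": -0.006,"dz": 0,"turn": 0},
    {"dx": -0.032,"dy": -0.001,"dz": 0,"turn": 0},
    {"dx": -0.032,"dy": 0.002,"dz": 0,"turn": 0},
    {"dx": -0.032,"dy": 0.003,"dz": 0,"turn": 0},
    {"dx": -0.032,"dy": 0.003,"dz": 0,"turn": 0}
  ]
}}

```text
t: 20.5
eef_pos: [0.5361, 0.1766, -0.0133]
tool_rot: [0.227, 3.132, -0.001]
ft_force: [3.5, -9.7, -0.1]
grip_width: 0.001
```

Call:
{"api": "carry_out", "payload": {
  "deltas": [
    {"dx": 0,"dy": 0.001,"dz": 0,"turn": 0},
    {"dx": 0,"dy": 0.002,"dz": 0,"turn": 0},
    {"dx": 0,"dy": 0.002,"dz": 0,"turn": 0}
  ]
}}

```text
t: 20.8
eef_pos: [0.5361, 0.177, -0.0134]
tool_rot: [0.229, 3.132, -0.006]
ft_force: [4.1, -20.7, 1.9]
grip_width: -0.002
```

```bash

python3 look.py 20 110 150 210 250 5 150 220 290 320 5; python3 - <<'E'
from h import *
from station import telemetry
s=telemetry.get_state()
print(inv(BC,BY,s['eef_pos'][:2]),s['ft_force'])
E
```

```text
[ 0.02901115 -0.01198906] [  3.0438212  -20.8481341    0.93221381]
```

View pics/scene_20.png

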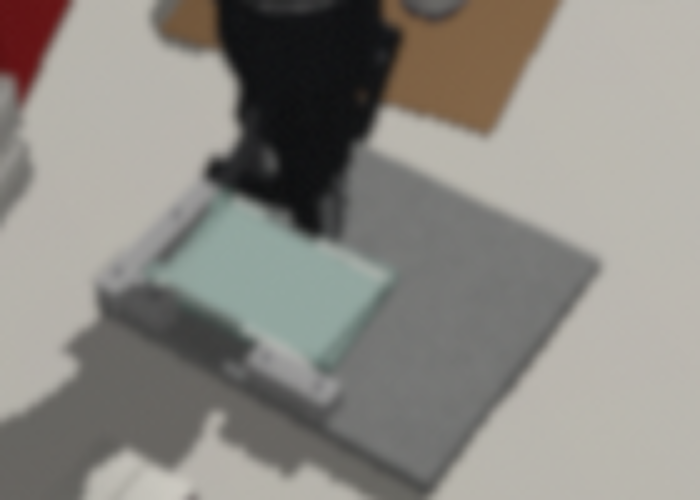

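Call:
{"api": "carry_out", "payload": {
  "deltas": [
    {"dx": 0,"dy": -0.015,"dz": 0,"turn": 0},
    {"dx": 0.03,"dy": -0.025,"dz": 0,"turn": 0},
    {"dx": 0.065,"dy": -0.025,"dz": 0,"turn": 0},
    {"dx": 0.085,"dy": -0.015,"dz": 0,"turn": 0},
    {"dx": 0.085,"dy": 0.015,"dz": 0,"turn": 0},
    {"dx": 0.082,"dy": 0.037,"dz": 0,"turn": 0},
    {"dx": 0.075,"dy": 0.037,"dz": 0,"turn": 0},
    {"dx": 0.068,"dy": 0.037,"dz": 0,"turn": 0},
    {"dx": 0.062,"dy": 0.037,"dz": 0,"turn": 0},
    {"dx": 0.06,"dy": 0.037,"dz": 0,"turn": 0}
  ]
}}

```text
t: 21.9
eef_pos: [0.4812, 0.2241, -0.0137]
tool_rot: [-0.227, -3.13, -0.004]
ft_force: [-16.7, 6.2, 8.7]
grip_width: -0.0
```

```bash

python3 look.py 21 110 150 210 250 5 150 220 290 320 5; python3 - <<'E'
from h import *
from station import telemetry
s=telemetry.get_state()
print(inv(BC,BY,s['eef_pos'][:2]),s['ft_force'])
E
```

```text
[-0.03249362  0.02663802] [-10.18349483   3.5415124    5.20319417]
```

View pics/top_21.png

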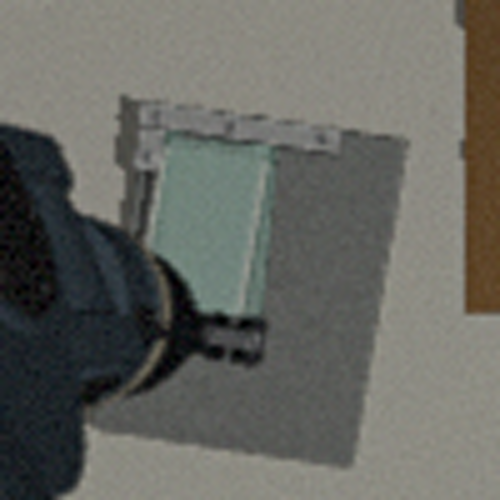

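View pics/scene_21.png

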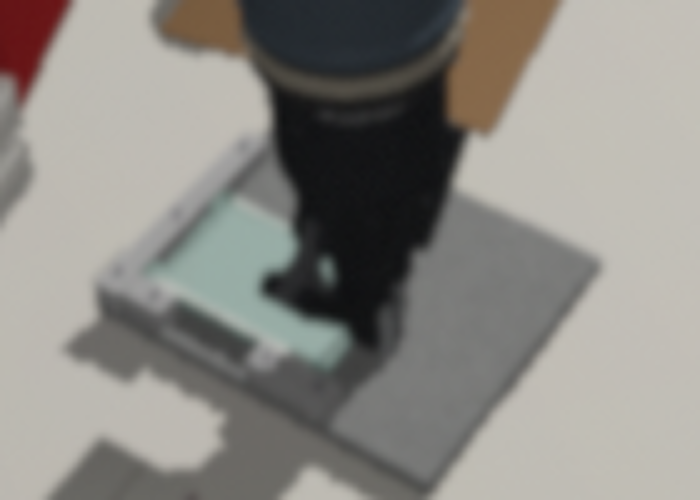

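Call:
{"api": "carry_out", "payload": {
  "deltas": [
    {"dx": 0.015,"dy": 0,"dz": 0,"turn": 0},
    {"dx": 0.025,"dy": -0.02,"dz": 0,"turn": 0},
    {"dx": 0.025,"dy": -0.05,"dz": 0,"turn": 0},
    {"dx": 0.005,"dy": -0.064,"dz": 0,"turn": 0},
    {"dx": -0.026,"dy": -0.064,"dz": 0,"turn": 0},
    {"dx": -0.026,"dy": -0.054,"dz": 0,"turn": 0},
    {"dx": -0.026,"dy": -0.047,"dz": 0,"turn": 0},
    {"dx": -0.026,"dy": -0.042,"dz": 0,"turn": 0},
    {"dx": -0.026,"dy": -0.04,"dz": 0,"turn": 0},
    {"dx": -0.026,"dy": -0.04,"dz": 0,"turn": 0}
  ]
}}

```text
t: 23.0
eef_pos: [0.5017, 0.1813, -0.0134]
tool_rot: [-0.225, -3.133, -0.001]
ft_force: [-0.6, -3.6, -0.2]
grip_width: -0.004
```

```bash

python3 - <<'E'
from h import *
from station import telemetry
s=telemetry.get_state()
print(inv(BC,BY,s['eef_pos'][:2]),s['ft_force'])
E
```

```text
[-0.00567461 -0.01268873] [-0.56303302 -3.58513996 -0.24566108]
```

Call:
{"api": "carry_out", "payload": {
  "deltas": [
    {"dx": 0,"dy": 0.001,"dz": 0,"turn": 0},
    {"dx": 0,"dy": 0.002,"dz": 0,"turn": 0},
    {"dx": 0,"dy": 0.002,"dz": 0,"turn": 0}
  ]
}}

```text
t: 23.3
eef_pos: [0.5017, 0.1817, -0.0136]
tool_rot: [-0.227, -3.132, 0.003]
ft_force: [-1.7, -13.0, 2.5]
grip_width: 0.002
```

```bash

python3 look.py 22 110 150 210 250 5 150 220 290 320 5; python3 - <<'E'
from h import *
from station import telemetry
s=telemetry.get_state()
print(inv(BC,BY,s['eef_pos'][:2]),s['ft_force'])
E
```

```text
[-0.00574786 -0.01226689] [ -3.44334745 -13.31524929   1.40523174]
```

View pics/scene_22.png

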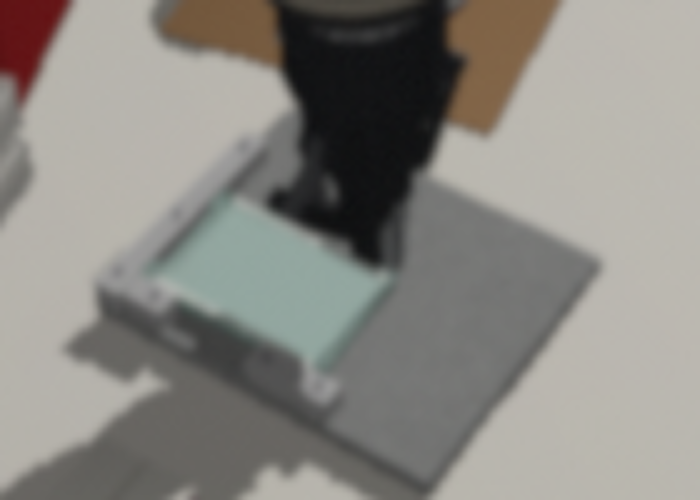

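Call:
{"api": "carry_out", "payload": {
  "deltas": [
    {"dx": 0.0,"dy": -0.015,"dz": 0,"turn": 0},
    {"dx": 0.03,"dy": -0.015,"dz": -0.04,"turn": 0},
    {"dx": 0.07,"dy": -0.015,"dz": -0.06,"turn": 0},
    {"dx": 0.085,"dy": -0.01,"dz": -0.06,"turn": 0},
    {"dx": 0.085,"dy": -0.005,"dz": -0.06,"turn": 0}
  ],
  "claw": 1
}}

```text
t: 23.9
eef_pos: [0.4168, 0.1909, 0.0472]
tool_rot: [0.225, 3.133, 0.004]
ft_force: [1.2, 0.3, -0.1]
grip_width: 0.846
```

```bash

python3 look.py 23 130 160 190 225 10 160 240 260 310 7; python3 plates.py 23
```

```text
664.5 [-23.9 -10.5] [78.5 58.6] ((27.561765670776367, 23.84703826904297), (102.34147644042969, 66.65492248535156), 1.6366056203842163)
[[-24.5, 55.70000076293945], [-22.600000381469727, -10.899999618530273], [79.69999694824219, -8.0], [77.80000305175781, 58.599998474121094]]
```

View pics/scene_23.png

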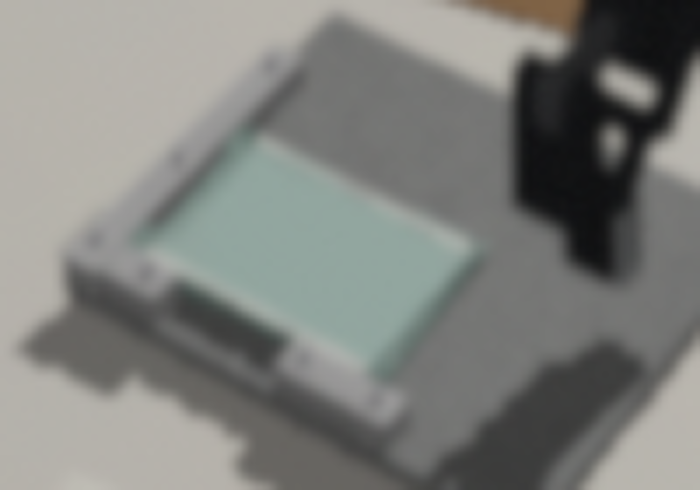

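View pics/top_23.png

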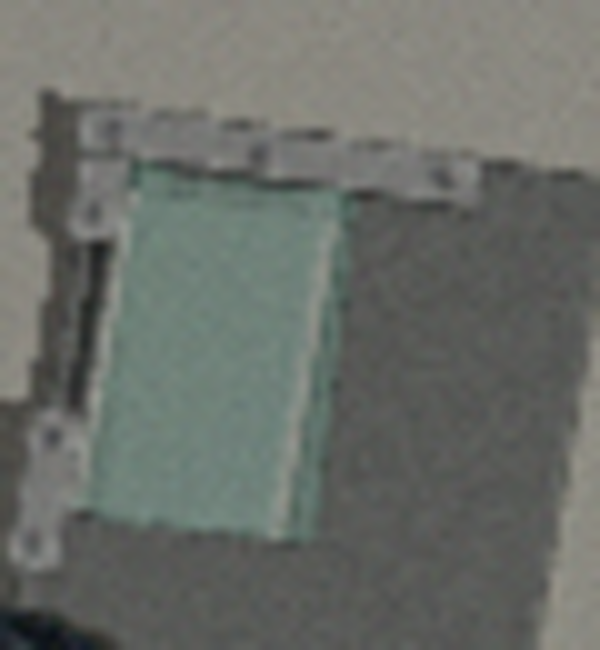

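```bash

python3 - <<'E'
from h import *
t=cv2.imread("pics/top_23_raw.png")
f=lambda u,v:((u+.5)/10-.5+130,(v+.5)/10-.5+160)
def sh(nm,a,b,z,w=1.5):
    m,th,r,st=wline("top",t,f(*a),f(*b),z,w=w); print(nm,(inv(BC,BY,m)*1000).round(1),"rel yaw",round((th-BY+np.pi/4)%(np.pi/2)-np.pi/4,3),"rms",round(r,2),round(st,1))
sh("lower right bottom",(320,535),(350,200),.015)
sh("stripe outer",(290,530),(332,215),.027,1)
sh("stripe inner",(275,530),(322,215),.027,1)
sh("left",(88,500),(108,250),.027)
sh("fence piece face",(70,500),(85,420),.029)
sh("near",(320,540),(90,512),.018)
sh("endfence",(470,200),(360,190),.029)
g=cv2.cvtColor(t,cv2.COLOR_BGR2GRAY)
for r in(182,195,208): print(r,g[r,136:170]); print(t[r,136:170,2].astype(int)-t[r,136:170,1])
E
```

```text
lower right bottom [28.9 -4.3] rel yaw 0.079 rms 0.4 1.5
stripe outer [25.9 -2.2] rel yaw 0.006 rms 0.09 2.3
stripe inner [25.4  1.5] rel yaw 0.044 rms 0.35 0.8
left [16.2 58.9] rel yaw 0.067 rms 0.43 4.5
fence piece face [-8.8 56.4] rel yaw -0.157 rms 0.25 1.0
near [-22.2  22.6] rel yaw 0.025 rms 0.15 2.3
endfence [ 79.3 -23.1] rel yaw -0.006 rms 0.19 2.9
182 [ 90 127 118 108 127 133 147 124 118 120 122 122 121 123 122 120 124 124
 121 119 124 125 123 122 126 125 131 130  89  82  89  89  85  86]
[  3   0   0   0   0  -2  -5 -15 -19 -18 -19 -17 -19 -16 -19 -16 -19 -19
 -21 -19 -19 -17 -18 -17 -15 -18 -13 -10 -16  -6  -3  -2  -2  -5]
195 [ 91  79  53  95 140 115 117 124 123 123 121 126 121 120 122 126 122 120
 123 125 127 125 119 127 135 118 105 100  90  89  86  88  84  86]
[  0  -1  -1  -3  -6 -14 -18 -16 -17 -16 -17 -20 -18 -19 -17 -19 -19 -18
 -16 -14 -19 -19 -20 -15  -9  -9 -17 -13  -2   1  -2   0  -2  -1]
208 [122 121 122 113 118 123 124 127 122 125 123 126 120 121 124 124 121 127
 120 125 122 126 137 109 104 111  87  89  88  86  90  92  91  91]
[ -1  -1  -7 -16 -17 -16 -19 -16 -19 -17 -17 -21 -15 -16 -18 -20 -17 -20
 -14 -19 -17 -14  -6 -14 -20 -19  -6  -2   2  -3  -3  -2  -1  -2]
```

```bash

python3 - <<'E'
from h import *
go(fr(BC,BY,(-.008,-.035)),-.0148,BY)
E
```

```text
t 24.0 pos [0.4185 0.1911 0.0465] yaw 2.9981 q6 0.571 F [-0.3  0.8  0.6] w 0.989
deltas [-0.0814 -0.0202  0.0613] turn 0.024
```

Call:
{"api": "carry_out", "payload": {
  "deltas": [
    {"dx": 0.0,"dy": -0.02,"dz": 0,"turn": 0.02},
    {"dx": -0.03,"dy": -0.02,"dz": 0,"turn": 0.02},
    {"dx": -0.06,"dy": -0.02,"dz": 0,"turn": 0.02},
    {"dx": -0.081,"dy": -0.02,"dz": 0.01,"turn": 0.02},
    {"dx": -0.081,"dy": -0.02,"dz": 0.025,"turn": 0.02},
    {"dx": -0.081,"dy": -0.02,"dz": 0.04,"turn": 0.02},
    {"dx": -0.081,"dy": -0.02,"dz": 0.055,"turn": 0.02},
    {"dx": -0.081,"dy": -0.02,"dz": 0.061,"turn": 0.02},
    {"dx": -0.081,"dy": -0.02,"dz": 0.061,"turn": 0.02}
  ],
  "claw": 0
}}

```text
t: 24.9
eef_pos: [0.4953, 0.1587, -0.0152]
tool_rot: [-0.23, -3.132, -0.002]
ft_force: [0.4, 0.3, 0.6]
grip_width: -0.001
```

Call:
{"api": "carry_out", "payload": {
  "deltas": [
    {"dx": 0,"dy": 0.006,"dz": 0,"turn": 0},
    {"dx": 0,"dy": 0.012,"dz": 0,"turn": 0},
    {"dx": 0,"dy": 0.015,"dz": 0,"turn": 0},
    {"dx": 0,"dy": 0.018,"dz": 0,"turn": 0},
    {"dx": 0,"dy": 0.018,"dz": 0,"turn": 0}
  ]
}}

```text
t: 25.4
eef_pos: [0.498, 0.1775, -0.0143]
tool_rot: [0.229, 3.133, 0.003]
ft_force: [-0.0, 1.3, 0.2]
grip_width: -0.002
```

```bash

python3 look.py 24 130 160 190 225 10 160 240 260 310 7;python3 - <<'E'
from h import *
from station import telemetry
s=telemetry.get_state()
print(inv(BC,BY,s['eef_pos'][:2]),s['eef_pos'][2],s['ft_force'])
E
```

```text
[-0.00893335 -0.01743424] -0.014291624143201731 [-0.3307861   0.20695752 -1.09176421]
```

View pics/scene_24.png

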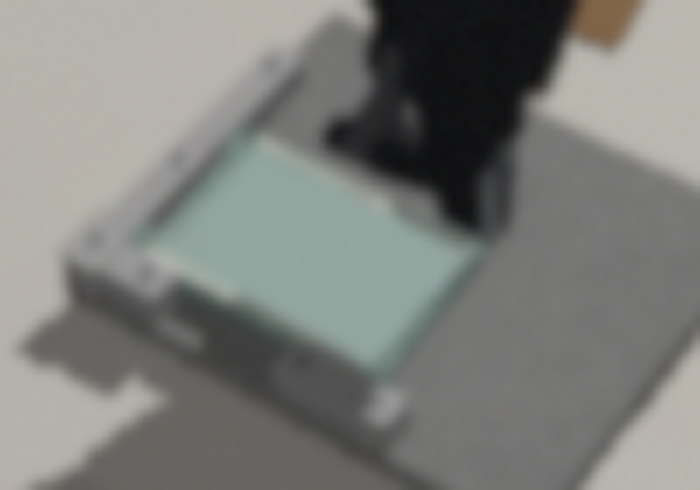

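Call:
{"api": "carry_out", "payload": {
  "deltas": [
    {"dx": 0,"dy": 0.002,"dz": 0,"turn": 0},
    {"dx": 0,"dy": 0.004,"dz": 0,"turn": 0},
    {"dx": 0,"dy": 0.005,"dz": 0,"turn": 0},
    {"dx": 0,"dy": 0.005,"dz": 0,"turn": 0}
  ]
}}

```text
t: 25.9
eef_pos: [0.4985, 0.1815, -0.0144]
tool_rot: [0.23, 3.133, 0.001]
ft_force: [-0.5, -4.3, 1.2]
grip_width: 0.001
```

Call:
{"api": "carry_out", "payload": {
  "deltas": [
    {"dx": 0,"dy": 0.001,"dz": 0,"turn": 0},
    {"dx": 0,"dy": 0.002,"dz": 0,"turn": 0},
    {"dx": 0,"dy": 0.002,"dz": 0,"turn": 0}
  ]
}}

```text
t: 26.2
eef_pos: [0.4985, 0.182, -0.0145]
tool_rot: [-0.232, -3.133, 0.003]
ft_force: [-2.1, -15.7, 5.3]
grip_width: -0.001
```

```bash
python3 - <<'E'
from h import *
from station import telemetry
s=telemetry.get_state()
print(inv(BC,BY,s['eef_pos'][:2]),s['eef_pos'][2],s['ft_force'])
E
```

```text
[-0.00898003 -0.01246477] -0.01445240271723875 [ -2.09506032 -15.73523862   5.33232615]
```

Call:
{"api": "carry_out", "payload": {
  "deltas": [
    {"dx": 0.0,"dy": -0.015,"dz": 0,"turn": 0},
    {"dx": 0.03,"dy": -0.02,"dz": -0.04,"turn": 0},
    {"dx": 0.07,"dy": -0.02,"dz": -0.06,"turn": 0},
    {"dx": 0.095,"dy": -0.01,"dz": -0.06,"turn": 0},
    {"dx": 0.095,"dy": 0.0,"dz": -0.06,"turn": 0}
  ]
}}

```text
t: 26.7
eef_pos: [0.4026, 0.1978, 0.0464]
tool_rot: [0.229, 3.133, 0.004]
ft_force: [0.0, 0.3, -0.4]
grip_width: -0.0
```

```bash

python3 look.py 25 130 160 190 225 10 160 240 260 310 7; python3 plates.py 25; python3 - <<'E'
import cv2,numpy as np
t=cv2.imread("pics/top_25_raw.png").astype(int)
for r in range(176,214,5): print(r,t[r,152:170,1],(t[r,152:170,2]-t[r,152:170,1]))
E
```

```text
660.5 [-24.8 -10.5] [77.9 58.6] ((27.41498374938965, 23.961305618286133), (102.86782836914062, 65.975341796875), 1.8867452144622803)
[[-25.100000381469727, 55.20000076293945], [-22.899999618530273, -10.699999809265137], [79.9000015258789, -7.300000190734863], [77.69999694824219, 58.599998474121094]]
176 [116 119 104  91 101 124 117 117 118 118 117 117 115 115 116 119 116 120] [-2 -1  5  0  1  2  0  1 -1 -2 -2  2  1  2  2  2 -1 -3]
181 [133 131 127 130 129 131 122 124 110 123 118 126  98 100  90  86  88  83] [-19 -19 -18 -20 -15 -18 -18 -17 -17 -17 -15 -17 -22 -11  -2  -3  -2   0]
186 [123 130 129 129 128 130 126 130 132 130 143 109 111  92  89  82  84  89] [-19 -15 -17 -19 -18 -19 -17 -19 -22 -14  -1 -16 -18  -2   0  -1  -3  -4]
191 [126 131 132 127 129 131 127 126 134 139 111 118  88  90  86  86  84  88] [-14 -16 -17 -19 -20 -20 -17 -16 -15  -4 -17 -13  -7   2  -1  -1   3  -3]
196 [131 129 129 128 131 130 126 130 136 111 110  99  86  87  85  85  87  89] [-18 -14 -18 -18 -18 -19 -19 -12  -6 -14 -19 -16  -2  -1   1  -1  -1  -2]
201 [130 129 130 128 127 123 131 143 121 105 120  82  83  91  93  94  94  90] [-18 -17 -16 -17 -18 -17 -18  -6 -14 -13 -22  -7  -1  -3   1  -3  -2  -3]
206 [127 122 124 131 129 133 137 130 103 109  80  86  83  84  86  91  89  86] [-19 -16 -20 -16 -16 -13  -5  -8 -14 -18  -7   1  -2   1   0  -6  -2   1]
211 [132 131 129 127 133 136 132 109 114 104  89  88  91  93  92  90  89  82] [-20 -18 -18 -15 -18 -12  -5 -15 -18 -16   1  -2  -3  -1   0  -2  -1  -3]
```

View pics/top_25.png

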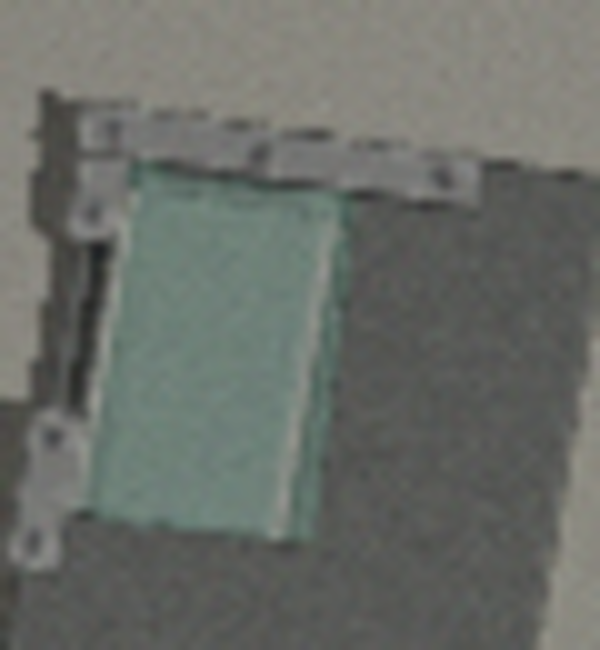

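```bash

python3 - <<'E'
from h import *
for c,r in ((165.,181),(164.5,186),(163.7,191),(163.4,196),(162.6,201),(161.7,206),(161.5,211)):
    print(r,[(inv(BC,BY,px2w("top",(c,r),z)[0,:2])*1000).round(1) for z in(.015,.021)])
for c,r in ((162.8,186),(160.8,196),(159.2,206)): print('up',r,(inv(BC,BY,px2w("top",(c,r),.027)[0,:2])*1000).round(1))
# references: side fence piece inner edges predicted px; board right edge predicted
for P in ((-.02,.059,.029),(.065,.059,.029),(0,-.075,.015),(.05,-.075,.015),(0,-.075,0)): print(P,w2px("top",[*fr(BC,BY,P[:2]),P[2]]).round(2))
t=cv2.imread("pics/top_25_raw.png").astype(int)
for r in (180,205): print(r,t[r,176:194].sum(1)//3)
for r in (205,210,): print(r,t[r,128:146].sum(1)//3)
for r in (178,180,): print(r,t[r,134:150].sum(1)//3)
E
```

```text
181 [array([73.1, -3.4]), array([72.6, -5. ])]
186 [array([58.7, -4.4]), array([58.2, -6. ])]
191 [array([44.1, -4.6]), array([43.7, -6.2])]
196 [array([29.9, -6.3]), array([29.5, -7.8])]
201 [array([15.4, -6.5]), array([15.1, -8. ])]
206 [array([ 0.9, -6.4]), array([ 0.7, -8. ])]
211 [array([-13.2,  -8.3]), array([-13.3,  -9.9])]
up 186 [57.  -2.8]
up 196 [28.1 -2.1]
up 206 [-0.5 -2.5]
(-0.02, 0.059, 0.029) [[136.33 209.56]]
(0.065, 0.059, 0.029) [[141.69 179.95]]
(0, -0.075, 0.015) [[185.33 209.87]]
(0.05, -0.075, 0.015) [[188.24 192.59]]
(0, -0.075, 0) [[186.32 210.18]]
180 [ 95 101  86  87  84  84  85  88  85  83  84  87  85  87  99 118 133 135]
205 [ 89  88  88  87  86  84  87  93  84  87  99 133 138 134 136 136 133 133]
205 [ 77  74  76  77  79 116 113 113 114 121 139 109 111 118 120 116 118 118]
210 [ 71  75  69  78 114 119 118 116 123 126 114 106 116 119 117 121 121 120]
178 [ 72  73  70  81 115 119 119 116 104  89 109 117 107 105 104 101]
180 [ 73  74  79 102 108  94 110 120 115 130 114 116 119 122 119 120]
```

```bash

python3 - <<'E'
from h import *
go(fr(BC,BY,(-.003,-.04)),-.0145,BY-np.pi/2)
E
```

```text
t 26.8 pos [0.4053 0.1986 0.046 ] yaw 2.9965 q6 0.599 F [-0.2 -0.8  0.3] w -0.001
deltas [-0.1005 -0.0307  0.0606] turn 15.009
```

Call:
{"api": "carry_out", "payload": {
  "deltas": [
    {"dx": 0.0,"dy": -0.03,"dz": 0,"turn": 15},
    {"dx": 0,"dy": -0.031,"dz": 0,"turn": 15},
    {"dx": -0.02,"dy": -0.031,"dz": 0,"turn": 15},
    {"dx": -0.04,"dy": -0.031,"dz": 0,"turn": 15},
    {"dx": -0.06,"dy": -0.031,"dz": 0,"turn": 15},
    {"dx": -0.08,"dy": -0.031,"dz": 0,"turn": 15},
    {"dx": -0.1005,"dy": -0.031,"dz": 0,"turn": 15},
    {"dx": -0.1005,"dy": -0.031,"dz": 0.01,"turn": 15},
    {"dx": -0.1005,"dy": -0.031,"dz": 0.025,"turn": 15},
    {"dx": -0.1005,"dy": -0.031,"dz": 0.04,"turn": 15}
  ]
}}

```text
t: 27.8
eef_pos: [0.5007, 0.1516, 0.0046]
tool_rot: [-2.31, -2.127, -0.002]
ft_force: [-0.8, 0.5, -1.0]
grip_width: -0.002
```

```bash

python3 - <<'E'
from h import *
go(fr(BC,BY,(-.003,-.04)),-.0145,BY-np.pi/2)
E
```

```text
t 27.8 pos [0.5007 0.1516 0.0046] yaw 1.4882 q6 1.946 F [-0.8  0.5 -1. ] w -0.002
deltas [ 0.0022 -0.0005  0.0191] turn 0.605
```

Call:
{"api": "carry_out", "payload": {
  "deltas": [
    {"dx": 0.0,"dy": 0,"dz": 0.008,"turn": 0.6},
    {"dx": 0,"dy": 0,"dz": 0.016,"turn": 0.6},
    {"dx": 0.0,"dy": 0,"dz": 0.0188,"turn": 0.6},
    {"dx": 0.0,"dy": 0,"dz": 0.0188,"turn": 0.6}
  ]
}}

```text
t: 28.2
eef_pos: [0.4999, 0.1521, -0.0135]
tool_rot: [-2.367, -2.063, -0.001]
ft_force: [0.1, -0.3, 0.4]
grip_width: 0.003
```

Call:
{"api": "carry_out", "payload": {
  "deltas": [
    {"dx": 0.005,"dy": 0,"dz": 0,"turn": 0},
    {"dx": 0.01,"dy": 0,"dz": 0,"turn": 0},
    {"dx": 0.015,"dy": 0,"dz": 0,"turn": 0},
    {"dx": 0.018,"dy": 0,"dz": 0,"turn": 0},
    {"dx": 0.02,"dy": 0,"dz": 0,"turn": 0},
    {"dx": 0.02,"dy": 0,"dz": 0,"turn": 0}
  ]
}}

```text
t: 28.8
eef_pos: [0.5026, 0.1726, -0.0131]
tool_rot: [-2.369, -2.062, -0.002]
ft_force: [-0.6, 0.1, 0.7]
grip_width: -0.001
```

```bash

python3 - <<'E'
from h import *
go(fr(BC,BY,(-.003,-.014)),-.0145,BY-np.pi/2)
from station import telemetry
s=telemetry.get_state()
print(inv(BC,BY,s['eef_pos'][:2]))
E
```

```text
t 28.8 pos [ 0.5026  0.1726 -0.0131] yaw 1.4327 q6 2.039 F [-0.6  0.1  0.7] w -0.001
deltas [0.0072 0.0006 0.0014] turn 0.076
[-0.00357319 -0.02116352]
```

Call:
{"api": "carry_out", "payload": {
  "deltas": [
    {"dx": 0.002,"dy": 0,"dz": 0.001,"turn": 0.07},
    {"dx": 0.004,"dy": 0,"dz": 0.001,"turn": 0.07},
    {"dx": 0.006,"dy": 0,"dz": 0.001,"turn": 0.07},
    {"dx": 0.006,"dy": 0,"dz": 0.001,"turn": 0.07}
  ]
}}

```text
t: 29.2
eef_pos: [0.5033, 0.1783, -0.0142]
tool_rot: [-2.376, -2.053, -0.002]
ft_force: [-0.2, -0.3, 0.4]
grip_width: -0.004
```

```bash
python3 look.py 26 130 160 190 225 10 160 240 260 310 7
python3 - <<'E'
from h import *
go(fr(BC,BY,(-.003,-.014)),-.0145,BY-np.pi/2)
E
```

```text
t 29.3 pos [ 0.5034  0.1782 -0.0141] yaw 1.425 q6 2.056 F [ 0.1 -0.4 -1.1] w 0.001
deltas [0.0015 0.0006 0.0004] turn 0.002
```

View pics/scene_26.png

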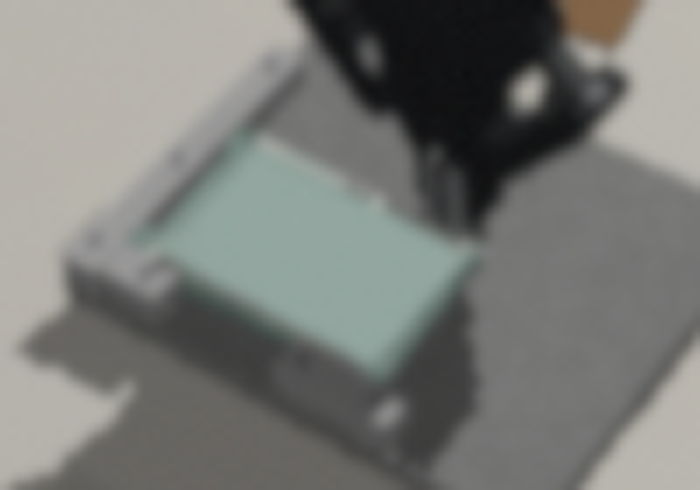

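Call:
{"api": "carry_out", "payload": {
  "deltas": [
    {"dx": 0.001,"dy": 0,"dz": 0,"turn": 0},
    {"dx": 0.002,"dy": 0,"dz": 0,"turn": 0},
    {"dx": 0.003,"dy": 0,"dz": 0,"turn": 0},
    {"dx": 0.003,"dy": 0,"dz": 0,"turn": 0}
  ]
}}

```text
t: 29.7
eef_pos: [0.5038, 0.1813, -0.0141]
tool_rot: [-2.376, -2.053, -0.002]
ft_force: [-1.4, -0.2, 0.2]
grip_width: -0.004
```

Call:
{"api": "carry_out", "payload": {
  "deltas": [
    {"dx": 0.001,"dy": 0,"dz": 0,"turn": 0},
    {"dx": 0.001,"dy": 0,"dz": 0,"turn": 0}
  ]
}}

```text
t: 29.9
eef_pos: [0.504, 0.1823, -0.0141]
tool_rot: [-2.376, -2.053, -0.002]
ft_force: [-1.1, -1.3, -0.3]
grip_width: 0.004
```

```bash
python3 look.py 27 130 160 190 225 10 160 240 260 310 7
python3 - <<'E'
from h import *
go(fr(BC,BY,(-.003,-.014)),-.0145,BY-np.pi/2)
E
```

```text
t 30.0 pos [ 0.5041  0.1823 -0.0141] yaw 1.425 q6 2.063 F [-0.2 -0.3 -0.6] w 0.003
deltas [-0.0026  0.0005  0.0004] turn 0.002
```

Call:
{"api": "carry_out", "payload": {
  "deltas": [
    {"dx": 0.001,"dy": 0,"dz": 0,"turn": 0},
    {"dx": 0.002,"dy": 0,"dz": 0,"turn": 0},
    {"dx": 0.002,"dy": 0,"dz": 0,"turn": 0}
  ]
}}

```text
t: 30.3
eef_pos: [0.5041, 0.1825, -0.0141]
tool_rot: [2.377, 2.052, -0.002]
ft_force: [-0.9, -13.6, 5.4]
grip_width: 0.001
```

Call:
{"api": "carry_out", "payload": {
  "deltas": [
    {"dx": 0.001,"dy": 0,"dz": 0,"turn": 0},
    {"dx": 0.001,"dy": 0,"dz": 0,"turn": 0}
  ]
}}

```text
t: 30.5
eef_pos: [0.504, 0.1825, -0.0141]
tool_rot: [2.377, 2.05, -0.004]
ft_force: [-2.8, -20.0, 9.4]
grip_width: -0.003
```

```bash
python3 look.py 28 130 160 190 225 10 160 240 260 310 7
python3 - <<'E'
from h import *
go(fr(BC,BY,(-.003,-.014)),-.0145,BY-np.pi/2)
E
```

```text
t 30.6 pos [ 0.504   0.1825 -0.0141] yaw 1.4234 q6 2.068 F [ -2.7 -19.9   8.7] w -0.001
deltas [-0.0029  0.0006  0.0004] turn -0.013
```

View pics/scene_28.png

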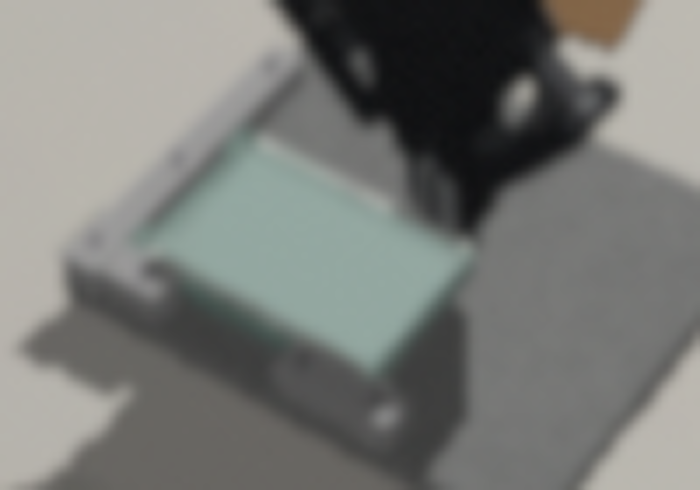

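View pics/top_28.png

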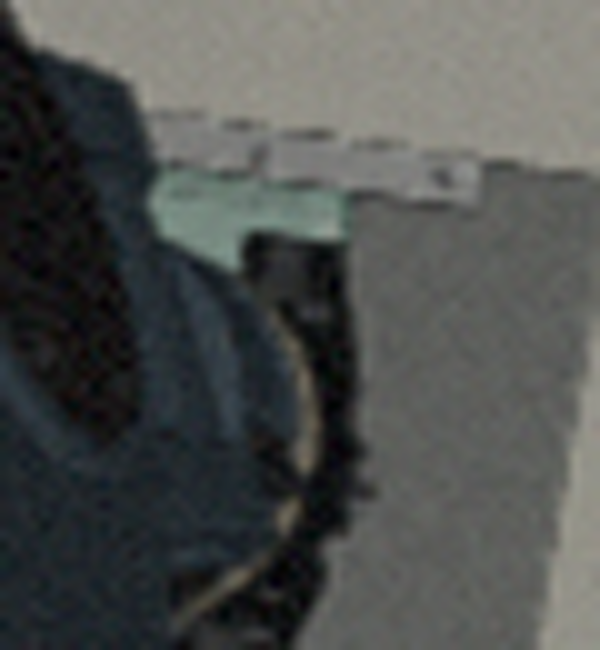

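Call:
{"api": "carry_out", "payload": {
  "deltas": [
    {"dx": -0.01,"dy": 0,"dz": 0,"turn": 0},
    {"dx": -0.01,"dy": 0.018,"dz": 0,"turn": 0},
    {"dx": -0.01,"dy": 0.032,"dz": 0,"turn": 0},
    {"dx": -0.006,"dy": 0.032,"dz": 0,"turn": 0},
    {"dx": -0.003,"dy": 0.032,"dz": 0,"turn": 0},
    {"dx": -0.001,"dy": 0.032,"dz": 0,"turn": 0},
    {"dx": 0,"dy": 0.032,"dz": 0,"turn": 0}
  ]
}}

```text
t: 31.3
eef_pos: [0.5354, 0.1779, -0.0142]
tool_rot: [2.376, 2.05, -0.004]
ft_force: [0.2, -26.8, 6.2]
grip_width: -0.002
```

```bash
python3 - <<'E'
from h import *
go(fr(BC,BY,(.03,-.0114)),-.0145,BY-np.pi/2)
E
```

```text
t 31.3 pos [ 0.5354  0.1779 -0.0142] yaw 1.4238 q6 2.041 F [  0.2 -26.8   6.2] w -0.002
deltas [-0.0003  0.0019  0.0003] turn -0.009
```

Call:
{"api": "carry_out", "payload": {
  "deltas": [
    {"dx": -0.015,"dy": 0,"dz": 0,"turn": 0},
    {"dx": -0.02,"dy": -0.02,"dz": -0.045,"turn": -6},
    {"dx": -0.01,"dy": -0.06,"dz": -0.05,"turn": -15},
    {"dx": 0.01,"dy": -0.09,"dz": -0.05,"turn": -15},
    {"dx": 0.037,"dy": -0.1,"dz": -0.05,"turn": -15},
    {"dx": 0.037,"dy": -0.1,"dz": -0.05,"turn": -15},
    {"dx": 0.037,"dy": -0.1,"dz": -0.05,"turn": -15},
    {"dx": 0.037,"dy": -0.1,"dz": -0.05,"turn": -15},
    {"dx": 0.037,"dy": -0.1,"dz": -0.05,"turn": -15},
    {"dx": 0.037,"dy": -0.1,"dz": -0.05,"turn": -15}
  ]
}}

```text
t: 32.3
eef_pos: [0.4417, 0.2315, 0.0359]
tool_rot: [-0.562, -3.09, -0.003]
ft_force: [0.3, -0.4, 0.5]
grip_width: 0.0
```

```bash
python3 look.py 29 130 160 190 225 10 160 240 260 310 7;python3 plates.py 29; python3 - <<'E'
from h import *
go(fr(BC,BY,(-.05,.026)),-.014,BY)
E
```

```text
621.5 [-22.9  -5.7] [78.1 58.6] ((27.52833366394043, 26.26129150390625), (101.07107543945312, 64.15222930908203), 0.30651479959487915)
[[-23.200000762939453, 58.099998474121094], [-22.799999237060547, -6.099999904632568], [78.19999694824219, -5.5], [77.9000015258789, 58.599998474121094]]
t 32.4 pos [0.4419 0.2315 0.036 ] yaw 2.7782 q6 0.845 F [-0.6 -0.2  0.5] w 0.001
deltas [-0.0222  0.0025  0.0499] turn -2.076
```

View pics/top_29.png

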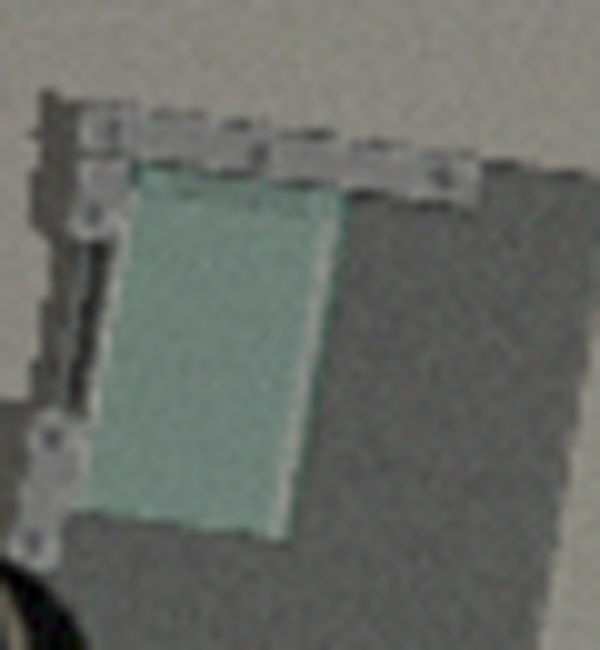

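View pics/scene_29.png

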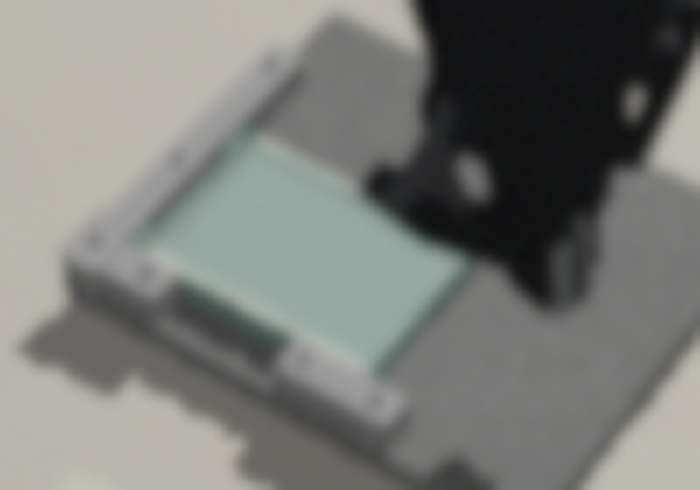

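Both plates now look flush and square (hull 101×64 mm, angle 0.3°). I'll give one last light push against the end fence.

Call:
{"api": "carry_out", "payload": {
  "deltas": [
    {"dx": 0,"dy": 0.0,"dz": 0,"turn": -2.08},
    {"dx": 0,"dy": 0.0,"dz": 0.02,"turn": -2.08},
    {"dx": 0,"dy": 0.0,"dz": 0.04,"turn": -2.08},
    {"dx": 0,"dy": 0,"dz": 0.0495,"turn": -2.08},
    {"dx": 0,"dy": 0,"dz": 0.0495,"turn": -2.08}
  ]
}}

```text
t: 32.9
eef_pos: [0.4414, 0.2311, -0.0145]
tool_rot: [-0.238, -3.131, -0.001]
ft_force: [-0.0, -0.1, 0.8]
grip_width: -0.006
```

```bash
python3 - <<'E'
from h import *
go(fr(BC,BY,(-.0325,.026)),-.014,BY)
E
```

```text
t 32.9 pos [ 0.4414  0.2311 -0.0145] yaw 2.9899 q6 0.633 F [-0.  -0.1  0.8] w -0.006
deltas [-0.0402 -0.0016 -0.0006] turn -0.055
```

Call:
{"api": "carry_out", "payload": {
  "deltas": [
    {"dx": -0.01,"dy": -0.001,"dz": 0,"turn": -0.05},
    {"dx": -0.02,"dy": -0.0016,"dz": 0,"turn": -0.05},
    {"dx": -0.028,"dy": -0.0016,"dz": 0,"turn": -0.05},
    {"dx": -0.034,"dy": -0.0016,"dz": 0,"turn": -0.05},
    {"dx": -0.038,"dy": -0.0016,"dz": 0,"turn": -0.05},
    {"dx": -0.041,"dy": -0.0016,"dz": 0,"turn": -0.05},
    {"dx": -0.041,"dy": -0.0016,"dz": 0,"turn": -0.05}
  ]
}}

```text
t: 33.6
eef_pos: [0.4825, 0.2239, -0.0137]
tool_rot: [-0.226, -3.133, -0.003]
ft_force: [-2.8, -0.2, 0.1]
grip_width: 0.0
```

```bash
python3 - <<'E'
from h import *
go(fr(BC,BY,(-.031,.026)),-.014,BY)
E
```

```text
t 33.6 pos [ 0.4825  0.2239 -0.0137] yaw 2.9979 q6 0.577 F [-2.8 -0.2  0.1] w 0.0
deltas [ 0.0001 -0.0007  0.0003] turn 0.022
```

Call:
{"api": "carry_out", "payload": {
  "deltas": [
    {"dx": -0.001,"dy": 0,"dz": 0,"turn": 0},
    {"dx": -0.002,"dy": 0,"dz": 0,"turn": 0}
  ]
}}

```text
t: 33.8
eef_pos: [0.4826, 0.2238, -0.0138]
tool_rot: [-0.224, -3.13, -0.003]
ft_force: [-19.1, 3.4, 11.9]
grip_width: 0.002
```

```bash
python3 - <<'E'
from h import *
go(fr(BC,BY,(-.031,.026)),-.014,BY)
# grasp pose
print(fr(BC,BY,(.0295,.028)))
E
```

```text
t 33.8 pos [ 0.4826  0.2238 -0.0138] yaw 2.9987 q6 0.575 F [-19.1   3.4  11.9] w 0.002
deltas [ 0.0002 -0.0006  0.0002] turn 0.029
[0.54245964 0.21641039]
```

Call:
{"api": "carry_out", "payload": {
  "deltas": [
    {"dx": 0.012,"dy": 0,"dz": 0,"turn": 0},
    {"dx": 0.02,"dy": 0,"dz": -0.03,"turn": 0},
    {"dx": 0.0,"dy": 0.003,"dz": -0.05,"turn": 0},
    {"dx": -0.03,"dy": 0.003,"dz": -0.05,"turn": 0},
    {"dx": -0.06,"dy": 0.003,"dz": -0.05,"turn": 0},
    {"dx": -0.06,"dy": 0.003,"dz": -0.05,"turn": 0},
    {"dx": -0.06,"dy": 0.003,"dz": -0.05,"turn": 0}
  ],
  "claw": 0.84
}}

```text
t: 34.5
eef_pos: [0.5445, 0.2178, 0.0362]
tool_rot: [-0.226, -3.133, -0.002]
ft_force: [-1.0, 0.2, 1.3]
grip_width: 0.843
```

```bash
python3 look.py 30 130 150 200 235 8 150 220 270 320 6; python3 - <<'E'
from h import *
go(fr(BC,BY,(.029,.0295)),-.012,BY)
E
```

```text
t 34.6 pos [0.5437 0.218  0.0363] yaw 2.9983 q6 0.524 F [-0.3  0.6  0.6] w 0.839
deltas [ 0.0015 -0.0003  0.0483] turn 0.025
```

View pics/scene_30.png

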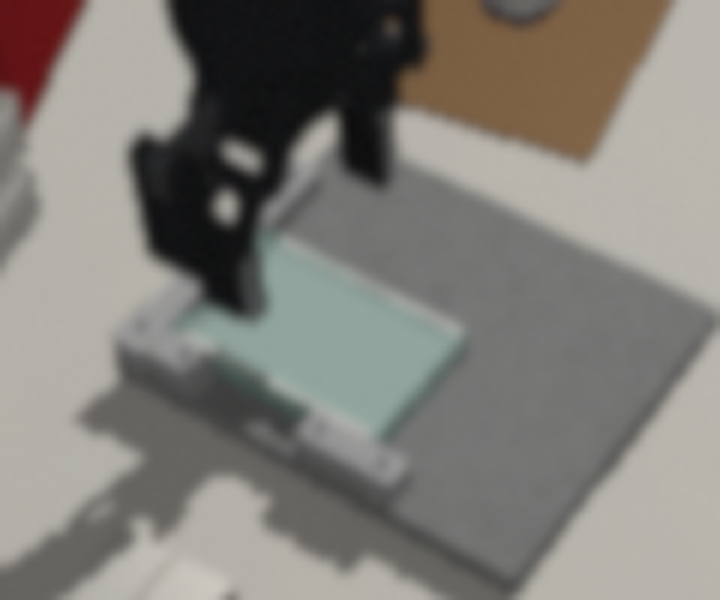

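Call:
{"api": "carry_out", "payload": {
  "deltas": [
    {"dx": 0.0015,"dy": 0,"dz": 0.01,"turn": 0.02},
    {"dx": 0.0015,"dy": 0,"dz": 0.025,"turn": 0.02},
    {"dx": 0.0015,"dy": 0,"dz": 0.038,"turn": 0.02},
    {"dx": 0.0015,"dy": 0,"dz": 0.046,"turn": 0.02},
    {"dx": 0.0015,"dy": 0,"dz": 0.05,"turn": 0.02},
    {"dx": 0.0015,"dy": 0,"dz": 0.05,"turn": 0.02}
  ]
}}

```text
t: 35.2
eef_pos: [0.5428, 0.2182, -0.014]
tool_rot: [-0.229, -3.133, -0.002]
ft_force: [0.0, 0.0, -0.2]
grip_width: 0.838
```

```bash
python3 look.py 31 130 150 200 235 8 150 220 270 320 6; python3 - <<'E'
from h import *
go(fr(BC,BY,(.029,.0295)),-.018,BY)
E
```

```text
t 35.3 pos [ 0.5433  0.2184 -0.0132] yaw 2.9959 q6 0.527 F [ 0.  -0.3 -0.3] w 0.843
deltas [ 0.0011 -0.0006  0.0048] turn 0.003
```

View pics/scene_31.png

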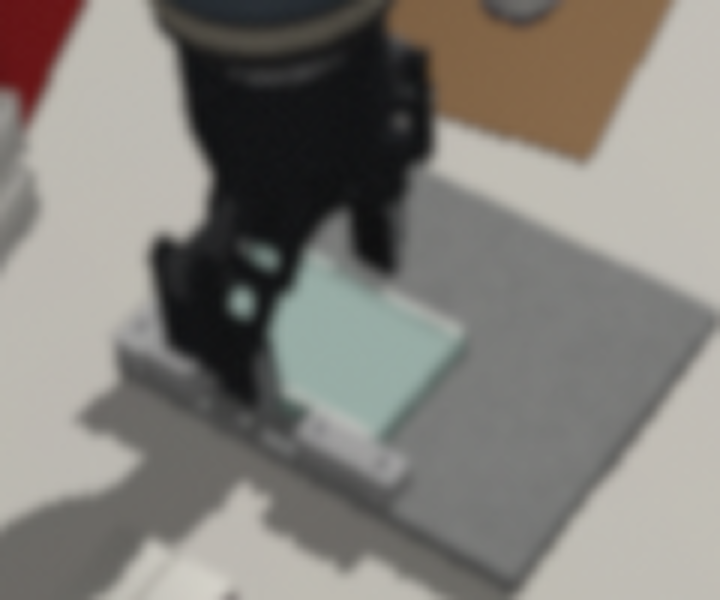

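Call:
{"api": "carry_out", "payload": {
  "deltas": [
    {"dx": 0.001,"dy": 0,"dz": 0.002,"turn": 0},
    {"dx": 0.001,"dy": 0,"dz": 0.004,"turn": 0},
    {"dx": 0.001,"dy": 0,"dz": 0.004,"turn": 0}
  ]
}}

```text
t: 35.6
eef_pos: [0.5421, 0.2184, -0.0176]
tool_rot: [0.229, 3.133, 0.003]
ft_force: [0.0, -0.9, -0.3]
grip_width: 0.836
```

Call:
{"api": "carry_out", "payload": {
  "deltas": [
    {"dx": 0,"dy": 0,"dz": 0.001,"turn": 0},
    {"dx": 0,"dy": 0,"dz": 0.001,"turn": 0}
  ]
}}

```text
t: 35.8
eef_pos: [0.5422, 0.2184, -0.0186]
tool_rot: [0.229, 3.133, 0.003]
ft_force: [0.4, -1.1, -0.2]
grip_width: 0.84
```

Call:
{"api": "carry_out", "payload": {
  "deltas": [
    {"dx": 0,"dy": 0,"dz": 0.001,"turn": 0},
    {"dx": 0,"dy": 0,"dz": 0.001,"turn": 0}
  ]
}}

```text
t: 36.0
eef_pos: [0.5421, 0.2184, -0.0196]
tool_rot: [0.229, 3.133, 0.003]
ft_force: [0.7, -0.8, -0.1]
grip_width: 0.841
```

```bash
python3 look.py 32 130 150 200 235 8 170 230 260 310 8
```

```text
(no output)
```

View pics/scene_32.png

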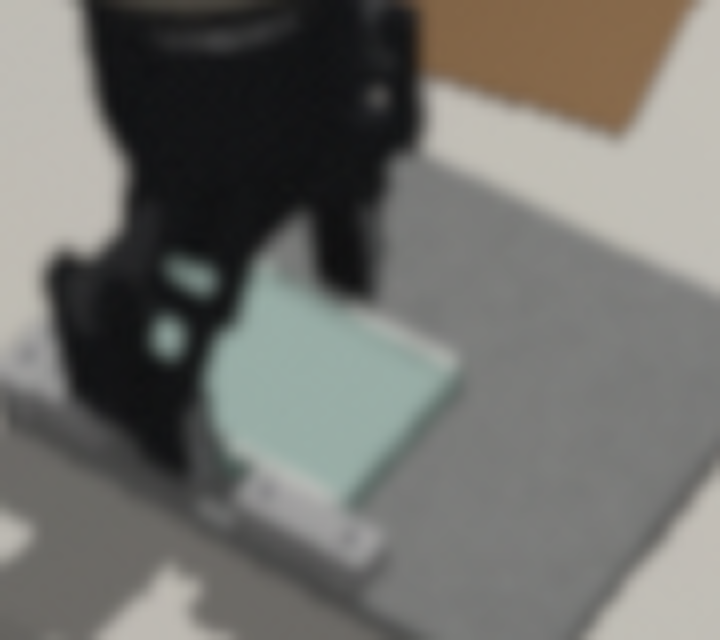

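Call:
{"api": "carry_out", "payload": {
  "deltas": [
    {"dx": 0,"dy": 0,"dz": 0.001,"turn": 0},
    {"dx": 0,"dy": 0,"dz": 0.0015,"turn": 0}
  ]
}}

```text
t: 36.3
eef_pos: [0.5421, 0.2184, -0.0211]
tool_rot: [0.229, 3.133, 0.003]
ft_force: [0.2, 0.4, 0.8]
grip_width: 0.842
```

Call:
{"api": "carry_out", "payload": {
  "deltas": [
    {"dx": 0,"dy": 0,"dz": 0.001,"turn": 0},
    {"dx": 0,"dy": 0,"dz": 0.001,"turn": 0}
  ]
}}

```text
t: 36.5
eef_pos: [0.542, 0.2184, -0.0222]
tool_rot: [-0.229, -3.133, -0.002]
ft_force: [0.3, -0.7, -0.0]
grip_width: 0.843
```

Call:
{"api": "carry_out", "payload": {
  "deltas": [
    {"dx": 0,"dy": 0,"dz": 0.001,"turn": 0},
    {"dx": 0,"dy": 0,"dz": 0.001,"turn": 0}
  ]
}}

```text
t: 36.7
eef_pos: [0.5421, 0.2184, -0.0231]
tool_rot: [-0.229, -3.133, -0.003]
ft_force: [0.0, -0.7, 0.7]
grip_width: 0.839
```

Call:
{"api": "carry_out", "payload": {
  "deltas": [
    {"dx": 0,"dy": 0,"dz": 0.001,"turn": 0},
    {"dx": 0,"dy": 0,"dz": 0.001,"turn": 0}
  ]
}}

```text
t: 36.9
eef_pos: [0.5421, 0.2184, -0.0241]
tool_rot: [0.229, 3.133, 0.002]
ft_force: [1.2, -1.2, 0.3]
grip_width: 0.841
```

Call:
{"api": "carry_out", "payload": {
  "deltas": [
    {"dx": 0,"dy": 0,"dz": -0.0018,"turn": 0},
    {"dx": 0,"dy": 0,"dz": -0.0018,"turn": 0},
    {"dx": 0,"dy": 0,"dz": -0.0018,"turn": 0},
    {"dx": 0,"dy": 0,"dz": -0.0018,"turn": 0},
    {"dx": 0,"dy": 0,"dz": -0.0018,"turn": 0}
  ],
  "claw": 0
}}

```text
t: 37.4
eef_pos: [0.5428, 0.2185, -0.0211]
tool_rot: [0.229, 3.132, 0.003]
ft_force: [-3.4, -1.7, 14.9]
grip_width: 0.706
```

```bash
python3 look.py 33 130 150 200 235 8 170 230 260 310 8;python3 - <<'E'
from h import *
go(fr(BC,BY,(.029,.0295)),.15,BY)
E
```

```text
t 37.5 pos [ 0.5428  0.2185 -0.0211] yaw 2.9958 q6 0.528 F [-2.5 -2.  14. ] w 0.708
deltas [ 0.0003 -0.0003 -0.1711] turn 0.002
```

View pics/scene_33.png

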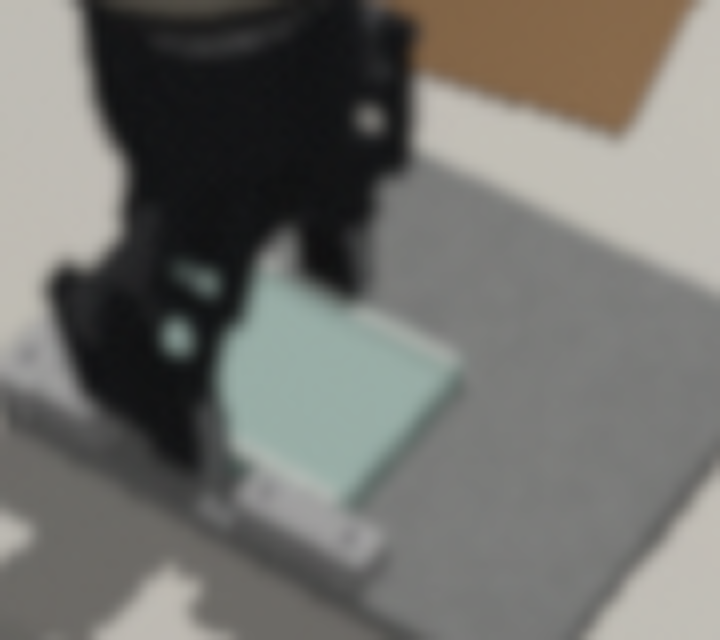

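Call:
{"api": "carry_out", "payload": {
  "deltas": [
    {"dx": 0,"dy": 0,"dz": -0.005,"turn": 0},
    {"dx": 0,"dy": 0,"dz": -0.015,"turn": 0},
    {"dx": 0,"dy": 0,"dz": -0.03,"turn": 0},
    {"dx": 0,"dy": 0,"dz": -0.055,"turn": 0},
    {"dx": 0,"dy": 0,"dz": -0.085,"turn": 0},
    {"dx": 0,"dy": 0,"dz": -0.11,"turn": 0},
    {"dx": 0,"dy": 0,"dz": -0.13,"turn": 0},
    {"dx": 0,"dy": 0,"dz": -0.13,"turn": 0}
  ]
}}

```text
t: 38.3
eef_pos: [0.5436, 0.2188, 0.1109]
tool_rot: [0.228, 3.129, 0.006]
ft_force: [0.5, -0.1, -3.1]
grip_width: 0.709
```

```bash
python3 look.py 34 110 140 210 240 5 150 130 270 310 4
```

```text
(no output)
```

View pics/scene_34.png

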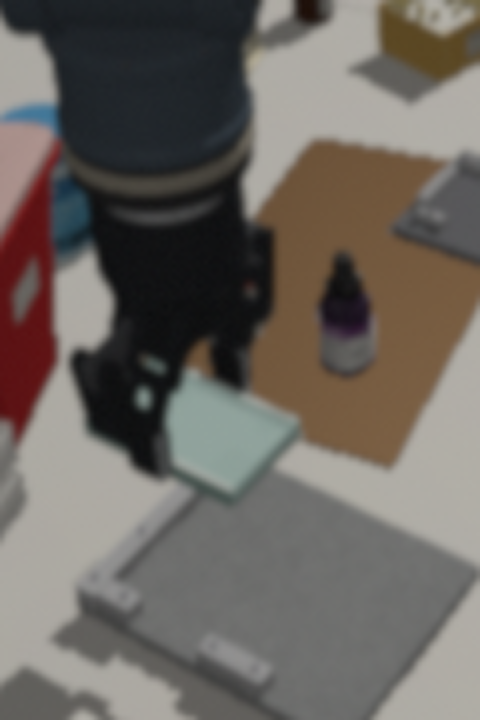

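```bash
python3 - <<'E'
from h import *
t=cv2.imread("pics/top0.png")
f=lambda u,v:((u+.5)/6-.5+240,(v+.5)/6-.5+165)
def sh(nm,a,b,z,w=1.5,sign=0):
    m,th,r,st=wline("top",t,f(*a),f(*b),z,w=w,sign=sign); y=(th+np.pi/4)%(np.pi/2)-np.pi/4; print(nm,m.round(4),"yaw",round(y,3),"rms",round(r,2),round(st,1))
sh("right",(455,330),(470,130),.015)
sh("left top part (mat)",(216,230),(232,95),.015)
sh("left low",(207,340),(216,270),.015)
sh("far",(460,98),(245,76),.015)
# rail blobs
g=cv2.cvtColor(t,cv2.COLOR_BGR2GRAY)
m=(g>95).astype(np.uint8); roi=np.zeros_like(m); roi[178:226,278:315]=1; 
hsv=cv2.cvtColor(t,cv2.COLOR_BGR2HSV)
m=m*roi*(hsv[...,1]<60)
n,l,st,ce=cv2.connectedComponentsWithStats(m)
for i in range(1,n):
    if st[i,4]>5: print(st[i],ce[i].round(2),px2w("top",ce[i],.024)[0].round(4))
E
```

```text
right [ 0.5191 -0.2552] yaw -0.126 rms 0.52 1.4
left top part (mat) [ 0.551  -0.1423] yaw -0.082 rms 0.51 1.3
left low [ 0.4832 -0.1351] yaw -0.046 rms 0.09 1.3
far [ 0.5851 -0.203 ] yaw -0.114 rms 0.43 2.3
[290 180  18   3  31] [297.77 181.06] [ 0.5803 -0.2008  0.024 ]
[283 182   4   9  25] [284.76 185.84] [ 0.5666 -0.1638  0.024 ]
[311 190   2   4   8] [311.5 191.5] [ 0.5506 -0.2393  0.024 ]
[280 210   4   9  24] [281.71 213.62] [ 0.4878 -0.1549  0.024 ]
[308 213   3   9  13] [308.77 217.15] [ 0.4781 -0.2308  0.024 ]
[286 220  17   4  29] [294.14 221.79] [ 0.465  -0.1897  0.024 ]
```

The scene picture shows the pair held together flush above the board. Next I'll refine the cradle pose.

```bash
python3 - <<'E'
from h import *
T=[cv2.imread(p).astype(np.float32) for p in("pics/top0.png","pics/top_23_raw.png","pics/top_25_raw.png","pics/top_29_raw.png","pics/top_34_raw.png","pics/top_5_raw.png")]
t=np.mean(T,0).clip(0,255).astype(np.uint8); cv2.imwrite("pics/topavg.png",t)
b=cv2.resize(t[170:245,262:325],None,fx=9,fy=9,interpolation=cv2.INTER_CUBIC)
b=(255*(b/255.)**.7).astype(np.uint8)
cv2.imwrite("pics/b2.png",b)
E
```

```text
(no output)
```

View pics/b2.png

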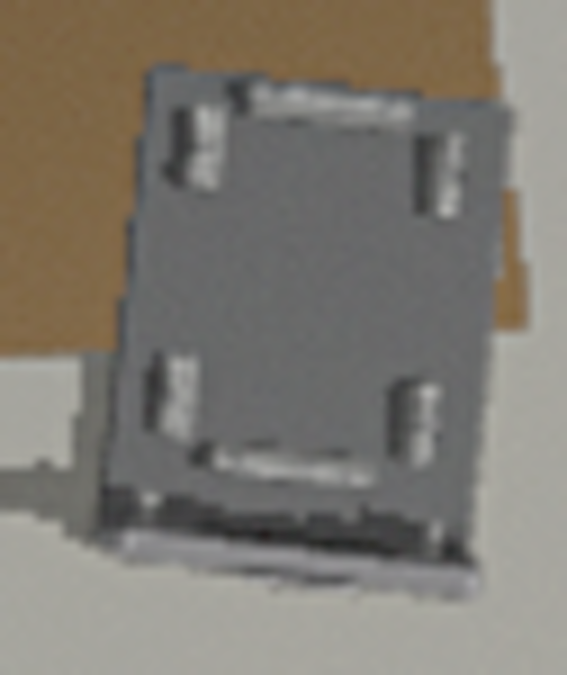

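```bash
python3 - <<'E'
from h import *
print("bed cam",px2w("top",(296.4,201.17),.020))
print("grip TCP in board",inv(BC,BY,[.5428,.2185])*1000)
X=px2w("top",(296.4,201.17),.020)[0,:2]
go(X,.10,-.104)
# check scene projection of bed corners
off=[-1,2.2]
for a,b in((.052,.033),(.052,-.033),(-.052,-.033),(-.052,.033)): print(w2px("scene",[*fr(X,-.104,(a,b)),.015]).round(1))
E
```

```text
bed cam [[ 0.52343021 -0.19681386  0.02      ]]
grip TCP in board [29.53273936 30.11689403]
t 38.4 pos [0.5421 0.2182 0.1076] yaw 2.9959 q6 0.528 F [-0.2 -0.9 -2.6] w 0.705
deltas [-0.0417 -0.4134  0.0069] turn -0.398
[[255.5 181.7]]
[[265.8 170.8]]
[[295.6 180.6]]
[[286.  192.3]]
```

Call:
{"api": "carry_out", "payload": {
  "deltas": [
    {"dx": -0.002,"dy": -0.015,"dz": -0.005,"turn": 0},
    {"dx": -0.005,"dy": -0.045,"dz": -0.005,"turn": -0.1},
    {"dx": -0.008,"dy": -0.085,"dz": -0.005,"turn": -0.2},
    {"dx": -0.012,"dy": -0.128,"dz": -0.005,"turn": -0.3},
    {"dx": -0.017,"dy": -0.171,"dz": -0.005,"turn": -0.4},
    {"dx": -0.021,"dy": -0.214,"dz": -0.005,"turn": -0.4},
    {"dx": -0.026,"dy": -0.257,"dz": -0.005,"turn": -0.4},
    {"dx": -0.03,"dy": -0.3,"dz": -0.005,"turn": -0.4},
    {"dx": -0.035,"dy": -0.343,"dz": -0.005,"turn": -0.4},
    {"dx": -0.038,"dy": -0.375,"dz": -0.005,"turn": -0.4}
  ]
}}

```text
t: 39.4
eef_pos: [0.5237, -0.1613, 0.1113]
tool_rot: [-0.165, -3.136, -0.003]
ft_force: [1.4, 0.1, -1.4]
grip_width: 0.706
```

```bash
python3 - <<'E'
from h import *
go((.5234,-.1968),.06,-.104)
E
```

```text
t 39.4 pos [ 0.5237 -0.1613  0.1113] yaw 3.0363 q6 -0.194 F [ 1.4  0.1 -1.4] w 0.706
deltas [-0.0035 -0.0355  0.0513] turn -0.012
```

Call:
{"api": "carry_out", "payload": {
  "deltas": [
    {"dx": -0.002,"dy": -0.02,"dz": 0,"turn": 0},
    {"dx": -0.0035,"dy": -0.0355,"dz": 0.015,"turn": 0},
    {"dx": -0.0035,"dy": -0.0355,"dz": 0.04,"turn": 0},
    {"dx": -0.0035,"dy": -0.0355,"dz": 0.07,"turn": 0},
    {"dx": -0.0035,"dy": -0.0355,"dz": 0.095,"turn": 0},
    {"dx": -0.0035,"dy": -0.0355,"dz": 0.103,"turn": 0},
    {"dx": -0.0035,"dy": -0.0355,"dz": 0.103,"turn": 0}
  ]
}}

```text
t: 40.1
eef_pos: [0.5236, -0.1938, 0.008]
tool_rot: [-0.163, -3.135, -0.004]
ft_force: [0.1, -0.3, -0.6]
grip_width: 0.703
```

```bash
python3 look.py 35 255 160 335 250 7 220 130 330 215 7; python3 - <<'E'
from h import *
go((.5234,-.1968),-.01,-.104)
E
```

```text
t 40.2 pos [ 0.5253 -0.1942  0.01  ] yaw 3.0377 q6 -0.251 F [-0.1 -0.1 -1.7] w 0.706
deltas [ 0.0017 -0.0028  0.02  ] turn 0.001
```

View pics/scene_35.png

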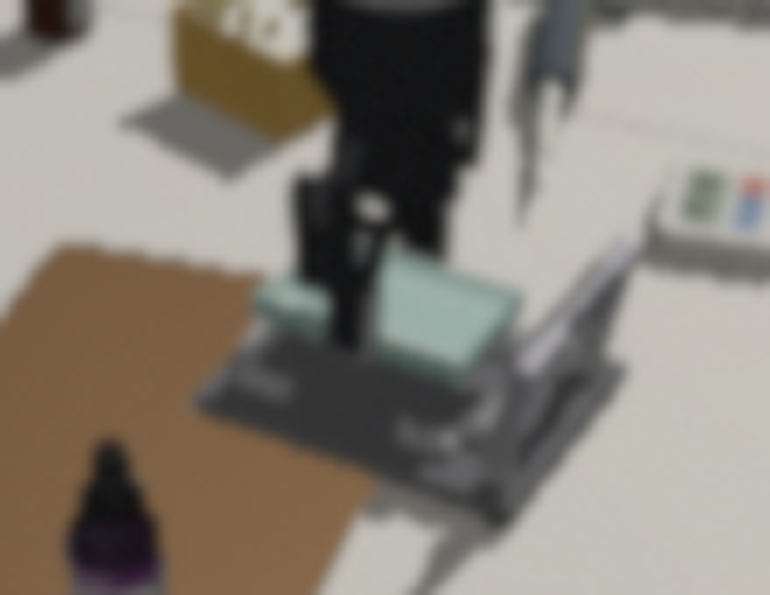

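View pics/top_35.png

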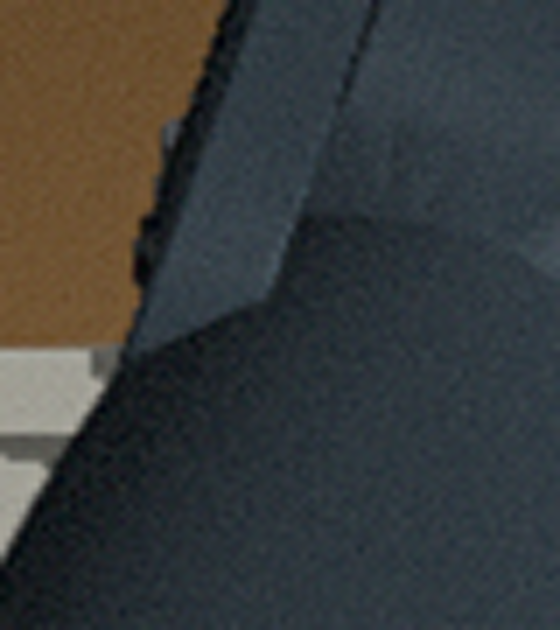

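```bash
python3 - <<'E'
from h import *
X=np.array([.5234,-.1968])
print("base farleft pred",w2px("scene",[*fr(X,-.104,(.062,.059)),.015]),"nearleft bottom",w2px("scene",[*fr(X,-.104,(-.094,.059)),.0]),w2px("scene",[*fr(X,-.104,(-.094,.059)),.015]))
for n,p in dict(nearleft_bot=(-.05,.031,.046),nearleft_top=(-.05,.031,.058),nearright_top=(-.05,-.031,.058),farleft_top=(.05,.031,.058),farleft_bot=(.05,.031,.046)).items():
    print(n,w2px("scene",[*fr(np.array([.5253,-.1942]),-.104,p[:2]),p[2]]).round(1))
im=cv2.imread("pics/scene_35_raw.png"); b=cv2.resize(im[160:210,240:320],None,fx=9,fy=9,interpolation=cv2.INTER_CUBIC)
cv2.imwrite("pics/s35.png",(255*(b/255.)**.6).astype(np.uint8))
E
```

```text
base farleft pred [[248.42040906 185.27473144]] nearleft bottom [[294.81146389 205.68827704]] [[295.11825584 201.72952384]]
nearleft_bot [[285.3 183.8]]
nearleft_top [[285.5 180.5]]
nearright_top [[294.7 169.7]]
farleft_top [[255.5 170.5]]
farleft_bot [[255.5 173.7]]
```

View pics/s35.png

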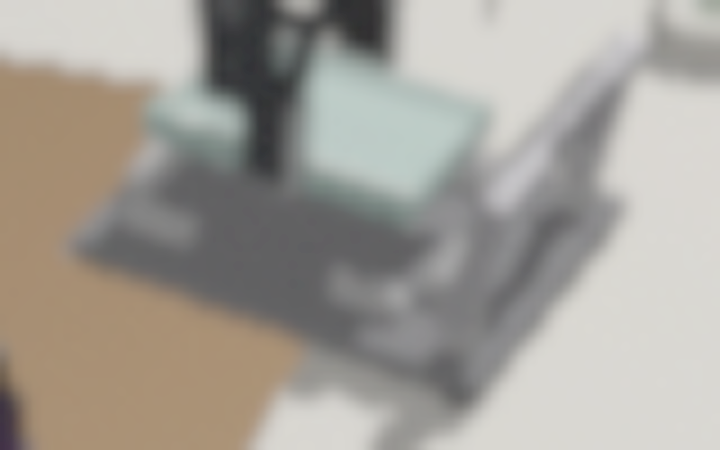

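Call:
{"api": "carry_out", "payload": {
  "deltas": [
    {"dx": 0.001,"dy": -0.0003,"dz": 0.005,"turn": 0},
    {"dx": 0.001,"dy": -0.0003,"dz": 0.011,"turn": 0},
    {"dx": 0.001,"dy": -0.0003,"dz": 0.016,"turn": 0},
    {"dx": 0.001,"dy": -0.0003,"dz": 0.02,"turn": 0},
    {"dx": 0.001,"dy": -0.0003,"dz": 0.02,"turn": 0}
  ]
}}

```text
t: 40.7
eef_pos: [0.5237, -0.1938, -0.0115]
tool_rot: [-0.163, -3.137, -0.003]
ft_force: [-0.1, 0.8, -1.8]
grip_width: 0.708
```

```bash
python3 look.py 36 255 160 335 250 7 240 155 320 215 9; python3 - <<'E'
from h import *
go((.5243,-.1945),-.015,-.104)
E
```

```text
t 40.8 pos [ 0.524  -0.194  -0.0109] yaw 3.0378 q6 -0.252 F [-0.4  0.8 -2.4] w 0.705
deltas [-0.0003 -0.0005  0.0041] turn 0.002
```

View pics/scene_36.png

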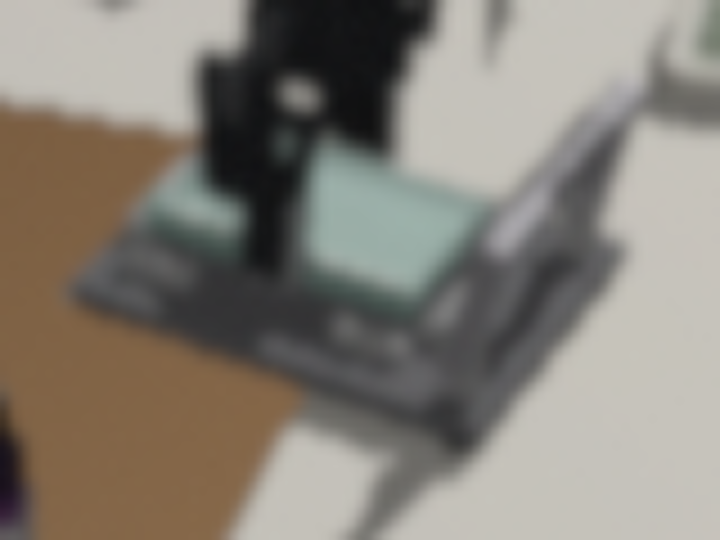

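Call:
{"api": "carry_out", "payload": {
  "deltas": [
    {"dx": 0,"dy": 0,"dz": 0.0015,"turn": 0},
    {"dx": 0,"dy": 0,"dz": 0.003,"turn": 0},
    {"dx": 0,"dy": 0,"dz": 0.003,"turn": 0}
  ]
}}

```text
t: 41.1
eef_pos: [0.524, -0.194, -0.014]
tool_rot: [0.163, 3.137, 0.003]
ft_force: [-0.1, -0.8, -1.7]
grip_width: 0.708
```

Call:
{"api": "carry_out", "payload": {
  "deltas": [
    {"dx": 0,"dy": 0,"dz": 0.001,"turn": 0},
    {"dx": 0,"dy": 0,"dz": 0.002,"turn": 0}
  ]
}}

```text
t: 41.3
eef_pos: [0.5241, -0.194, -0.0159]
tool_rot: [0.163, 3.137, 0.003]
ft_force: [0.6, -0.8, -1.9]
grip_width: 0.708
```

Call:
{"api": "carry_out", "payload": {
  "deltas": [
    {"dx": 0,"dy": 0,"dz": 0.001,"turn": 0},
    {"dx": 0,"dy": 0,"dz": 0.002,"turn": 0}
  ]
}}

```text
t: 41.5
eef_pos: [0.5241, -0.194, -0.018]
tool_rot: [0.163, 3.137, 0.003]
ft_force: [0.8, -0.3, -1.4]
grip_width: 0.71
```

Call:
{"api": "carry_out", "payload": {
  "deltas": [
    {"dx": 0,"dy": 0,"dz": 0.001,"turn": 0},
    {"dx": 0,"dy": 0,"dz": 0.0015,"turn": 0}
  ]
}}

```text
t: 41.7
eef_pos: [0.524, -0.194, -0.0195]
tool_rot: [0.163, 3.137, 0.003]
ft_force: [0.1, 0.1, -1.7]
grip_width: 0.706
```

Call:
{"api": "carry_out", "payload": {
  "deltas": [
    {"dx": 0,"dy": 0,"dz": 0.001,"turn": 0},
    {"dx": 0,"dy": 0,"dz": 0.001,"turn": 0}
  ]
}}

```text
t: 41.9
eef_pos: [0.524, -0.194, -0.0205]
tool_rot: [0.163, 3.137, 0.003]
ft_force: [0.8, 0.3, -1.9]
grip_width: 0.708
```

Call:
{"api": "carry_out", "payload": {
  "deltas": [
    {"dx": 0,"dy": 0,"dz": 0.0007,"turn": 0},
    {"dx": 0,"dy": 0,"dz": 0.0007,"turn": 0}
  ]
}}

```text
t: 42.1
eef_pos: [0.5241, -0.194, -0.021]
tool_rot: [0.163, 3.137, 0.003]
ft_force: [0.1, 0.1, -0.2]
grip_width: 0.706
```

Call:
{"api": "carry_out", "payload": {
  "deltas": [
    {"dx": 0,"dy": 0,"dz": 0.0003,"turn": 0},
    {"dx": 0,"dy": 0,"dz": 0.0003,"turn": 0},
    {"dx": 0,"dy": 0,"dz": 0.0,"turn": 0}
  ],
  "claw": 0.82
}}

```text
t: 42.4
eef_pos: [0.5241, -0.194, -0.0211]
tool_rot: [0.163, 3.137, 0.003]
ft_force: [0.1, -0.5, -0.4]
grip_width: 0.818
```

```bash
python3 look.py 37 255 160 335 250 7 240 155 320 215 9
```

```text
(no output)
```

View pics/scene_37.png

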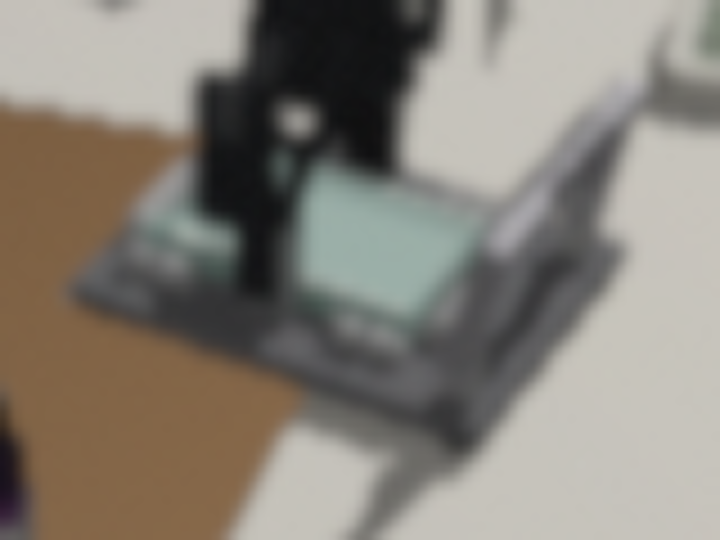

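The pair is down in the bed. I'll lift off, keeping the hand above the bar, and then look.

Call:
{"api": "carry_out", "payload": {
  "deltas": [
    {"dx": 0,"dy": 0,"dz": -0.006,"turn": 0},
    {"dx": 0,"dy": 0,"dz": -0.02,"turn": 0},
    {"dx": 0,"dy": 0,"dz": -0.05,"turn": 0},
    {"dx": 0,"dy": 0,"dz": -0.09,"turn": 0},
    {"dx": 0,"dy": 0,"dz": -0.125,"turn": 0},
    {"dx": 0.03,"dy": 0,"dz": -0.125,"turn": 0},
    {"dx": 0.075,"dy": 0,"dz": -0.125,"turn": 0},
    {"dx": 0.12,"dy": 0,"dz": -0.125,"turn": 0},
    {"dx": 0.15,"dy": 0,"dz": -0.125,"turn": 0},
    {"dx": 0.15,"dy": 0,"dz": -0.125,"turn": 0}
  ]
}}

```text
t: 43.5
eef_pos: [0.3717, -0.1781, 0.1045]
tool_rot: [-0.165, -3.137, -0.003]
ft_force: [0.3, -0.8, 0.4]
grip_width: 0.821
```

```bash
python3 look.py 38 255 160 335 250 7 240 140 330 215 8; python3 - <<'E'
from h import *
go(fr(np.array([.5234,-.195]),-.104,(-.122,0)),.09,-.104)
E
```

```text
t 43.6 pos [ 0.375  -0.1789  0.1046] yaw 3.0372 q6 -0.342 F [-0.2  0.2 -0. ] w 0.821
deltas [-0.0273 -0.0006  0.0147] turn -0.004
```

View pics/scene_38.png

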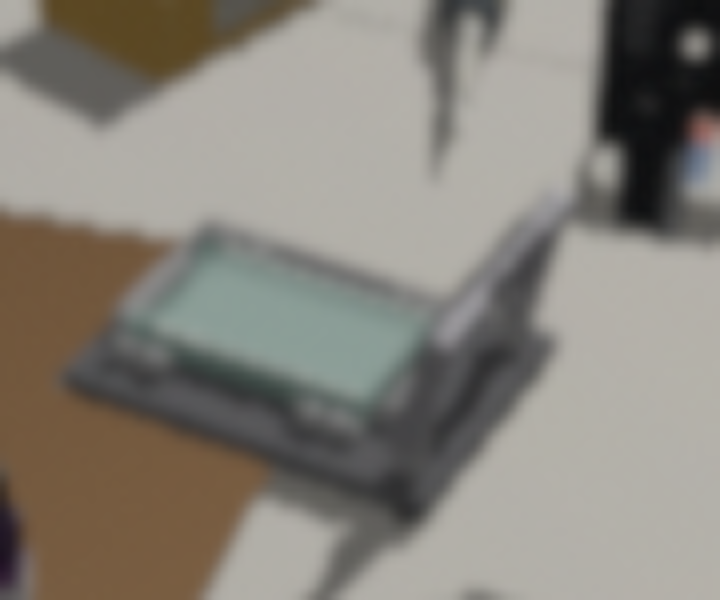

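View pics/top_38.png

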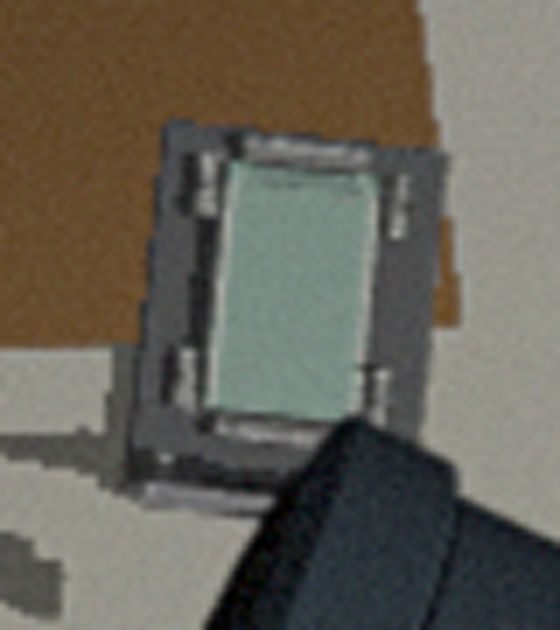

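The top picture shows the pair seated inside the rails, with the bar standing behind it at about px (210,495). Next I'll fold the bar.

Call:
{"api": "carry_out", "payload": {
  "deltas": [
    {"dx": -0.01,"dy": 0,"dz": 0.01,"turn": 0},
    {"dx": -0.022,"dy": 0,"dz": 0.03,"turn": 0},
    {"dx": -0.022,"dy": 0,"dz": 0.05,"turn": 0},
    {"dx": -0.022,"dy": 0,"dz": 0.068,"turn": 0},
    {"dx": -0.022,"dy": 0,"dz": 0.073,"turn": 0},
    {"dx": -0.022,"dy": 0,"dz": 0.073,"turn": 0}
  ],
  "claw": 0
}}

```text
t: 44.2
eef_pos: [0.3969, -0.1805, 0.03]
tool_rot: [-0.162, -3.136, -0.004]
ft_force: [0.8, -0.3, 0.3]
grip_width: 0.003
```

```bash
python3 look.py 39 255 160 335 250 7 240 140 330 215 8; python3 - <<'E'
from h import *
go(fr(np.array([.5234,-.195]),-.104,(-.100,0)),.031,-.104)
E
```

```text
t 44.3 pos [ 0.3975 -0.181   0.0313] yaw 3.038 q6 -0.325 F [ 0.5 -0.5 -0.1] w -0.002
deltas [-0.0267 -0.0009  0.0003] turn 0.004
```

View pics/scene_39.png

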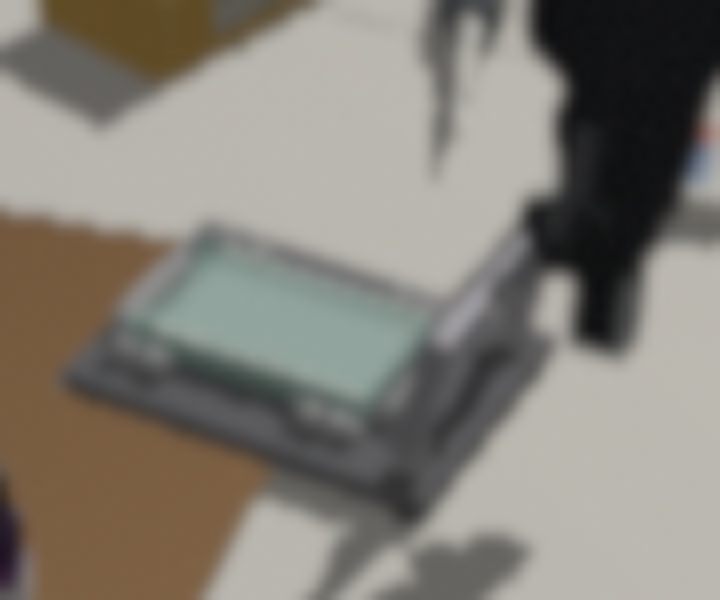

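Call:
{"api": "carry_out", "payload": {
  "deltas": [
    {"dx": -0.008,"dy": 0,"dz": 0,"turn": 0},
    {"dx": -0.014,"dy": 0,"dz": 0,"turn": 0},
    {"dx": -0.02,"dy": 0,"dz": 0,"turn": 0},
    {"dx": -0.026,"dy": 0,"dz": 0,"turn": 0},
    {"dx": -0.032,"dy": 0,"dz": 0,"turn": 0},
    {"dx": -0.038,"dy": 0,"dz": 0,"turn": 0},
    {"dx": -0.044,"dy": 0,"dz": 0,"turn": 0}
  ]
}}

```text
t: 45.0
eef_pos: [0.4408, -0.1854, 0.0308]
tool_rot: [-0.163, -3.137, -0.003]
ft_force: [-3.7, 0.2, -0.5]
grip_width: -0.001
```

```bash
python3 look.py 40 255 160 335 250 7 240 140 330 215 8
```

```text
(no output)
```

View pics/scene_40.png

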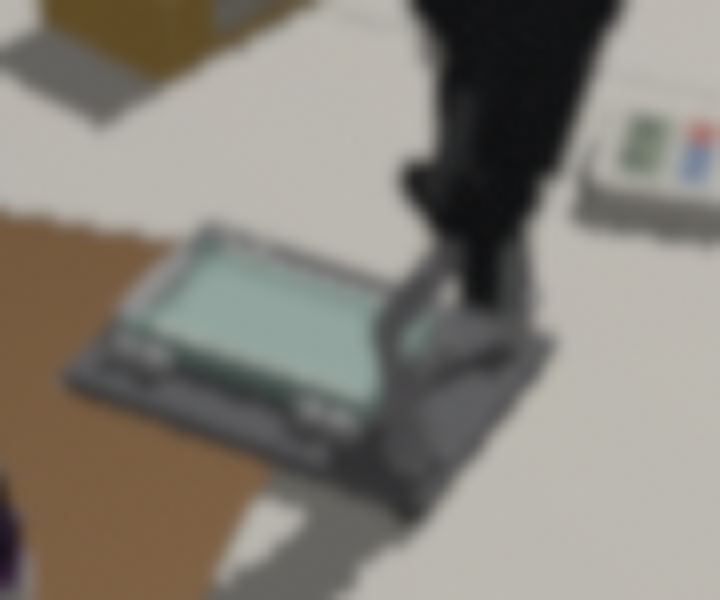

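Call:
{"api": "carry_out", "payload": {
  "deltas": [
    {"dx": -0.006,"dy": 0,"dz": 0,"turn": 0},
    {"dx": -0.012,"dy": 0,"dz": 0,"turn": 0},
    {"dx": -0.018,"dy": 0,"dz": 0,"turn": 0},
    {"dx": -0.024,"dy": 0,"dz": 0,"turn": 0},
    {"dx": -0.028,"dy": 0,"dz": 0,"turn": 0}
  ]
}}

```text
t: 45.6
eef_pos: [0.4675, -0.1879, 0.0301]
tool_rot: [-0.163, -3.135, -0.004]
ft_force: [-4.0, 1.0, 1.5]
grip_width: 0.0
```

```bash
python3 look.py 41 255 160 335 250 7 240 140 330 215 8; python3 - <<'E'
from h import *
from station import telemetry
s=telemetry.get_state(); print(inv(np.array([.5234,-.195]),-.104,s['eef_pos'][:2]),s['eef_pos'][2],s['ft_force'])
E
```

```text
[-0.05476041  0.00105692] 0.030784783547719054 [-0.98120396  0.89773884 -0.14336072]
```

View pics/scene_41.png

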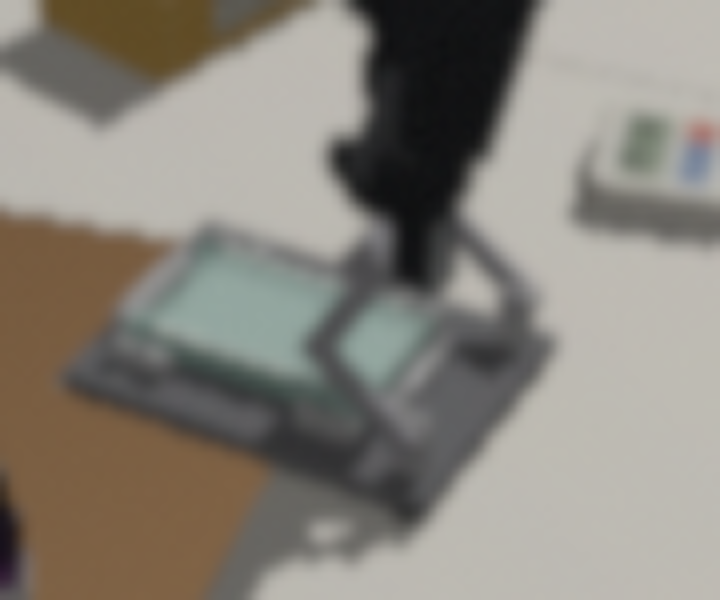

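Call:
{"api": "carry_out", "payload": {
  "deltas": [
    {"dx": -0.006,"dy": 0,"dz": 0,"turn": 0},
    {"dx": -0.011,"dy": 0,"dz": 0,"turn": 0},
    {"dx": -0.014,"dy": 0,"dz": 0,"turn": 0}
  ]
}}

```text
t: 46.0
eef_pos: [0.4833, -0.1899, 0.0312]
tool_rot: [0.163, 3.136, 0.002]
ft_force: [-1.8, 0.3, 0.3]
grip_width: 0.002
```

```bash
python3 look.py 42 255 160 335 250 7 240 140 330 215 8; python3 - <<'E'
from h import *
from station import telemetry
s=telemetry.get_state(); print(inv(np.array([.5234,-.195]),-.104,s['eef_pos'][:2]),s['eef_pos'][2],s['ft_force'])
E
```

```text
[-0.04055815  0.00092215] 0.031062903243941578 [ 0.45242028 -1.41658556  0.78265745]
```

View pics/scene_42.png

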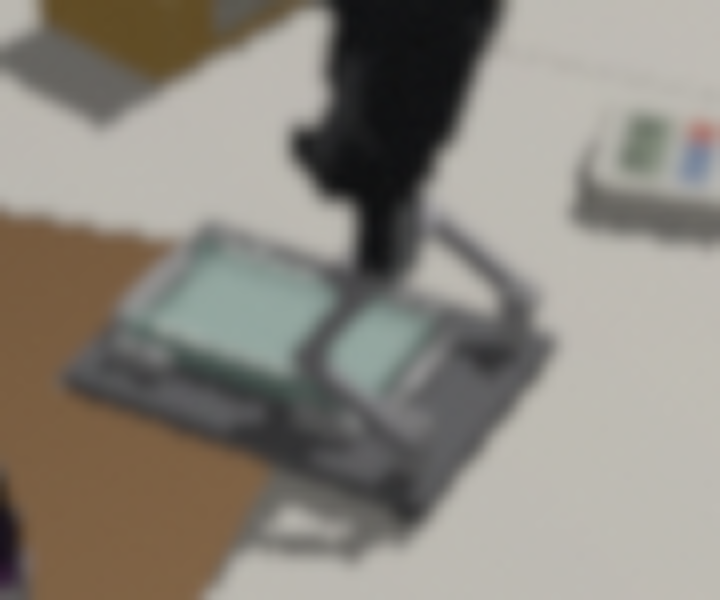

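Call:
{"api": "carry_out", "payload": {
  "deltas": [
    {"dx": 0,"dy": 0,"dz": -0.008,"turn": 0},
    {"dx": -0.01,"dy": 0,"dz": -0.008,"turn": 0},
    {"dx": -0.012,"dy": 0,"dz": 0.0,"turn": 0},
    {"dx": -0.012,"dy": 0,"dz": 0.004,"turn": 0},
    {"dx": -0.012,"dy": 0,"dz": 0.008,"turn": 0},
    {"dx": -0.012,"dy": 0,"dz": 0.012,"turn": 0},
    {"dx": -0.012,"dy": 0,"dz": 0.016,"turn": 0},
    {"dx": -0.012,"dy": 0,"dz": 0.018,"turn": 0}
  ]
}}

```text
t: 46.9
eef_pos: [0.4939, -0.1908, 0.0124]
tool_rot: [-0.163, -3.137, -0.003]
ft_force: [1.3, 0.1, 1.9]
grip_width: -0.0
```

```bash
python3 look.py 43 255 160 335 250 7 240 140 330 215 8; python3 - <<'E'
from h import *
from station import telemetry
s=telemetry.get_state(); print(inv(np.array([.5234,-.195]),-.104,s['eef_pos'][:2]),s['eef_pos'][2],s['ft_force'])
E
```

```text
[-0.02986519  0.00110212] 0.0125147902151444 [-0.41981392 -0.50628238  0.7981631 ]
```

View pics/scene_43.png

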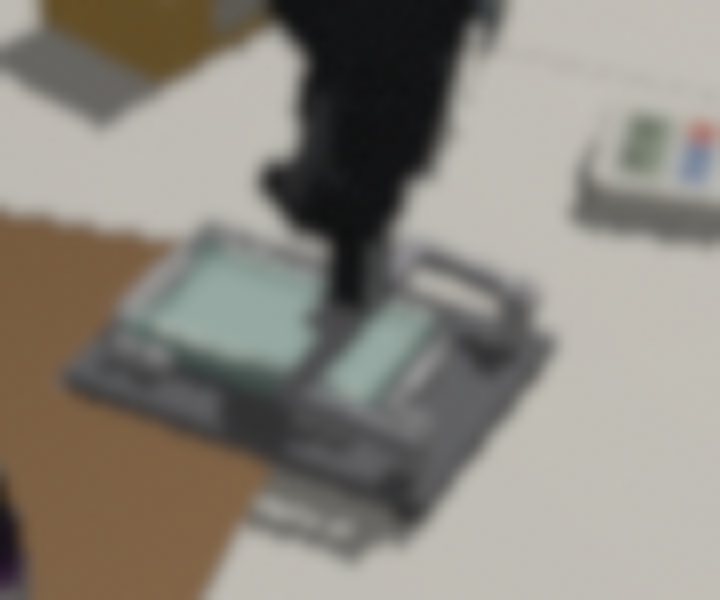

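Nearly shut. I'll press down in small steps.

Call:
{"api": "carry_out", "payload": {
  "deltas": [
    {"dx": 0,"dy": 0,"dz": 0.002,"turn": 0},
    {"dx": 0,"dy": 0,"dz": 0.004,"turn": 0},
    {"dx": 0,"dy": 0,"dz": 0.005,"turn": 0}
  ]
}}

```text
t: 47.3
eef_pos: [0.4944, -0.1909, 0.0078]
tool_rot: [0.163, 3.137, 0.003]
ft_force: [1.9, 0.2, 1.7]
grip_width: 0.004
```

Call:
{"api": "carry_out", "payload": {
  "deltas": [
    {"dx": 0,"dy": 0,"dz": 0.0005,"turn": 0},
    {"dx": 0,"dy": 0,"dz": 0.0005,"turn": 0}
  ]
}}

```text
t: 47.5
eef_pos: [0.4944, -0.191, 0.0075]
tool_rot: [0.163, 3.137, 0.002]
ft_force: [1.1, -0.1, 0.1]
grip_width: -0.0
```

Call:
{"api": "carry_out", "payload": {
  "deltas": [
    {"dx": 0,"dy": 0,"dz": 0.001,"turn": 0},
    {"dx": 0,"dy": 0,"dz": 0.001,"turn": 0}
  ]
}}

```text
t: 47.7
eef_pos: [0.4944, -0.191, 0.0073]
tool_rot: [0.163, 3.136, 0.002]
ft_force: [-5.1, 2.5, 19.2]
grip_width: 0.002
```

Call:
{"api": "carry_out", "payload": {
  "deltas": [
    {"dx": 0,"dy": 0,"dz": 0.0007,"turn": 0},
    {"dx": 0,"dy": 0,"dz": 0.0007,"turn": 0}
  ]
}}

```text
t: 47.9
eef_pos: [0.4945, -0.191, 0.0072]
tool_rot: [0.163, 3.136, 0.002]
ft_force: [-8.7, 3.5, 31.5]
grip_width: -0.001
```

```bash
python3 look.py 44 255 160 335 250 7 250 160 310 210 10
```

```text
(no output)
```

View pics/scene_44.png

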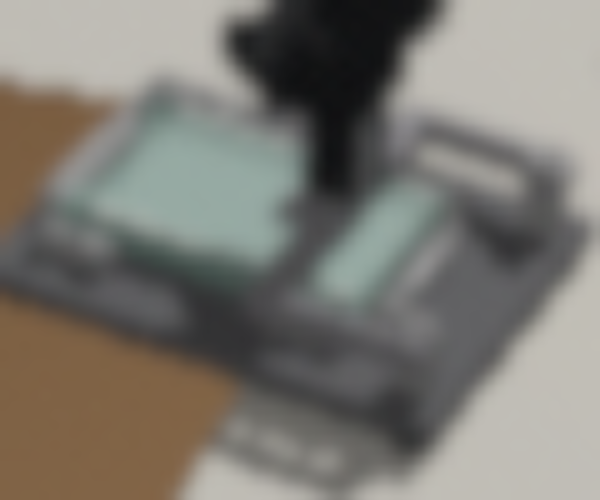

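It came to a hard stop with the tip at 38 mm, which is the top of a flat bar, at 31 N. Now I'll back off and check.

Call:
{"api": "carry_out", "payload": {
  "deltas": [
    {"dx": 0,"dy": 0,"dz": -0.004,"turn": 0},
    {"dx": 0,"dy": 0,"dz": -0.02,"turn": 0},
    {"dx": 0,"dy": 0,"dz": -0.06,"turn": 0},
    {"dx": 0.02,"dy": 0,"dz": -0.1,"turn": 0},
    {"dx": 0.06,"dy": 0,"dz": -0.14,"turn": 0},
    {"dx": 0.1,"dy": 0,"dz": -0.16,"turn": 0},
    {"dx": 0.13,"dy": 0,"dz": -0.17,"turn": 0},
    {"dx": 0.13,"dy": 0,"dz": -0.17,"turn": 0},
    {"dx": 0.13,"dy": 0,"dz": -0.17,"turn": 0}
  ]
}}

```text
t: 48.9
eef_pos: [0.3648, -0.1779, 0.176]
tool_rot: [0.164, 3.136, 0.002]
ft_force: [0.4, -0.5, -0.1]
grip_width: 0.003
```

```bash
python3 look.py 45 190 130 340 250 5 170 120 330 240 5
```

```text
(no output)
```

View pics/scene_45.png

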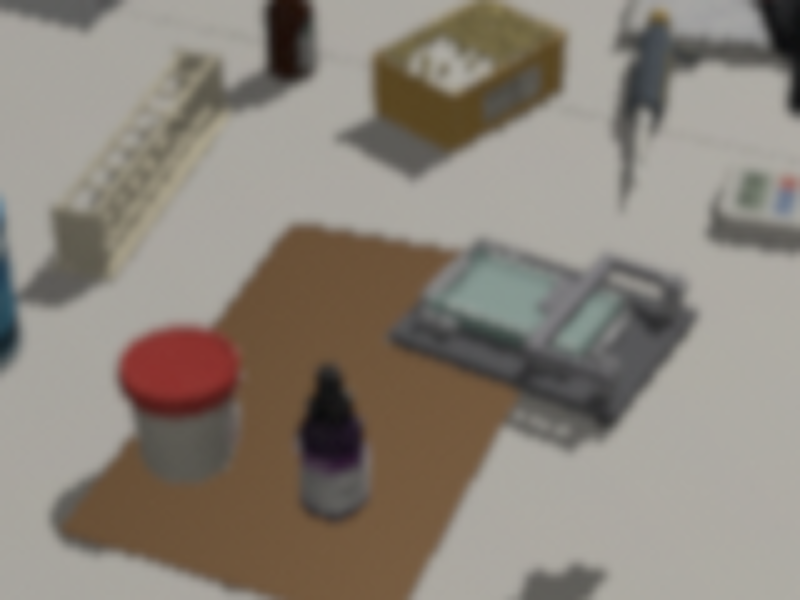

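View pics/top_45.png

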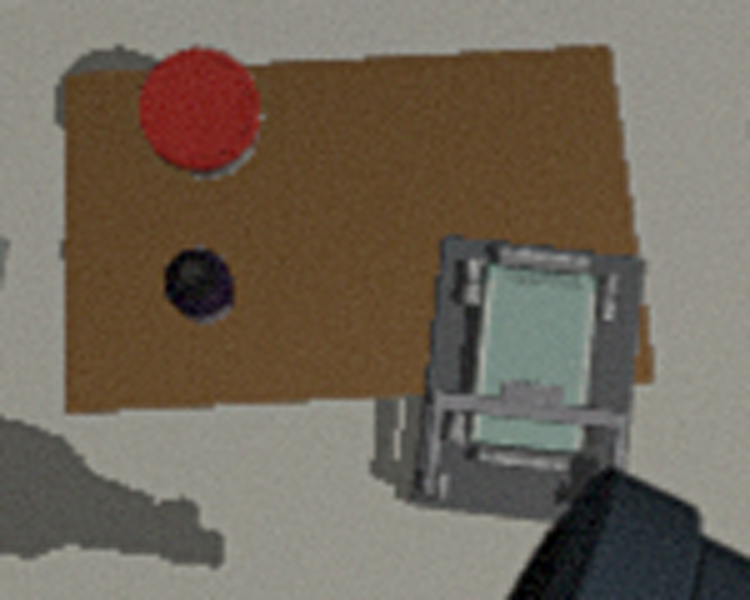

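The pair lies in the bed with the bar flat across it (cross bar at top px about (530,402)). The bottle, cup and timer haven't moved, and the arm touches nothing, so I'm handing in.

```bash
python3 -c "
from station import robot,telemetry
print(robot.job_done()); print(telemetry.get_state()['t'])"
```

```text
the job is handed in; nothing more can be done
None
the job is handed in; nothing more can be done
```

I slid both plates home into the fence corner and carried the pair to the cradle. I then lowered it into the bed, let go and folded the pressure bar shut. I handed the job in at about 49 s of the 72 s allowed.

**Final checks**
- **Squaring:** before I picked the pair up, it measured 101 × 64 mm and sat within 0.3° of the board. The last pushes met firm stops at 27 N on the side fence and 19 N on the end fence.
- **Placing:** no resistance on the way down. The load came off at the expected height, 15 mm above the counter, and the pictures show the pair inside the rails.
- **Bar:** it stopped hard with the fingertip 38 mm above the counter, the height of a flat, shut bar. The last pictures show it lying across the plates.
- **Bystanders:** the bottle, the cup and the timer look unmoved in the last pictures, and the arm is clear of everything.

**What went wrong or disagreed**
- **Fingertip height:** the closed fingertips sit about 31 mm behind the reported tool point, not 8 mm ahead of it as stated. My first push passed above the plates without touching them, and I found the true height by touching down on the board.
- **Wrist force:** that touch-down reached 97 N at the wrist, against the 120 N limit, because I sent the steps without checking the force between them.
- **First squaring:** pushing with the backs of the fingers left the lower plate about 5 mm out at one end. I fixed that by pushing with the sides of the fingers.
- **Position offset:** contact positions and the cameras disagreed by about 2 mm in y. I allowed for this when placing the pair.

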